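Load a clean flange into the tack fixture with the plate lifter and clamp it

TASK

The flange on the lower tier of the wire rack is degreased for welding, so keep the gripper off it: take the flat-bladed lifter by its handle, slide the blade under the flange between the rack's two rails, and lift it out. Set it flat on the two rest bars of the tack fixture, centred under the clamp, draw the blade out and stand the lifter back on the bench clear of the fixture, flat on its blade. Then swing the clamp handle fully upright so that the foot holds the flange down, let go, and leave everything else where it is.

Things in the scene. Friction and masses are not known exactly. Their poses are not given: they have to be found in the camera images.
- lifter: Plate lifter (cranked spatula), loose, 0.23 kg: flat steel blade 96 x 50 x 3 mm (44 mm wide over the last 12 mm) lying on the bench, wooden handle rising at its rear end (heel). Origin: underside of the heel, mid-width; x along the blade to its tip, z up. The handle's axis leaves the heel leaning 35 degrees from z towards -x. Stands by itself on its blade.
- lifter_grip (a point): On the axis of the lifter's wooden grip, 100 mm up the handle from the heel: (-57, 0, 84) mm in the lifter's frame, axes as the lifter's. The grip is 20 mm across (lifter's y), 26 mm deep, and covers 52 to 136 mm from the heel; the steel neck below is 20 mm across, 4 mm deep.
- lifter_tip (a point): Middle of the blade's front edge, underside, 96 mm ahead of the lifter's origin; axes as the lifter's.
- flange: Grey pipe flange, a disc of 90 mm diameter, 14 to 16 mm thick, with a bore and four bolt holes, 0.28 to 0.44 kg, loose; too wide for a gripper. Origin: centre of its underside, z up. It starts on the two rails of the rack's lower tier, within 10 mm of the rack's origin seen from above.
- rack: Two-tier rack of 8 mm steel wire, fixed. Origin: on the bench under the flange's place; mouth towards -x, so things go in along +x; z up. Lower tier: two rails along x at y = -36 and +36 mm, tops at z = 40 mm, x = -79 to 58; between them only 8 mm high foot bars at x = -91 and 62 mm. Upper tier: see rack_top.
- rack_top (a point): Middle of the upper tier's front bar, its underside, 238 mm up, at x = -91 mm of the rack's frame. The upper tier is a wire grid, x = -95 to 66 mm, y = -64 to 64 mm, with two fittings on it up to z = 282 mm; uprights stand only at the rear (x = 62, y = -60 and 60 mm). An upright gripper on the lifter's handle meets it; one leaning back in line with the handle clears it.
- fixture: Tack fixture, fixed. Origin: on the bench under the seat's centre; mouth towards -x, clamp at +x; z up. Base plate 10 mm thick, x = -52 to 130, y = -62 to 62 mm. Two rest bars along x at y = -36 and 36 mm, 10 mm wide, x = -46 to 26 mm, tops at z = 40 mm. Two stop pins, 12 mm thick, 48 mm high, at x = 38, y = -38 and 38 mm, 2 to 3 mm clear of a centred flange.
- seat (a point): Centre of the flange's seat on the fixture, level with the tops of the rest bars (z = 40 mm); axes as the fixture's. While the clamp is open its foot hangs over the seat, its lowest edge about 95 to 100 mm above the bench.
- clamp_handle (a joint): Angle of the clamp handle, rad: 0 = upright, clamped; about 0.93 = leaning back from the seat, open. It turns about an axis along the fixture's y through x = 89, z = 35 mm; closing moves its top towards the fixture's -x. It stays where left; some 3 N at the grip moves it. A toggle link brings the arm down, ever slower near upright, just past which it stops (-0.02) and locks.
- clamp_grip (a point): On the axis of the clamp handle's round black grip: with the handle upright 20 mm behind (fixture's +x) and 95 mm above its pivot. The grip is 20 mm thick and runs along the handle from 37 mm below to 28 mm above this point, ending rounded at the free top.
- clamp_arm: The clamp's steel arm, 12 mm thick, between two cheeks (x = 63 to 125 mm of the fixture, 28 mm wide, up to z = 96 mm). Origin: its pivot, at x = 80, z = 85 mm of the fixture's frame. Its round black foot (32 mm) is 80 mm from the pivot; handle upright: arm level, foot on the seated flange's middle. Open it slants up to z = 150 mm.
- tape_rule: Bystander: yellow tape measure, 84 x 34 mm, 64 mm high, loose. Origin: centre of its underside.
- spanner: Bystander: combination spanner, 187 mm long, lying flat, loose. Origin: centre of its underside.
Things that resemble listed ones, but are neither listed nor needed, are in the scene too. Of the things shaped like the flange, the grey one is meant.

How it is judged:
On the way, in this order (a step that is already met when the one before it is completed fails the run):
1. the flange is lifted off the rack's rails, carried by the lifter (height (world z) of flange above 0.048 m and contact force between lifter and flange above 1 N and contact force between rack and flange below 0.05 N), for 0.2 s.
2. the flange lies on the fixture's rest bars, centred within 10 mm, and the blade is drawn out from under it (horizontal distance between flange and seat below 0.01 m and height (world z) of flange below 0.043 m and contact force between lifter and flange below 0.05 N and horizontal distance between lifter_tip and seat above 0.055 m), for 0.2 s.
At the end, for the whole second after the job is handed in: Flange flat on the fixture's rest bars, centre within 10 mm of the seat's centre, at rest; clamp handle within 0.08 rad of upright and the foot pressing on the flange with more than 2 N; lifter released, standing flat on its blade on the bench, touching neither fixture nor flange (horizontal distance between flange and seat below 0.01 m and height (world z) of flange between 0.037 and 0.043 m and angle between flange's own z axis and vertical below 0.05 rad and value of joint clamp_handle below 0.08 rad and contact force between clamp_arm and flange above 2 N and height (world z) of lifter between -0.004 and 0.005 m and angle between lifter's own z axis and vertical below 0.06 rad and contact force between lifter and fixture below 0.05 N and contact force between lifter and flange below 0.05 N and linear speed of each of flange, lifter below 0.02 m/s).
It fails at once if the gripper touches the flange (contact force between the fingers and flange above 0.5 N).
It fails at once if the flange falls off: below the height of its supports, or tipped by more than 30 degrees (height (world z) of flange below 0.03 m or angle between flange's own z axis and vertical above 0.52 rad).
It fails at once if a bystander is moved by more than 30 mm (distance of any of tape_rule, spanner from where it was at the start of the episode above 0.03 m).
It also fails if it takes over 72 s, if anything falls off the work surface, if the arm or the gripper's body presses on something with over 40 N, if the wrist force passes 120 N, or if a joint passes its speed limit or range.

ROBOT

A 6-joint arm with a two-finger parallel gripper is mounted at the origin on the work surface; the furniture and walls round the work are solid. World frame = base frame: x ahead of the robot, y to its left, z up, the work surface at z = 0. Lengths are in m, angles in rad, forces in N, time in s.
With the tool pointing down it reaches from about 0.35 to 0.925 m from the base axis. Payload 6.4 kg.
Tool frame: the origin (TCP) lies between the finger pads; the fingertips stand 22 mm ahead of it and the grasp point (between the pads) lies 3 mm ahead of it; z points along the fingers, y is the direction in which the jaws open and shut (so a half turn about z gives the same grasp; the last joint's range is limited). The gripper opens to 85 mm and grips with 20 to 120 N. Pads are 22 mm wide; open, the fingers measure 114 mm over their backs; the gripper's body (76 mm by 85 mm) begins 54 mm behind the grasp point. The pads swing forward as they close: fully open they stand 13 mm farther back than shut.
Start: joints at [-1.321, 0.245, 1.558, -0, 1.339, -0.174], TCP at [0.267, -0.593, 0.253] pointing down, gripper open.
Joint ranges: [-3.13, 3.13], [-1.02, 2.26], [0.13, 2.54], [-0.95, 4.09], [0.21, 2.88], [-2.74, 2.74]. Speed limits (rad/s): [2.57, 2.57, 3.14, 3.14, 3.14, 3.14].

INTERFACE

Orientations are given as a unit quaternion [w, x, y, z].
In Python, from plant import robot gives the robot as it stands.
- The arm moves only by the tool jog_arm, never from a script. Its arguments are lists of equal length, an entry for each row: "xyz": the shift along the tool's x, y, z in cm, a list of three; "rotation": the turn, a rotation vector about the tool's x, y, z in degrees, a list of three; "grip": the closure, from -1 (fully open) to 1 (shut), so that 0 is half open. A call has 1 to 12 rows; each row shifts and turns the commanded pose from where the row before left it, along the tool's axes as they then stand; what a row does not reach is not made up. A row lasts 1/10 s, in which the tool goes at most 50 mm and 8.59 degrees, less where a joint would pass 70% of its speed; a pose out of reach is approached as far as the arm can. A call is refused whole if a number of a shift passes 5 or a number of a turn 8.59, either way. A call with a gripper value outside its range is refused whole. The fingers move at their own pace and stop on an object; "grip_force" is the grip in N (left out, the last holds). Time passes only in rows, so rows that do not move let the fingers close. It gives the time, the measured TCP pose, the force and the opening at its end, in the units of the state.
- robot.read_state(): the state, without advancing time (a new reading comes with each control period).
- robot.capture(name): name is "scene" or "top" or "wrist"; returns the picture (480x640x3 uint8, red, green, blue); there is no depth.
- robot.camera_model(name): a dict with "intrinsics" (3x3 intrinsics, pixels), "R" (3x3) and "t" (3): a world point X has camera coordinates R X + t; the wrist camera has in their place "T_tool_cam" (4x4, takes a point from camera to tool coordinates, whose origin is the TCP and whose axes are the flange's). Camera axes: x right, y down, z forward; pixel columns grow to the right and rows downward; lengths in m; the calibration is good to about 2 mm. A picture is of the moment at which its call begins: read the wrist's pose just before it. camera_model takes no time and is no camera call.
- robot.finish_job(): hands the job in, once; it reports no verdict.
The state is a dict: "time_s": time; "q": joint angles; "joint_vel": joint speeds; "effort": joint torques, N m; "tool_pos": TCP position; "tool_rot": TCP orientation; "ft_force": force on the tool from outside, world axes, zero at the start; "wrist_torque": the same for the moment, N m; "finger_gap": opening from 0.0 (shut) to 1.0 (fully open).
Only numpy, scipy, OpenCV 4.12 (cv2) and the standard library are available. Lean on these libraries where they do the work, as an engineer would, in place of code of your own. Each camera call takes 0.05 s, during which the arm holds its last target.

## Working session

There is one attempt and no reset: what is moved stays moved. The work goes in short steps, Python scripts to look and compute and a tool call to move; the robot and the scene stay as the last step left them, time stands still between calls to the robot, and variables do not carry over. Pictures are saved under pics/ and viewed, and the job is handed in when it is done.

Besides the shell and the picture viewer there is one more tool, called after ">>>" as a command line: name --argument value ..., lists and objects as JSON in quotes. jog_arm: Moves the arm, as the interface text tells. Its arguments: {"type":"object","properties":{"xyz":{"type":"array","items":{"type":"array","items":{"type":"number"}}},"rotation":{"type":"array","items":{"type":"array","items":{"type":"number"}}},"grip":{"type":"array","items":{"type":"number"}},"grip_force":{"type":"number"}},"required":["xyz","rotation","grip"]}

```bash
ls; mkdir -p pics
python3 - <<'E'
from plant import robot
import cv2,json
s=robot.read_state(); print(s)
for n in ["scene","top","wrist"]:
    im=robot.capture(n); cv2.imwrite(f"pics/{n}0.png",im[:,:,::-1])
    m=robot.camera_model(n); print(n,{k:v.tolist() if hasattr(v,'tolist') else v for k,v in m.items()})
E
```

```text
pics
{'time_s': 0.0, 'q': array([-1.32110718e+00,  2.45838226e-01,  1.55903832e+00, -5.30952114e-06,
        1.33871794e+00, -1.74105533e-01]), 'joint_vel': array([ 0.00176989,  0.00077425, -0.00060698, -0.00214743, -0.00077116,
        0.00168241]), 'effort': array([ 1.43276935e-03, -4.29499412e+01, -3.26131868e+01, -8.98657413e-05,
        5.22210685e-03,  1.48973305e-05]), 'tool_pos': array([ 0.26716246, -0.59197542,  0.25215178]), 'tool_rot': array([-1.00010634e-03,  9.77633017e-01,  2.10315673e-01, -4.03986489e-05]), 'ft_force': array([ 0.41540127, -0.14648272,  0.59132026]), 'wrist_torque': array([ 0.01685156,  0.03503546, -0.01362438]), 'finger_gap': 1.0027186560321082}
scene {'intrinsics': [[458.78722939460533, 0.0, 320.29960534001674], [0.0, 458.78722939460533, 243.80924912611871], [0.0, 0.0, 1.0]], 'R': [[0.7512808545793054, -0.6599061054132912, 0.010050352274948089], [-0.34399401864026474, -0.4045308987471746, -0.8473622997859442], [0.5632452331643027, 0.6331498116536602, -0.5309200724408759]], 't': [-0.23198239583593377, 0.2543213233138938, 0.9459025185213675]}
top {'intrinsics': [[510.17240513029265, 0.0, 318.44253500763426], [0.0, 510.17240513029265, 242.3923462104201], [0.0, 0.0, 1.0]], 'R': [[0.036600918547718256, -0.9993286487715971, -0.0016200326532046694], [-0.9782009524024502, -0.03549541741950811, -0.2046044282540192], [0.20440956308451536, 0.009073427497315685, -0.9788434008732187]], 't': [0.018069084541508247, 0.3610007866518167, 1.305580784999063]}
wrist {'intrinsics': [[382.04137204797104, 0.0, 321.0963324866786], [0.0, 382.04137204797104, 245.37307415839388], [0.0, 0.0, 1.0]], 'T_tool_cam': [[-0.0013844204324426426, -0.9568690404166901, -0.2905163039695137, 0.07385559192618256], [0.9999990245058292, -0.0012708529422539006, -0.0005795862204035343, -0.001236429473175149], [0.0001853846108838374, -0.29051682296355896, 0.9568698663913, -0.12024965066817955], [0.0, 0.0, 0.0, 1.0]]}
```

View pics/scene0.png

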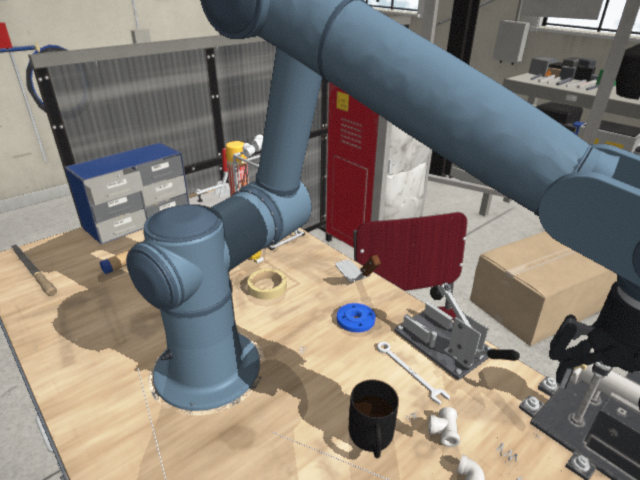

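View pics/top0.png

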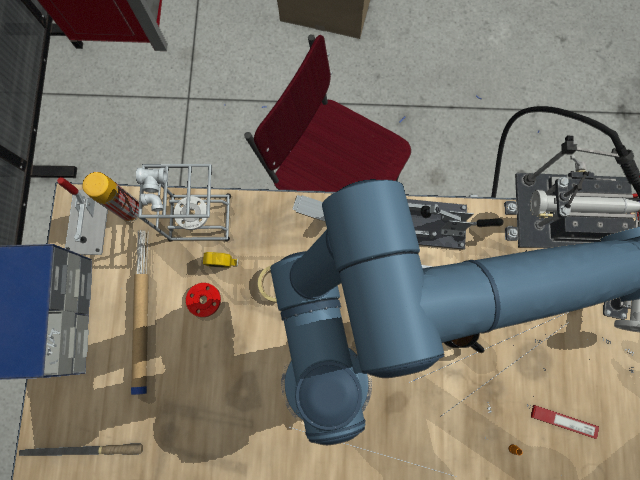

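View pics/wrist0.png

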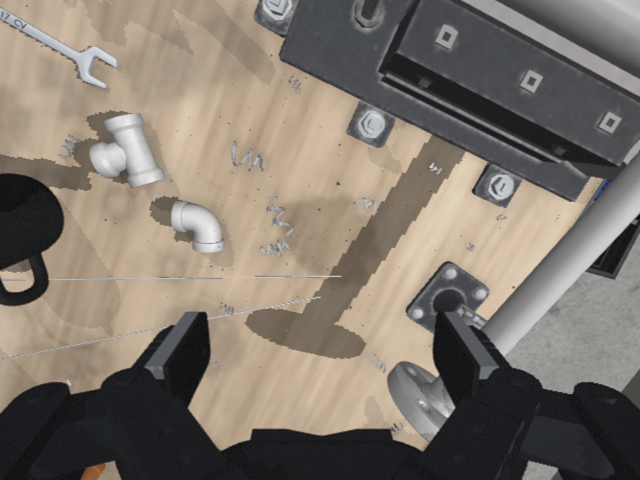

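>>> jog_arm --xyz '[[0, 0, -4.5], [0, 0, -4.5], [0, 0, -4.5], [0, 0, -4.5], [0, 0, -4.5], [3.4, -3.4, 0], [3.4, -3.4, 0], [3.4, -3.4, 0], [3.4, -3.4, 0], [3.4, -3.4, 0], [3.4, -3.4, 0], [3.4, -3.4, 0]]' --rotation '[[0, 0, 0], [0, 0, 0], [0, 0, 0], [0, 0, 0], [0, 0, 0], [0, 0, 0], [0, 0, 0], [0, 0, 0], [0, 0, 0], [0, 0, 0], [0, 0, 0], [0, 0, 0]]' --grip '[-1, -1, -1, -1, -1, -1, -1, -1, -1, -1, -1, -1]'

```text
time_s: 1.35
tool_pos: [0.3866, -0.2757, 0.478]
tool_rot: [-0.0, 0.978, 0.21, 0.0]
ft_force: [1.0, -0.6, -0.8]
finger_gap: 0.999
```

>>> jog_arm --xyz '[[3.4, -3.4, 0], [3.4, -3.4, 0], [3.4, -3.4, 0], [3.4, -3.4, 0], [3.4, -3.4, 0]]' --rotation '[[0, 0, 0], [0, 0, 0], [0, 0, 0], [0, 0, 0], [0, 0, 0]]' --grip '[-1, -1, -1, -1, -1]'

```text
time_s: 1.85
tool_pos: [0.4716, -0.0508, 0.4782]
tool_rot: [0.0, 0.978, 0.21, 0.0]
ft_force: [0.2, -0.2, -1.0]
finger_gap: 0.996
```

```bash
cat > h.py <<'E'
from plant import robot
import cv2, numpy as np, json
from scipy.spatial.transform import Rotation as Rn
def rot(q): return Rn.from_quat([q[1],q[2],q[3],q[0]])
def snap(n,f):
    s=robot.read_state()
    im=robot.capture(n); cv2.imwrite(f"pics/{f}.png",im[:,:,::-1])
    m=cam(n,s); json.dump({k:np.asarray(v).tolist() for k,v in m.items()},open(f"pics/{f}.json","w"))
    return s
def cam(n,s):
    m=robot.camera_model(n)
    K=np.array(m["intrinsics"])
    if n=="wrist":
        T=np.eye(4);T[:3,:3]=rot(s["tool_rot"]).as_matrix();T[:3,3]=s["tool_pos"]
        M=np.linalg.inv(T@np.array(m["T_tool_cam"])); return dict(K=K,R=M[:3,:3],t=M[:3,3])
    return dict(K=K,R=np.array(m["R"]),t=np.array(m["t"]))
def ld(f): return {k:np.array(v) for k,v in json.load(open(f"pics/{f}.json")).items()}
def onz(m,uv,z):
    d=m["R"].T@np.linalg.solve(m["K"],np.array([uv[0],uv[1],1.])); c=-m["R"].T@m["t"]
    return c+d*(z-c[2])/d[2]
def proj(m,X):
    p=m["K"]@(m["R"]@np.array(X)+m["t"]); return p[:2]/p[2]
E
python3 - <<'E'
from h import *
s=snap("wrist","w1"); snap("top","t1"); snap("scene","s1")
print(s["time_s"],s["q"],s["tool_pos"],s["tool_rot"])
E
```

```text
1.85 [-3.46948374e-01 -2.67754045e-01  1.66668256e+00 -1.67127877e-05
  1.74243306e+00  8.00083271e-01] [ 0.47156368 -0.05077487  0.47819467] [6.82397041e-05 9.77637083e-01 2.10299120e-01 9.35982497e-05]
```

View pics/w1.png

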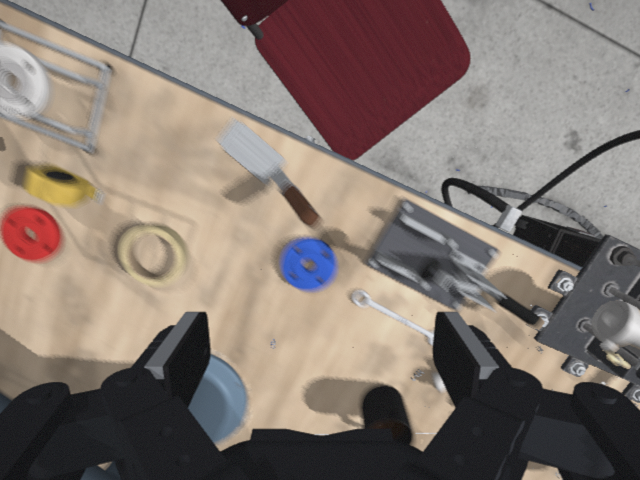

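View pics/t1.png

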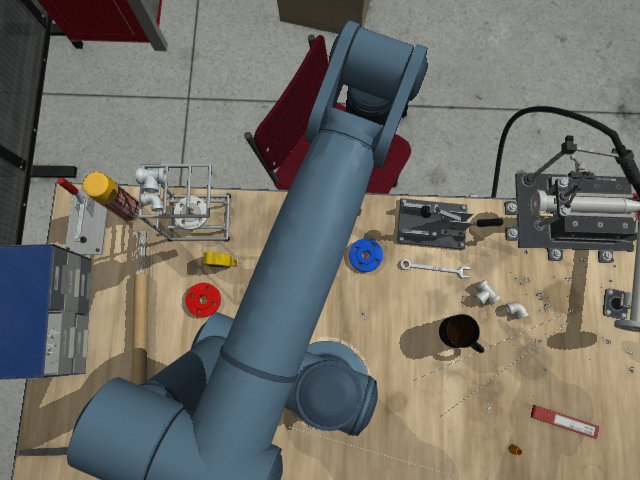

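View pics/s1.png

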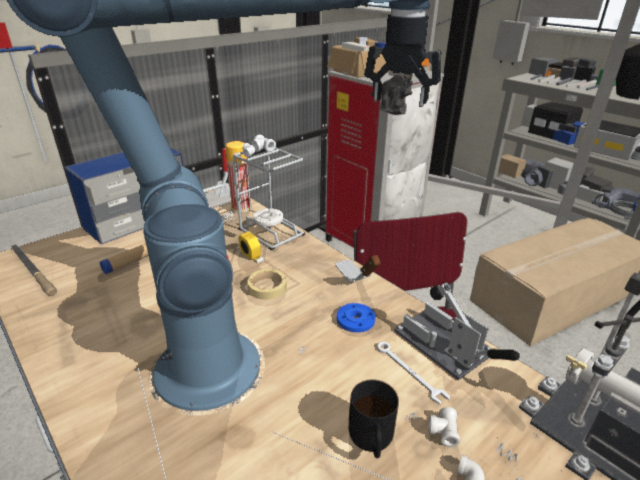

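Run:
```python
from h import *
s=snap("wrist","w2"); 
print(s["time_s"],s["q"],s["tool_pos"],s["tool_rot"])
im=cv2.imread("pics/w2.png"); cv2.imwrite("pics/w2a.png",cv2.resize(im[80:260,200:380],None,fx=3.3,fy=3.3,interpolation=3))
cv2.imwrite("pics/w2b.png",cv2.resize(im[180:340,340:560],None,fx=3.5,fy=3.5,interpolation=3))
im=cv2.imread("pics/t1.png"); cv2.imwrite("pics/t1a.png",cv2.resize(im[150:280,50:250],None,fx=4,fy=4,interpolation=3))
cv2.imwrite("pics/t1b.png",cv2.resize(im[180:290,380:520],None,fx=5,fy=5,interpolation=3))
```

```text
2.0 [-3.45949154e-01 -2.67048205e-01  1.66641008e+00 -4.56065131e-05
  1.74277009e+00  7.95636151e-01] [ 0.47172552 -0.0503508   0.47802521] [-1.24335831e-04  9.77061275e-01  2.12958191e-01 -2.40334803e-04]
```

View pics/w2.png

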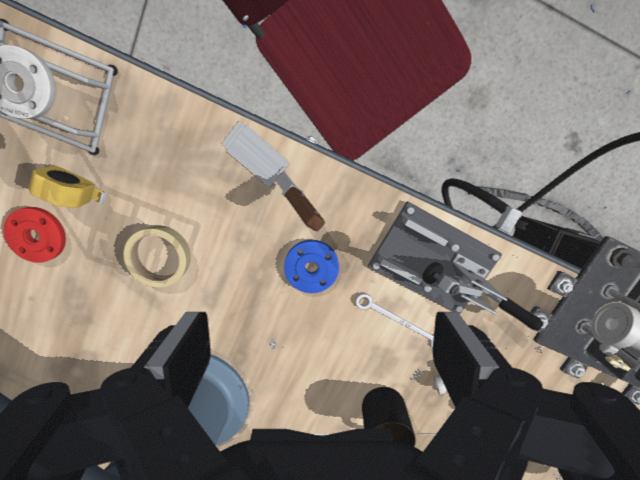

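View pics/w2a.png

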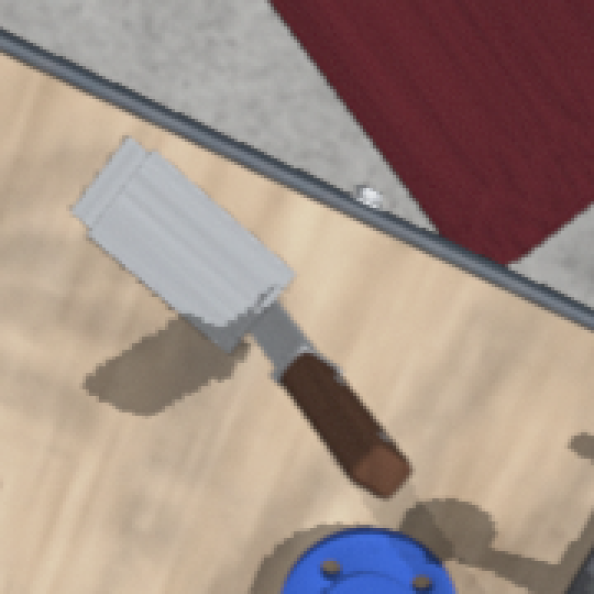

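View pics/t1a.png

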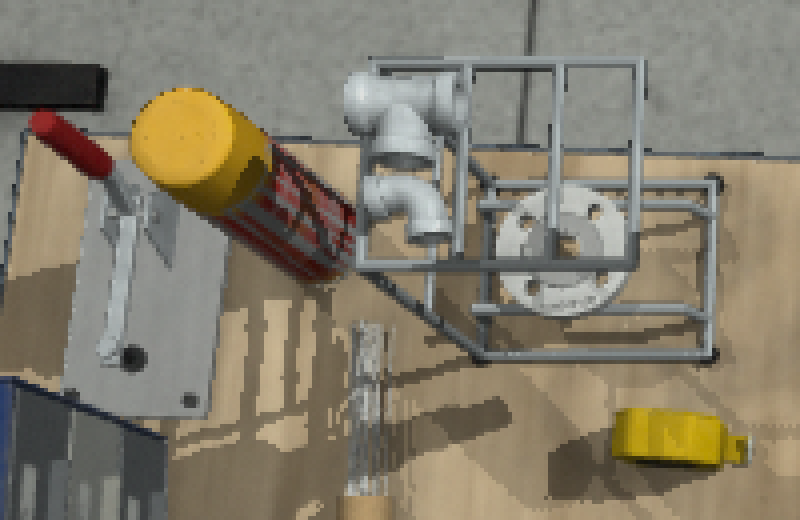

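View pics/t1b.png

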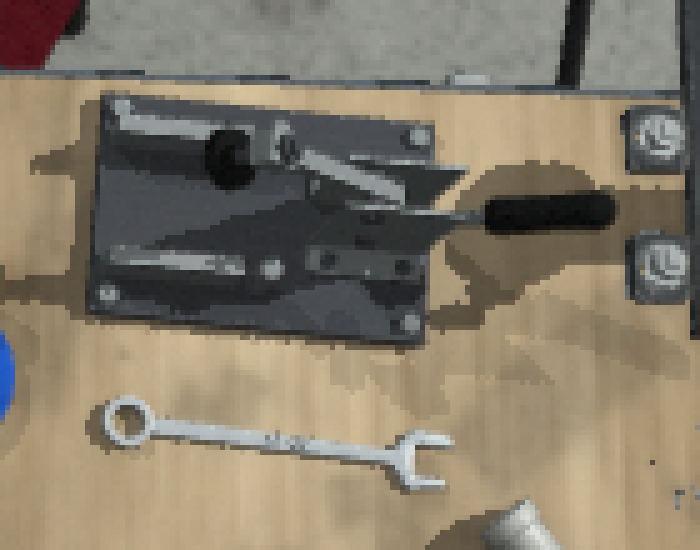

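View pics/w2b.png

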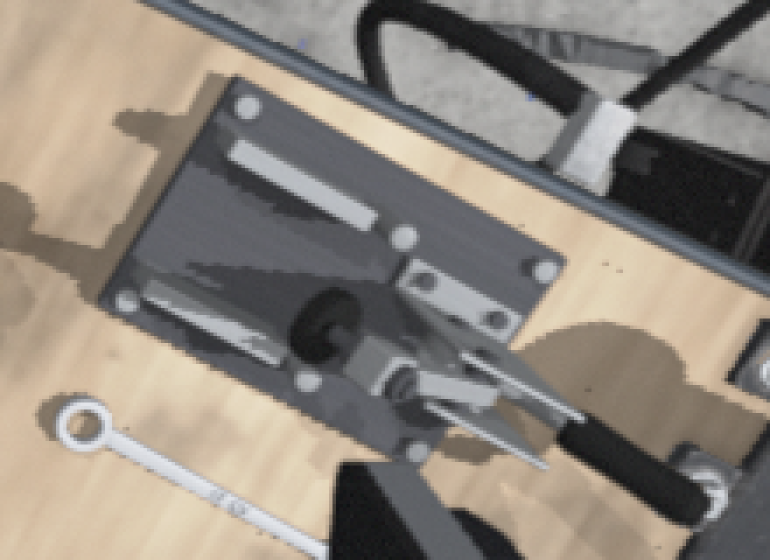

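Run:
```python
from h import *
m=ld("w2"); t=ld("t1")
def a(p): return onz(m,(200+p[0]/3.3,80+p[1]/3.3),0.003)
P={k:a(p) for k,p in dict(tr=(128,137),tl=(73,212),hr=(295,275),hl=(230,350)).items()}
for k,v in P.items(): print(k,v.round(4))
tip=(P['tr']+P['tl'])/2; heel=(P['hr']+P['hl'])/2; d=tip-heel; print("tip",tip,"heel",heel,np.hypot(*d[:2]),np.degrees(np.arctan2(d[1],d[0])))
def b(p,z): return onz(t,(50+p[0]/4,150+p[1]/4),z).round(4)
print("rails", b((478,205),.04),b((690,205),.04),b((472,309),.04),b((690,309),.04))
print("front foot bar",b((716,186),.008),b((710,356),.008),"rear",b((482,355),.008),b((490,185),.008))
print("top tier", b((637,265),.242), b((640,62),.242), b((362,265),.242),b((372,62),.242))
print("flange c",b((567,251),.055), b((635,251),.055),b((497,251),.055))
def c(p,z): return onz(t,(380+p[0]/5,180+p[1]/5),z).round(4)
print("fix base corners",c((105,93),.01),c((90,313),.01),c((424,343),.01),c((437,123),.01))
print("bars",c((112,123),.04),c((112,256),.04),"pins",c((272,268),.048))
def d(p,z): return onz(m,(340+p[0]/3.5,180+p[1]/3.5),z).round(4)
print("w base corners",d((237,75),.01),d((100,302),.01),d((567,257),.01))
print("bars",d((236,152),.04),d((370,220),.04),d((150,290),.04),d((280,357),.04),"pins",d((403,236),.048),d((308,380),.048))
```

```text
tr [0.4976 0.0973 0.003 ]
tl [0.4567 0.1085 0.003 ]
hr [0.4728 0.0052 0.003 ]
hl [0.4282 0.0194 0.003 ]
tip [0.477137   0.10293358 0.003     ] heel [0.45047199 0.0122926  0.003     ] 0.09448179526574993 73.6070253118438
rails [0.4574 0.4332 0.04  ] [0.4625 0.2916 0.04  ] [0.386  0.4303 0.04  ] [0.3912 0.2862 0.04  ]
front foot bar [0.4859 0.2814 0.008 ] [0.3667 0.2768 0.008 ] rear [0.3618 0.4305 0.008 ] [0.481  0.4365 0.008 ]
top tier [0.3684 0.2767 0.242 ] [0.4885 0.2847 0.242 ] [0.3629 0.4312 0.242 ] [0.483  0.4385 0.242 ]
flange c [0.4239 0.3669 0.055 ] [0.4255 0.3222 0.055 ] [0.4223 0.413  0.055 ]
fix base corners [ 0.4963 -0.1897  0.01  ] [ 0.373  -0.1821  0.01  ] [ 0.3631 -0.361   0.01  ] [ 0.4858 -0.3708  0.01  ]
bars [ 0.4706 -0.1889  0.04  ] [ 0.3977 -0.1891  0.04  ] pins [ 0.3924 -0.2716  0.048 ]
w base corners [ 0.4964 -0.1853  0.01  ] [ 0.3753 -0.178   0.01  ] [ 0.4847 -0.3646  0.01  ]
bars [ 0.469  -0.1923  0.04  ] [ 0.4663 -0.2598  0.04  ] [ 0.3978 -0.1874  0.04  ] [ 0.3936 -0.2552  0.04  ] pins [ 0.467  -0.2729  0.048 ] [ 0.3912 -0.2685  0.048 ]
```

```bash
cat >> h.py <<'E'
# kinematics
def fk(q,p,s4=1):
    d,h,L1,L2,e,Lt=p
    Ry=lambda a:Rn.from_euler('y',a); Rz=lambda a:Rn.from_euler('z',a)
    A=Rz(q[0]); B=A*Ry(q[1]); C=B*Ry(q[2]); D=C*Rz(s4*q[3])*Ry(q[4])
    pos=A.apply([0,d,h])+B.apply([0,0,L1])+C.apply([e,0,L2])+D.apply([0,0,Lt])
    return pos,D*Rz(q[5]+np.pi/2)
LO=np.array([-3.13,-1.02,.13,-.95,.21,-2.74]);HI=np.array([3.13,2.26,2.54,4.09,2.88,2.74])
def ik(pos,R,p,q0,s4=1):
    from scipy.optimize import least_squares
    def f(q):
        a,b=fk(q,p,s4); return np.r_[(a-pos)*5,(b.inv()*R).as_rotvec()]
    r=least_squares(f,np.clip(q0,LO+.01,HI-.01),bounds=(LO-1.5,HI+1.5)); return r.x,np.abs(r.fun).max()
def tool_from_lifter(yaw,org,along=.100,lean=35,pitch=0.):
    "TCP pose for lifter with origin org, yaw deg; lean of handle; along=dist from heel"
    Rl=Rn.from_euler('z',yaw,degrees=True)*Rn.from_euler('y',pitch,degrees=True)
    l=np.radians(lean); s,c=np.sin(l),np.cos(l)
    M=np.array([[c,0,s],[0,-1,0],[s,0,-c]]) # columns: tool x=(c,0,s), y=(0,-1,0), z=(s,0,-c)
    R=Rl*Rn.from_matrix(M)
    return np.array(org)+Rl.apply([-along*np.sin(np.radians(35)),0,.002+along*np.cos(np.radians(35))]),R
E
python3 - <<'E'
from h import *
from scipy.optimize import least_squares
D=[([-1.32110718e+00,  2.45838226e-01,  1.55903832e+00, 0,1.33871794e+00, -1.74105533e-01],[ 0.26716246, -0.59197542,  0.25215178]),
([-3.46948374e-01,-2.67754045e-01,1.66668256e+00,0,1.74243306e+00,8.00083271e-01],[ 0.47156368,-0.05077487,0.47819467]),
([-3.45949154e-01,-2.67048205e-01,1.66641008e+00,0,1.74277009e+00,7.95636151e-01],[ 0.47172552,-0.0503508,0.47802521])]
def f(x):
    p=[x[0],x[1],x[2],x[3],0,.25]; return np.concatenate([fk(q,p)[0]-np.array(t) for q,t in D])
r=least_squares(f,[.11,.3,.4,.5]); print(r.x,np.abs(r.fun).max())
p=[*r.x[:4],0,.25]
for s4 in (1,-1):
  for Lt in (.2,.3):
    pp=[p[0],p[1]-.25+Lt,p[2],p[3],0,Lt]; 
    for name,(yaw,org) in dict(pre=(73.6,(.45,.011,0)),rackpre=(92,(.427,.20,.025)),rackin=(92,(.425,.32,.025)),fixpre=(-93,(.438,-.10,.06)),fix=(-93,(.434,-.186,.035)),).items():
        P,R=tool_from_lifter(yaw,org); q,e=ik(P,R,pp,[0,.2,1.5,0,1.4,.5 if 'fix' not in name else 2.5],s4)
        ok=((q>LO)&(q<HI)).all()
        print(s4,Lt,name,P.round(3),q.round(2),round(e,4),ok)
E
```

```text
[0.11259485 0.27721061 0.36726408 0.5661859 ] 4.478173372673977e-05
1 0.2 pre [ 0.434 -0.044  0.084] [-0.63 -0.09  2.32  0.61  1.22 -0.65] 0.0 True
1 0.2 rackpre [0.429 0.143 0.109] [-0.2  -0.13  2.3   0.64  1.21 -0.54] 0.0 True
1 0.2 rackin [0.427 0.263 0.109] [ 0.08 -0.07  2.24  0.72  1.06 -0.34] 0.0 True
1 0.2 fixpre [ 0.441 -0.043  0.144] [-0.09 -0.14  2.24 -0.69  1.13  3.43] 0.0 False
1 0.2 fix [ 0.437 -0.129  0.119] [-0.29 -0.13  2.27 -0.74  0.98  3.33] 0.0 False
1 0.3 pre [ 0.434 -0.044  0.084] [-0.76 -0.03  2.3   0.57  1.24 -0.76] 0.0 True
1 0.3 rackpre [0.429 0.143 0.109] [-0.33 -0.09  2.3   0.6   1.24 -0.66] 0.0 True
1 0.3 rackin [0.427 0.263 0.109] [-0.05 -0.07  2.28  0.69  1.1  -0.46] 0.0 True
1 0.3 fixpre [ 0.441 -0.043  0.144] [ 0.04 -0.06  2.2  -0.67  1.16  3.56] 0.0 False
1 0.3 fix [ 0.437 -0.129  0.119] [-0.16 -0.07  2.26 -0.73  1.02  3.46] 0.0 False
-1 0.2 pre [ 0.434 -0.044  0.084] [-0.63 -0.09  2.32 -0.61  1.22 -0.65] 0.0 True
-1 0.2 rackpre [0.429 0.143 0.109] [-0.2  -0.13  2.3  -0.64  1.21 -0.54] 0.0 True
-1 0.2 rackin [0.427 0.263 0.109] [ 0.08 -0.07  2.24 -0.72  1.06 -0.34] 0.0 True
-1 0.2 fixpre [ 0.441 -0.043  0.144] [-0.09 -0.14  2.24  0.69  1.13  3.43] 0.0 False
-1 0.2 fix [ 0.437 -0.129  0.119] [-0.29 -0.13  2.27  0.74  0.98  3.33] 0.0 False
-1 0.3 pre [ 0.434 -0.044  0.084] [-0.76 -0.03  2.3  -0.57  1.24 -0.76] 0.0 True
-1 0.3 rackpre [0.429 0.143 0.109] [-0.33 -0.09  2.3  -0.6   1.24 -0.66] 0.0 True
-1 0.3 rackin [0.427 0.263 0.109] [-0.05 -0.07  2.28 -0.69  1.1  -0.46] 0.0 True
-1 0.3 fixpre [ 0.441 -0.043  0.144] [ 0.04 -0.06  2.2   0.67  1.16  3.56] 0.0 False
-1 0.3 fix [ 0.437 -0.129  0.119] [-0.16 -0.07  2.26  0.73  1.02  3.46] 0.0 False
```

```bash
cat >> h.py <<'E'
FLIP=Rn.from_euler('z',180,degrees=True)
def plan(P,R,n=None,start=None,vmax=4.8,wmax=8.3,grip=-1,prec=1):
    if start is None:
        s=robot.read_state(); start=(s["tool_pos"],rot(s["tool_rot"]))
    p0,R0=np.array(start[0]),start[1]; rv=(R0.inv()*R).as_rotvec(degrees=True)
    L=np.linalg.norm(P-p0)*100
    k=max(int(np.ceil(max(L/vmax,np.linalg.norm(rv)/wmax))),1)
    if n is None or n<k: n=k
    X=[];W=[];p,Q=p0.copy(),R0
    for i in range(1,n+1):
        pt=p0+(P-p0)*i/n; Rt=R0*Rn.from_rotvec(rv*i/n,degrees=True)
        dx=np.round(Q.inv().apply(pt-p)*100,prec); w=np.round((Q.inv()*Rt).as_rotvec(degrees=True),prec)
        X.append((dx+0).tolist());W.append((w+0).tolist())
        p=p+Q.apply(dx/100); Q=Q*Rn.from_rotvec(w,degrees=True)
    for i in range(0,n,12):
        print("xyz",X[i:i+12]);print("rot",W[i:i+12]);print("n",len(X[i:i+12]))
    print("resid mm",((P-p)*1000).round(2),"deg",((Q.inv()*R).as_rotvec(degrees=True)).round(2))
    return p,Q
E
python3 - <<'E'
from h import *
P,R=tool_from_lifter(73.6,(.45,.011,0),along=.24); R=R*FLIP
P[2]=.3; print(P)
plan(P,R)
E
```

```text
[ 0.41113334 -0.12105757  0.3       ]
xyz [[-0.5, 0.2, 1.0], [-0.4, 0.4, 1.1], [-0.4, 0.4, 1.0], [-0.3, 0.5, 1.1], [-0.2, 0.6, 1.0], [-0.1, 0.6, 0.9], [0.0, 0.7, 1.0], [0.1, 0.7, 0.9], [0.2, 0.7, 0.9], [0.4, 0.8, 0.9], [0.4, 0.7, 0.8], [0.5, 0.7, 0.8]]
rot [[2.3, -1.1, 7.4], [2.4, -1.0, 7.4], [2.3, -1.1, 7.4], [2.3, -1.1, 7.4], [2.4, -1.0, 7.4], [2.3, -1.1, 7.4], [2.4, -1.1, 7.4], [2.3, -1.0, 7.4], [2.3, -1.1, 7.4], [2.4, -1.1, 7.4], [2.3, -1.0, 7.4], [2.3, -1.1, 7.5]]
n 12
xyz [[0.7, 0.6, 0.8], [0.7, 0.6, 0.7], [0.8, 0.5, 0.6], [0.9, 0.4, 0.7], [1.0, 0.3, 0.6]]
rot [[2.4, -1.1, 7.4], [2.3, -1.0, 7.4], [2.4, -1.1, 7.4], [2.3, -1.1, 7.4], [2.3, -1.0, 7.4]]
n 5
resid mm [-0.24 -0.06  0.18] deg [ 0.03 -0.04 -0.02]
```

>>> jog_arm --xyz '[[-0.5, 0.2, 1.0], [-0.4, 0.4, 1.1], [-0.4, 0.4, 1.0], [-0.3, 0.5, 1.1], [-0.2, 0.6, 1.0], [-0.1, 0.6, 0.9], [0.0, 0.7, 1.0], [0.1, 0.7, 0.9], [0.2, 0.7, 0.9], [0.4, 0.8, 0.9], [0.4, 0.7, 0.8], [0.5, 0.7, 0.8]]' --rotation '[[2.3, -1.1, 7.4], [2.4, -1.0, 7.4], [2.3, -1.1, 7.4], [2.3, -1.1, 7.4], [2.4, -1.0, 7.4], [2.3, -1.1, 7.4], [2.4, -1.1, 7.4], [2.3, -1.0, 7.4], [2.3, -1.1, 7.4], [2.4, -1.1, 7.4], [2.3, -1.0, 7.4], [2.3, -1.1, 7.5]]' --grip '[-1, -1, -1, -1, -1, -1, -1, -1, -1, -1, -1, -1]'

```text
time_s: 3.25
tool_pos: [0.4277, -0.1031, 0.3522]
tool_rot: [-0.193, 0.809, -0.536, -0.144]
ft_force: [-0.4, -0.8, 0.0]
finger_gap: 1.001
```

Run:
```python
from h import *
from scipy.optimize import least_squares
s=robot.read_state(); print(s["time_s"],s["q"],s["tool_pos"],s["tool_rot"])
D=[([-1.32110718e+00,  2.45838226e-01,  1.55903832e+00, 0,1.33871794e+00, -1.74105533e-01],[ 0.26716246, -0.59197542,  0.25215178]),
([-3.46948374e-01,-2.67754045e-01,1.66668256e+00,0,1.74243306e+00,8.00083271e-01],[ 0.47156368,-0.05077487,0.47819467]),
([-3.45949154e-01,-2.67048205e-01,1.66641008e+00,0,1.74277009e+00,7.95636151e-01],[ 0.47172552,-0.0503508,0.47802521]),(s["q"],s["tool_pos"])]
for s4 in (1,-1):
  def f(x):
    return np.concatenate([fk(q,[*x[:4],0,x[4]],s4)[0]-np.array(t) for q,t in D])
  r=least_squares(f,[.11,.3,.4,.5,.2]); print(s4,r.x,np.abs(r.fun).max()); 
  p=[*r.x[:4],0,r.x[4]]; print((fk(s["q"],p,s4)[1].inv()*rot(s["tool_rot"])).magnitude())
```

```text
3.25 [-0.68875805 -0.2148333   1.89180095  0.35936099  1.79325542  2.07384925] [ 0.42766586 -0.10306312  0.35215721] [-0.1925672   0.80917682 -0.53618918 -0.14370773]
1 [0.11085202 0.27453974 0.3718592  0.56455766 0.25253893] 0.008408578714281079
3.6188843062238393e-16
-1 [0.13314051 0.00138696 0.4080658  0.54890836 0.00737747] 0.08623785216175762
0.7187219879753092
```

Run:
```python
from h import *
from scipy.optimize import least_squares
s=robot.read_state()
D=[([-1.32110718e+00,  2.45838226e-01,  1.55903832e+00, 0,1.33871794e+00, -1.74105533e-01],[ 0.26716246, -0.59197542,  0.25215178]),
([-3.45949154e-01,-2.67048205e-01,1.66641008e+00,0,1.74277009e+00,7.95636151e-01],[ 0.47172552,-0.0503508,0.47802521]),(s["q"],s["tool_pos"])]
def fk2(q,p):
    d,h,L1,L2,e,Lt,w,a=p
    Ry=lambda a:Rn.from_euler('y',a); Rz=lambda a:Rn.from_euler('z',a)
    A=Rz(q[0]); B=A*Ry(q[1]); C=B*Ry(q[2]); D=C*Rz(q[3])*Ry(q[4])
    return A.apply([a,d,h])+B.apply([0,0,L1])+C.apply([e,0,L2])+D.apply([0,w,Lt]),0
for free in ([0,1,2,3,5,6],[0,1,2,3,4,5],[0,1,2,3,5,6,4],[0,1,2,3,4,5,6,7]):
  def f(x):
    p=np.zeros(8); p[free]=x; return np.concatenate([fk2(q,p)[0]-np.array(t) for q,t in D])
  x0=np.array([.11,.3,.4,.5,0,.2,0,0])[free]
  r=least_squares(f,x0); print(free,r.x.round(4),np.abs(r.fun).max())
```

```text
[0, 1, 2, 3, 5, 6] [ 0.118   0.2703  0.3753  0.5637  0.2511 -0.0077] 0.006955277250338732
[0, 1, 2, 3, 4, 5] [0.1126 0.2735 0.4198 0.5688 0.0662 0.2322] 4.528505058325194e-06
[0, 1, 2, 3, 5, 6, 4] [ 0.1126  0.2735  0.4198  0.5688  0.2322 -0.      0.0662] 4.4726902094782695e-06
[0, 1, 2, 3, 4, 5, 6, 7] [ 0.1126  0.2735  0.4198  0.5688  0.0662  0.2322 -0.      0.    ] 4.471900557134756e-06
```

```bash
cat >> h.py <<'E'
PK=[.1126,.2735,.4198,.5688,.0662,.2322]
E
python3 - <<'E'
from h import *
for flip in (0,1):
 for lean in (25,30,35,42):
  for name,(yaw,org) in dict(pre=(73.6,(.45,.011,0)),rackpre=(92,(.427,.20,.025)),rackin=(92,(.425,.32,.025)),fixpre=(-93,(.438,-.10,.06)),fix=(-93,(.434,-.186,.035)),fixback=(-93,(.441,-.07,.035))).items():
    P,R=tool_from_lifter(yaw,org,lean=lean)
    if flip: R=R*FLIP
    fx='fix' in name
    q0=[0,.2,1.5,-.6 if fx else .6,1.4,(.3 if fx else 2.6) if flip else (-2.8 if fx else -.5)]
    q,e=ik(P,R,PK,q0); 
    print(flip,lean,name,P.round(3),q.round(2),round(e,4),((q>LO)&(q<HI)).all())
E
```

```text
0 25 pre [ 0.434 -0.044  0.084] [-0.59  0.01  2.22  0.47  1.1  -0.56] 0.0 True
0 25 rackpre [0.429 0.143 0.109] [-0.16 -0.03  2.2   0.48  1.11 -0.44] 0.0 True
0 25 rackin [0.427 0.263 0.109] [ 0.12  0.03  2.14  0.52  1.   -0.21] 0.0 True
0 25 fixpre [ 0.441 -0.043  0.144] [-0.13 -0.06  2.15 -0.5   1.08 -2.97] 0.0 False
0 25 fix [ 0.437 -0.129  0.119] [-0.33 -0.03  2.18 -0.53  0.94 -3.11] 0.0 False
0 25 fixback [ 0.444 -0.013  0.119] [-0.06  0.    2.14 -0.51  1.05 -2.88] 0.0 False
0 30 pre [ 0.434 -0.044  0.084] [-0.63  0.03  2.22  0.54  1.15 -0.64] 0.0 True
0 30 rackpre [0.429 0.143 0.109] [-0.2  -0.02  2.2   0.56  1.15 -0.52] 0.0 True
0 30 rackin [0.427 0.263 0.109] [ 0.08  0.04  2.15  0.62  1.03 -0.31] 0.0 True
0 30 fixpre [ 0.441 -0.043  0.144] [-0.09 -0.04  2.15 -0.6   1.09 -2.88] 0.0 False
0 30 fix [ 0.437 -0.129  0.119] [-0.29 -0.01  2.18 -0.64  0.95 -3.  ] 0.0 False
0 30 fixback [ 0.444 -0.013  0.119] [-0.02  0.03  2.13 -0.6   1.08 -2.79] 0.0 False
0 35 pre [ 0.434 -0.044  0.084] [-0.67  0.06  2.21  0.61  1.2  -0.71] 0.0 True
0 35 rackpre [0.429 0.143 0.109] [-0.24  0.01  2.21
[... 2048 characters left out ...]
3  0.144] [-0.05 -0.01  2.14 -0.69  1.12  0.35] 0.0 True
1 35 fix [ 0.437 -0.129  0.119] [-0.25  0.01  2.18 -0.75  0.97  0.25] 0.0 True
1 35 fixback [ 0.444 -0.013  0.119] [ 0.02  0.07  2.12 -0.69  1.11  0.44] 0.0 True
1 42 pre [ 0.434 -0.044  0.084] [-0.72  0.11  2.2   0.69  1.27  2.34] 0.0 True
1 42 rackpre [0.429 0.143 0.109] [-0.29  0.05  2.21  0.73  1.26  2.45] 0.0 True
1 42 rackin [0.427 0.263 0.109] [-0.01  0.08  2.18  0.84  1.11  2.62] 0.0 True
1 42 fixpre [ 0.441 -0.043  0.144] [-0.    0.04  2.13 -0.81  1.17  0.46] 0.0 True
1 42 fix [ 0.437 -0.129  0.119] [-0.2   0.05  2.18 -0.9   1.01  0.4 ] 0.0 True
1 42 fixback [ 0.444 -0.013  0.119] [ 0.07  0.12  2.11 -0.81  1.17  0.54] 0.0 True
```

Run:
```python
from h import *
G,R=tool_from_lifter(73.6,(.45,.011,0),along=.098,lean=39); R=R*FLIP
P=G-R.apply([0,0,.12]); print(P,G)
plan(P,R)
```

```text
[ 0.41280746 -0.11536941  0.17553442] [ 0.43412945 -0.04292351  0.0822769 ]
xyz [[1.6, 0.9, 3.0], [1.9, 0.8, 2.9], [2.0, 0.8, 2.9], [2.2, 0.5, 2.7], [2.4, 0.4, 2.6]]
rot [[2.5, -1.8, 7.2], [2.6, -1.9, 7.2], [2.5, -1.8, 7.2], [2.6, -1.9, 7.2], [2.5, -1.8, 7.2]]
n 5
resid mm [-0.23  0.46 -0.05] deg [0.02 0.01 0.  ]
```

>>> jog_arm --xyz '[[1.6, 0.9, 3.0], [1.9, 0.8, 2.9], [2.0, 0.8, 2.9], [2.2, 0.5, 2.7], [2.4, 0.4, 2.6], [0, 0, 0], [0, 0, 0]]' --rotation '[[2.5, -1.8, 7.2], [2.6, -1.9, 7.2], [2.5, -1.8, 7.2], [2.6, -1.9, 7.2], [2.5, -1.8, 7.2], [0, 0, 0], [0, 0, 0]]' --grip '[-1, -1, -1, -1, -1, -1, -1]'

```text
time_s: 3.95
tool_pos: [0.4139, -0.1155, 0.1768]
tool_rot: [0.267, -0.568, 0.752, 0.2]
ft_force: [0.2, -0.4, 0.2]
finger_gap: 0.998
```

Run:
```python
from h import *
s=snap("wrist","w3"); snap("top","t3"); snap("scene","s3")
print(s["time_s"],s["q"],s["tool_pos"],s["tool_rot"])
```

```text
3.95 [-0.85208454 -0.06158956  2.14194474  0.55978329  1.48858797  2.39520944] [ 0.41387157 -0.11545887  0.1767741 ] [ 0.26704132 -0.56823653  0.75216084  0.2001256 ]
```

View pics/w3.png

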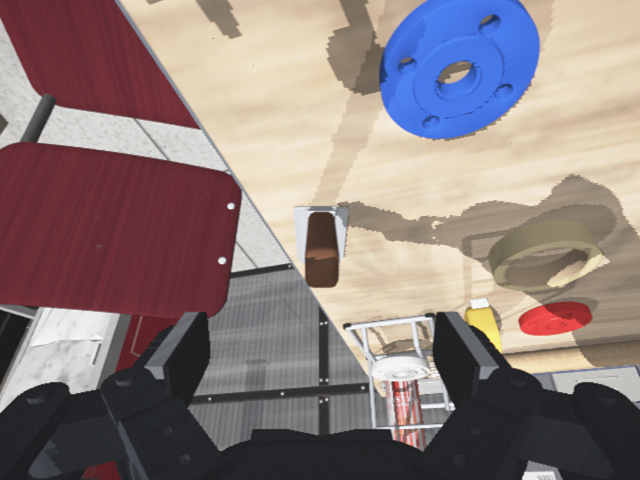

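View pics/t3.png

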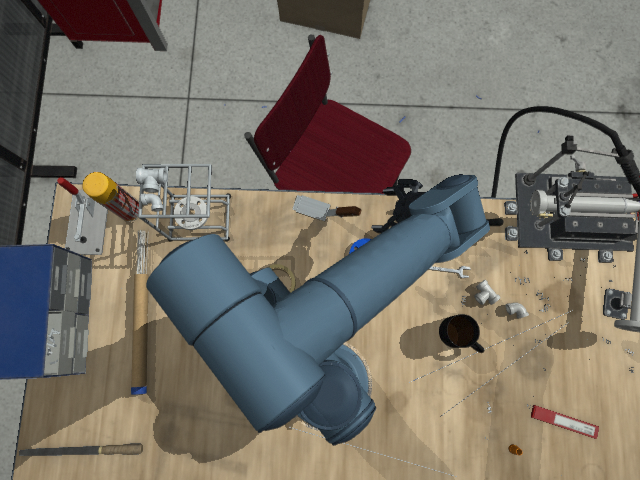

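View pics/s3.png

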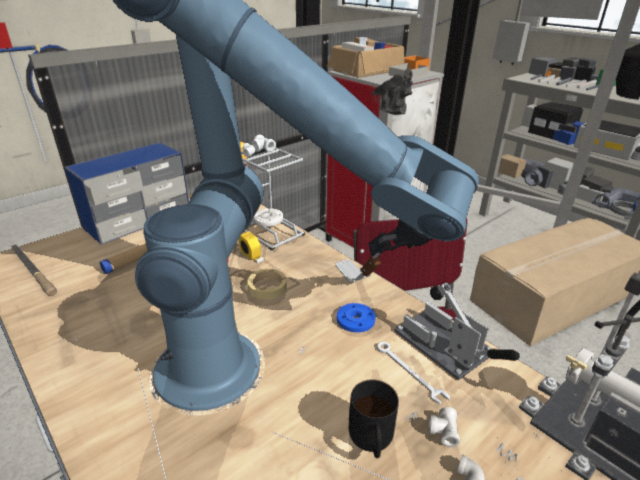

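```bash
cat >> h.py <<'E'
def lifter_pts(yaw,org,Rl=None):
    Rl=Rl or Rn.from_euler('z',yaw,degrees=True)
    s,c=np.sin(np.radians(35)),np.cos(np.radians(35))
    loc=[(0,25,3),(84,25,3),(84,22,3),(96,22,3),(96,-22,3),(84,-22,3),(84,-25,3),(0,-25,3)]
    h=[]
    for a in (52,136):
        for y in (10,-10):
            for d in (13,-13): h.append((-a*s+d*c,y,2+a*c+d*s))
    return [np.array(org)+Rl.apply(np.array(l)/1000) for l in loc],[np.array(org)+Rl.apply(np.array(l)/1000) for l in h]
def draw(f,polys,out,crop,sc):
    im=cv2.imread(f"pics/{f}.png"); m=ld(f); x0,y0,x1,y1=crop
    im=cv2.resize(im[y0:y1,x0:x1],None,fx=sc,fy=sc,interpolation=3)
    for P,closed,col in polys:
        q=np.array([(proj(m,X)-[x0,y0]+.5)*sc for X in P]).round().astype(int)
        if closed is None:
            for a in q: cv2.circle(im,tuple(int(v) for v in a),3,col,1)
        else: cv2.polylines(im,[q],closed,col,1)
    cv2.imwrite(f"pics/{out}.png",im)
E
python3 - <<'E'
from h import *
b,h=lifter_pts(73.6,(.45,.011,0))
pol=[(b,True,(0,0,255)),(h,None,(0,255,0))]
draw("t3",pol,"t3o",(280,180,370,230),8)
draw("w3",pol,"w3o",(270,190,370,300),6)
draw("w2",pol,"w2o",(210,110,340,240),5)
E
```

```text
(no output)
```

View pics/t3o.png

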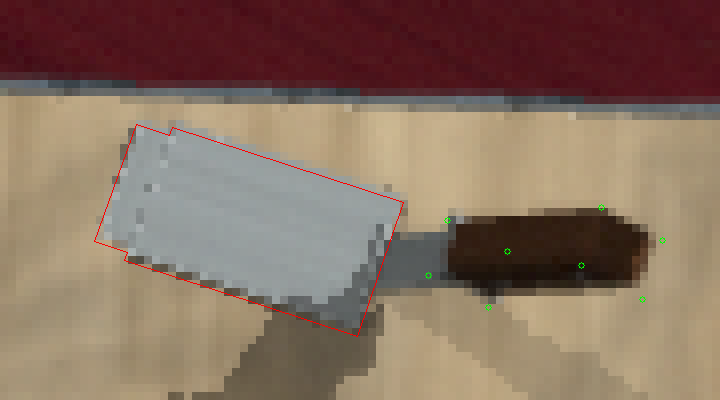

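View pics/w3o.png

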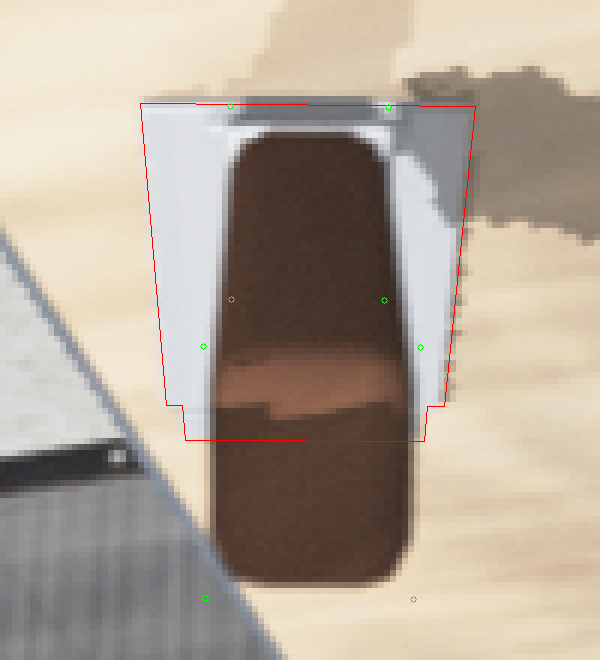

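View pics/w2o.png

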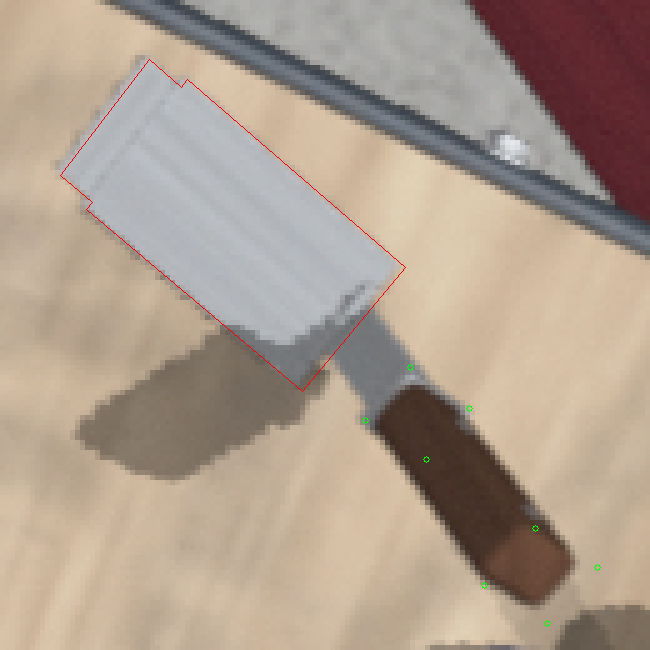

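Run:
```python
from h import *
G,R=tool_from_lifter(73.6,(.45,.011,0),along=.098,lean=39); R=R*FLIP
print(G); plan(G,R,n=5)
print(rot(robot.read_state()["tool_rot"]).as_matrix().round(3))
```

```text
[ 0.43412945 -0.04292351  0.0822769 ]
xyz [[0.0, 0.0, 2.4], [0.1, 0.1, 2.5], [0.0, 0.0, 2.4], [0.0, 0.1, 2.5], [0.1, 0.0, 2.4]]
rot [[0.0, 0.0, 0.1], [0.0, -0.1, 0.2], [0.0, 0.0, 0.1], [0.1, 0.0, 0.1], [0.0, -0.1, 0.2]]
n 5
resid mm [-0.28  0.22  0.1 ] deg [-0.02  0.03 -0.03]
[[-0.209 -0.962  0.176]
 [-0.751  0.273  0.602]
 [-0.627 -0.006 -0.779]]
```

>>> jog_arm --xyz '[[0.0, 0.0, 2.4], [0.1, 0.1, 2.5], [0.0, 0.0, 2.4], [0.0, 0.1, 2.5], [0.1, 0.0, 2.4], [0, 0, 0], [0, 0, 0]]' --rotation '[[0, 0, 0.1], [0, 0, 0.2], [0, 0, 0.1], [0, 0, 0.1], [0, 0, 0.2], [0, 0, 0], [0, 0, 0]]' --grip '[-1, -1, -1, -1, -1, -1, -1]' --grip_force 110

```text
time_s: 4.8
tool_pos: [0.4339, -0.0422, 0.0814]
tool_rot: [0.266, -0.565, 0.755, 0.201]
ft_force: [0.7, -0.3, 0.7]
finger_gap: 1.001
```

>>> jog_arm --xyz '[[0, 0, 0], [0, 0, 0], [0, 0, 0], [0, 0, 0], [0, 0, 0], [0, 0, 0], [0, 0, 0], [0, 0, 0]]' --rotation '[[0, 0, 0], [0, 0, 0], [0, 0, 0], [0, 0, 0], [0, 0, 0], [0, 0, 0], [0, 0, 0], [0, 0, 0]]' --grip '[1, 1, 1, 1, 1, 1, 1, 1]' --grip_force 110

```text
time_s: 5.6
tool_pos: [0.4334, -0.0421, 0.0806]
tool_rot: [0.266, -0.564, 0.756, 0.201]
ft_force: [-1.3, -4.1, 5.9]
finger_gap: 0.219
```

Run:
```python
from h import *
s=snap("wrist","w4"); snap("top","t4"); snap("scene","s4")
print(s["time_s"],s["tool_pos"],s["tool_rot"],s["finger_gap"],s["ft_force"])
b,h=lifter_pts(73.6,(.45,.011,0))
pol=[(b,True,(0,0,255)),(h,None,(0,255,0))]
draw("t4",pol,"t4o",(280,180,380,230),8)
im=cv2.imread("pics/s4.png"); cv2.imwrite("pics/s4c.png",cv2.resize(im[200:320,300:460],None,fx=5,fy=5,interpolation=3))
```

```text
5.6 [ 0.4333849  -0.04208164  0.08055508] [ 0.2657861  -0.56367822  0.75566864  0.20146844] 0.2189695784657726 [-1.32491651 -4.10071125  5.90998484]
```

View pics/w4.png

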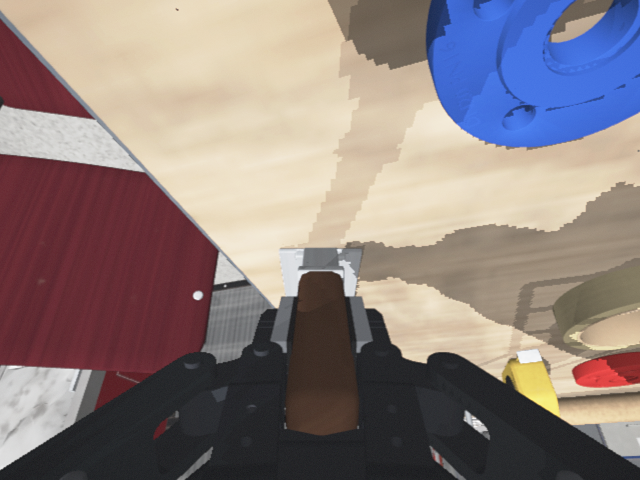

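View pics/t4o.png

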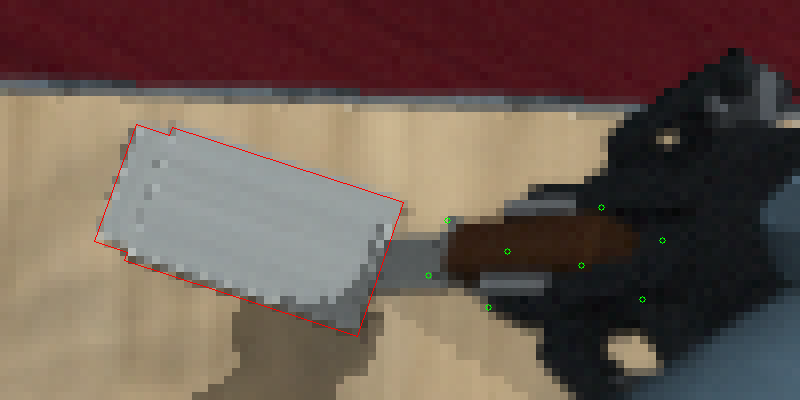

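View pics/s4c.png

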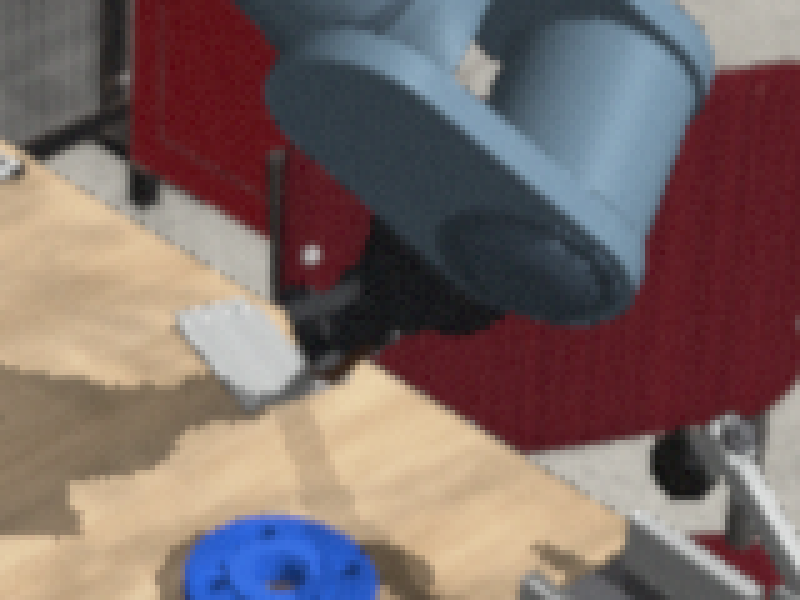

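```bash
cat >> h.py <<'E'
def rack_polys(o,yaw):
    R=Rn.from_euler('z',yaw,degrees=True); f=lambda L:[np.array([o[0],o[1],0])+R.apply(np.array(l)/1000) for l in L]
    Y=(0,0,255);G=(0,200,0);B=(255,0,0)
    out=[]
    for y in (-36,36):
        for d in (-4,4): out.append((f([(-79,y+d,36),(58,y+d,36)]),False,Y))
    out.append((f([(-91,-60,4),(-91,60,4)]),False,G)); out.append((f([(62,-60,4),(62,60,4)]),False,G))
    out.append((f([(-91,-60,242),(-91,60,242),(62,60,242),(62,-60,242)]),True,B))
    out.append((f([(62,-60,4),(62,-60,242)]),False,B)); out.append((f([(62,60,4),(62,60,242)]),False,B))
    return out
def circ(o,z,r): 
    a=np.linspace(0,2*np.pi,60)
    return [np.array([o[0]+r*np.cos(t),o[1]+r*np.sin(t),z]) for t in a]
E
python3 - <<'E'
from h import *
s=robot.read_state()
T0=(s["tool_pos"],rot(s["tool_rot"]))
L=Rn.from_euler('z',73.6,degrees=True); 
off=T0[1].inv().apply(np.array([.45,.011,0])-T0[0]); RT=(T0[1].inv()*L)
json.dump(dict(off=off.tolist(),R=RT.as_quat().tolist()),open("grasp.json","w"))
print(off, (L.inv()*T0[1]).as_matrix().round(3))
pol=rack_polys((.4234,.3707),91.9)+[(circ((.424,.368),.056,.045),True,(255,0,255))]
draw("t1",pol,"t1r",(130,150,240,250),7)
draw("s3",pol,"s3r",(220,130,310,250),6)
E
```

```text
[ 0.00741779 -0.00128864  0.09759522] [[-0.778  0.001  0.629]
 [ 0.004  1.     0.003]
 [-0.629  0.005 -0.778]]
```

View pics/t1r.png

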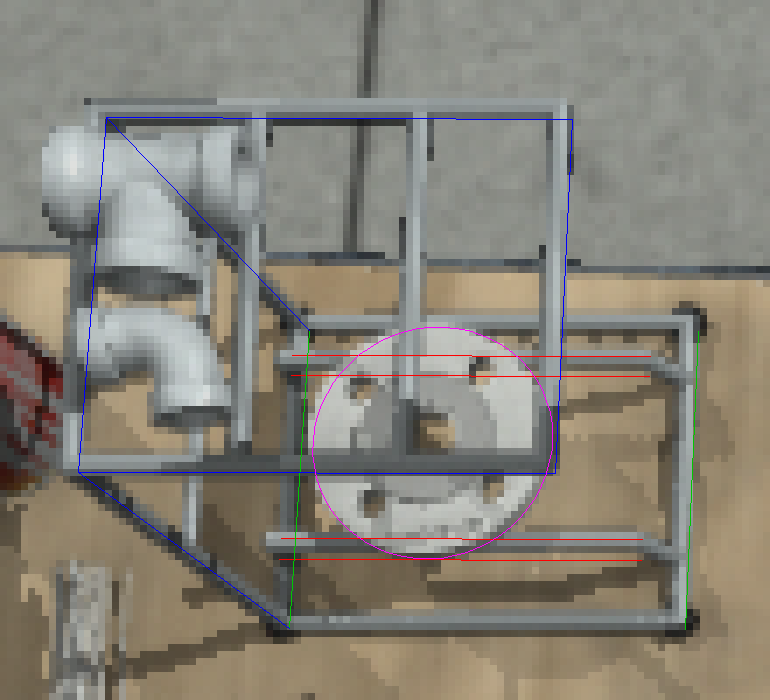

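View pics/s3r.png

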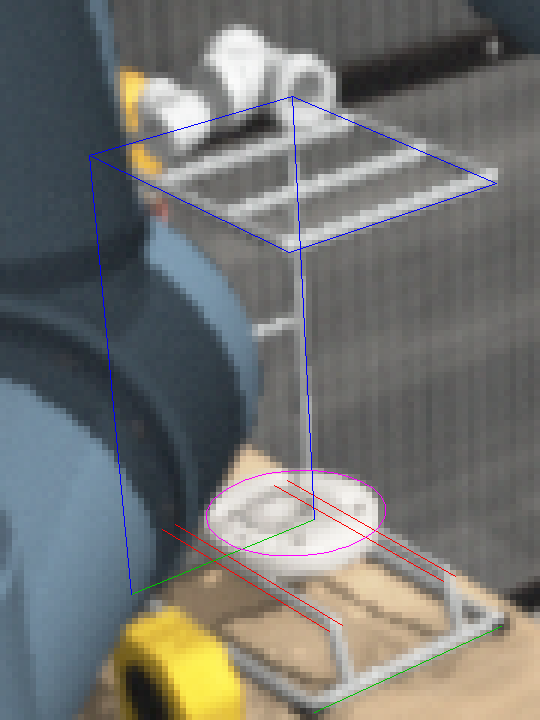

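Run:
```python
from h import *
from scipy.optimize import least_squares
t=ld("t1"); sc=ld("s3")
A=[((-91,60,242),(555,462)),((-91,-60,242),(562,108)),((62,60,242),(72,462)),((62,-60,242),(92,108)),
((-91,60,4),(688,622)),((-91,-60,4),(693,320)),((62,60,4),(284,624)),((62,-60,4),(300,322))]
Lr=[(-36,(280,358)),(-36,(640,360)),(36,(275,541)),(36,(635,541))]
S=[((-91,-60,242),(490,178)),((-91,60,242),(290,243)),((-91,-60,4),(500,622)),((-91,60,4),(315,706))]
def res(x,det=False):
    R=Rn.from_euler('z',x[2],degrees=True); o=np.array([x[0],x[1],0]); r=[]
    for X,p in A: r+=list(proj(t,o+R.apply(np.array(X)/1000))-(np.array(p)/7+[129.5,149.5]))
    for y,p in Lr:
        X=onz(t,np.array(p)/7+[129.5,149.5],.036); r.append((R.inv().apply(X-o)[1]-y/1000)*400)
    for X,p in S: r+=list(proj(sc,o+R.apply(np.array(X)/1000))-(np.array(p)/6+[219.5,129.5]))
    return np.array(r)
q=least_squares(res,[.4234,.3707,91.9],x_scale=[.01,.01,1],loss='soft_l1'); print(q.x); print(res(q.x).round(2))
pol=rack_polys(q.x[:2],q.x[2])
# flange: circle edges in t1
draw("t1",pol+[(circ((.4265,.3685),.055,.045),True,(255,0,255))],"t1r2",(130,150,240,250),7)
```

```text
[ 0.42613262  0.37358145 92.26682875]
[-1.06  0.12  0.11  0.1  -0.1   0.34  0.64  0.32 -1.22 -0.21 -0.46  0.33
 -0.06 -0.31  0.12  0.23 -0.19  0.32 -0.15  0.03  1.21  0.18  0.34  0.85
  0.38 -0.11  0.3   0.21]
```

View pics/t1r2.png

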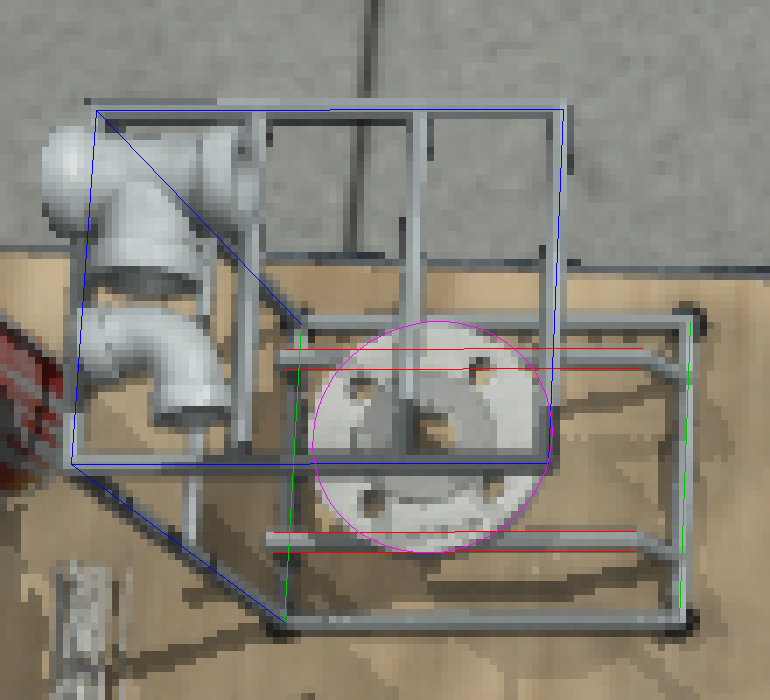

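```bash
cat >> h.py <<'E'
def tool_for_lifter(org,yaw,pitch=0.):
    g=json.load(open("grasp.json")); RT=Rn.from_quat(g["R"]); off=np.array(g["off"])
    Rl=Rn.from_euler('z',yaw,degrees=True)*Rn.from_euler('y',pitch,degrees=True)
    R=Rl*RT.inv(); return np.array(org)-R.apply(off),R
def lifter_now(s=None):
    g=json.load(open("grasp.json")); RT=Rn.from_quat(g["R"]); off=np.array(g["off"])
    s=s or robot.read_state(); R=rot(s["tool_rot"]); o=s["tool_pos"]+R.apply(off); L=(R*RT)
    return o,L.as_euler('ZYX',degrees=True)
RACK=(np.array([.4261,.3736,0]),92.3)
def inframe(F,x,y,z): return F[0]+Rn.from_euler('z',F[1],degrees=True).apply([x,y,z])
E
python3 - <<'E'
from h import *
P1,R1=tool_for_lifter((.45,.011,.07),73.6); 
st=plan(P1,R1)
o=inframe(RACK,-.220,0,.07); print(o)
P2,R2=tool_for_lifter(o,92.3); plan(P2,R2,start=st)
for o_ in (o,inframe(RACK,-.22,0,.022),inframe(RACK,-.055,0,.022),inframe(RACK,-.055,0,.065)):
    P,R=tool_for_lifter(o_,92.3); print(ik(P,R,PK,[0,.1,2,.7,1.1,2.6]))
E
```

```text
xyz [[-2.2, 0.0, -2.7], [-2.2, 0.0, -2.7]]
rot [[0.0, 0.0, 0.0], [0.0, 0.0, 0.0]]
n 2
resid mm [-0.39 -0.15  0.34] deg [ 0. -0. -0.]
[0.43492899 0.15377723 0.07      ]
xyz [[-3.5, 1.2, 2.8], [-3.6, 0.8, 2.9], [-3.6, 0.2, 2.9]]
rot [[-3.9, 0.0, -4.8], [-3.9, 0.1, -4.9], [-4.0, 0.0, -4.8]]
n 3
resid mm [-0.38  0.55 -0.17] deg [ 0.04 -0.01 -0.04]
(array([-0.36289021, -0.03056415,  2.1698412 ,  0.63127456,  1.36090554,
        2.49075914]), np.float64(1.699682616873588e-10))
(array([-0.36289021,  0.0719835 ,  2.17876041,  0.64861652,  1.27145845,
        2.42200114]), np.float64(6.410932340550346e-10))
(array([0.01049594, 0.08634018, 2.16321496, 0.79309673, 1.08009271,
       2.65844928]), np.float64(3.87690435310617e-11))
(array([ 0.01049594, -0.0048796 ,  2.1559128 ,  0.75925503,  1.15043573,
        2.73529459]), np.float64(2.327998904760875e-12))
```

>>> jog_arm --xyz '[[-1.1, 0.0, -1.4], [-2.2, 0.0, -2.7], [-1.1, 0.0, -1.3], [-1.8, 0.7, 1.4], [-1.8, 0.5, 1.4], [-1.8, 0.4, 1.5], [-1.8, 0.3, 1.4], [-1.8, 0.2, 1.4], [-1.8, 0.1, 1.5], [0, 0, 0], [0, 0, 0]]' --rotation '[[0, 0, 0], [0, 0, 0], [0, 0, 0], [-2.0, 0, -2.4], [-2.0, 0, -2.4], [-2.0, 0, -2.4], [-2.0, 0, -2.4], [-2.0, 0, -2.4], [-2.0, 0, -2.4], [0, 0, 0], [0, 0, 0]]' --grip '[1, 1, 1, 1, 1, 1, 1, 1, 1, 1, 1]'

```text
time_s: 6.85
tool_pos: [0.4316, 0.0991, 0.1501]
tool_rot: [-0.228, 0.678, -0.654, -0.245]
ft_force: [-0.5, 0.7, -2.1]
finger_gap: 0.221
```

Run:
```python
from h import *
s=snap("wrist","w5"); snap("top","t5"); snap("scene","s5")
print(s["time_s"],s["tool_pos"],s["q"],s["ft_force"],s["wrist_torque"])
o,e=lifter_now(s); print(o,e)
L=Rn.from_euler('ZYX',e,degrees=True)
b,h=lifter_pts(0,o,L)
pol=[(b,True,(0,0,255)),(h,None,(0,255,0))]+rack_polys(RACK[0],RACK[1])
draw("t5",pol,"t5o",(180,170,310,260),6)
draw("s5",pol,"s5o",(230,170,370,300),5)
```

```text
6.85 [0.43157235 0.09910001 0.1501304 ] [-0.36412307 -0.03672549  2.17754301  0.62850103  1.36720632  2.49260296] [-0.53680451  0.7403159  -2.05391847] [-0.67119551 -0.06315928 -0.04136019]
[0.42958747 0.15485112 0.06969793] [92.41158621 -0.13128333  0.42340195]
```

View pics/t5o.png

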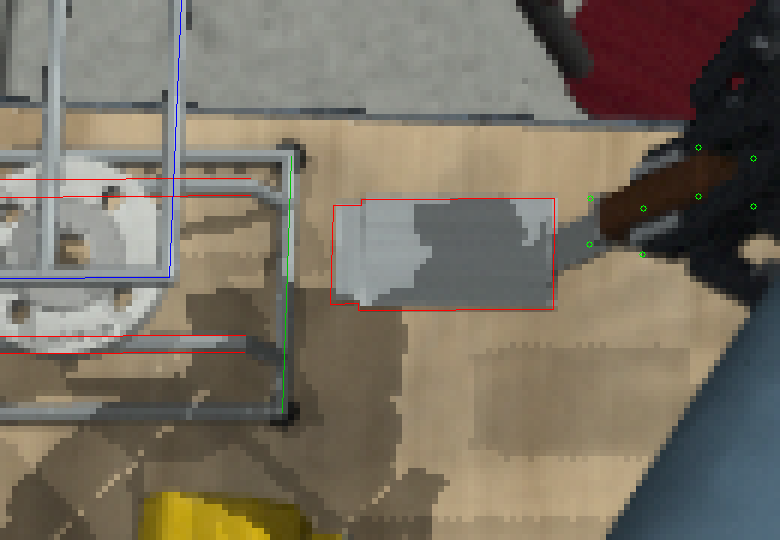

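View pics/s5o.png

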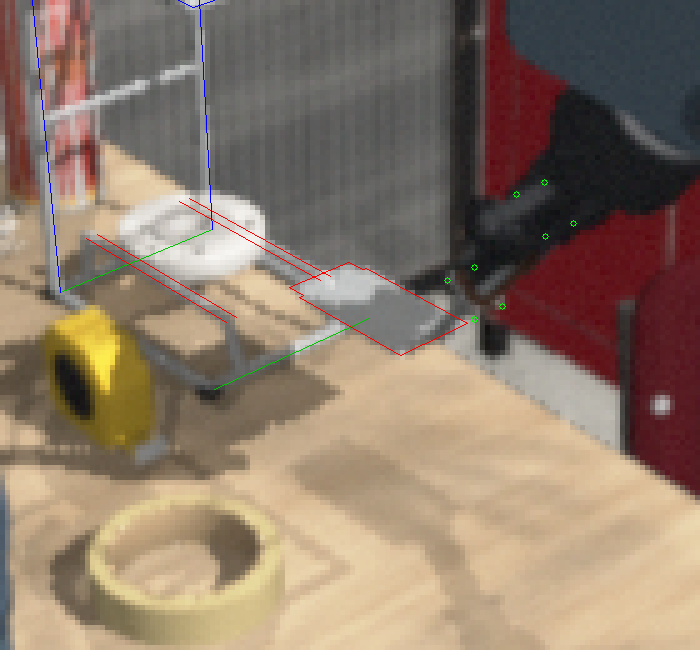

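View pics/w5.png

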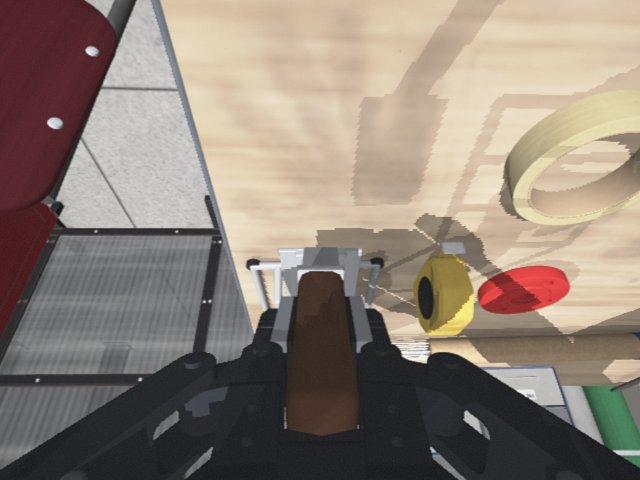

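```bash
sed -i 's/RACK=(np.array(\[.4261/RACK=(np.array([.4256/' h.py
python3 - <<'E'
from h import *
o=inframe(RACK,-.216,0,.022); print(o)
P,R=tool_for_lifter(o,92.3); plan(P,R,n=4)
E
```

```text
[0.43426847 0.15777401 0.022     ]
xyz [[0.7, -0.1, 1.0], [0.7, -0.1, 1.0], [0.6, -0.1, 1.0], [0.7, -0.1, 1.0]]
rot [[0.1, 0.0, -0.1], [0.0, 0.1, 0.0], [0.1, 0.0, -0.1], [0.1, 0.0, 0.0]]
n 4
resid mm [-0.18 -0.34 -0.1 ] deg [-0.04  0.04 -0.03]
```

>>> jog_arm --xyz '[[0.7, -0.1, 1.0], [0.7, -0.1, 1.0], [0.6, -0.1, 1.0], [0.7, -0.1, 1.0], [0, 0, 0], [0, 0, 0]]' --rotation '[[0.1, 0, -0.1], [0, 0.1, 0], [0.1, 0, -0.1], [0.1, 0, 0], [0, 0, 0], [0, 0, 0]]' --grip '[1, 1, 1, 1, 1, 1]'

```text
time_s: 7.6
tool_pos: [0.4357, 0.1033, 0.1026]
tool_rot: [-0.23, 0.679, -0.654, -0.243]
ft_force: [-1.1, -0.7, -1.0]
finger_gap: 0.218
```

Run:
```python
from h import *
s=snap("wrist","w6"); snap("top","t6")
print(s["time_s"],s["ft_force"],s["wrist_torque"])
o,e=lifter_now(s); print(o,e)
L=Rn.from_euler('ZYX',e,degrees=True)
b,h=lifter_pts(0,o,L)
pol=[(b,True,(0,0,255)),(h,None,(0,255,0))]+rack_polys(RACK[0],RACK[1])
draw("t6",pol,"t6o",(180,170,310,260),6)
im=cv2.imread("pics/w6.png"); cv2.imwrite("pics/w6c.png",cv2.resize(im[200:320,220:420],None,fx=4,fy=4,interpolation=3))
o=inframe(RACK,-.057,0,.022)
P,R=tool_for_lifter(o,92.3); plan(P,R,n=8)
```

```text
7.6 [-1.08925251 -0.65523538 -0.95607144] [-0.6992734  -0.01227532  0.06679185]
[0.43436909 0.15905381 0.0221295 ] [ 9.23261835e+01 -1.03599076e-01  1.97661709e-02]
xyz [[-1.5, 0.0, 1.3], [-1.6, 0.0, 1.2], [-1.5, 0.0, 1.3], [-1.5, 0.0, 1.2], [-1.5, 0.1, 1.3], [-1.6, 0.0, 1.2], [-1.5, 0.0, 1.3], [-1.5, 0.0, 1.2]]
rot [[0.0, 0.0, 0.0], [0.0, 0.0, 0.0], [0.0, 0.0, 0.0], [0.0, 0.0, 0.0], [0.0, 0.0, 0.0], [0.0, 0.0, 0.1], [0.0, 0.0, 0.0], [-0.1, 0.1, 0.0]]
n 8
resid mm [0.07 0.41 0.13] deg [ 0.05 -0.05 -0.03]
```

View pics/t6o.png

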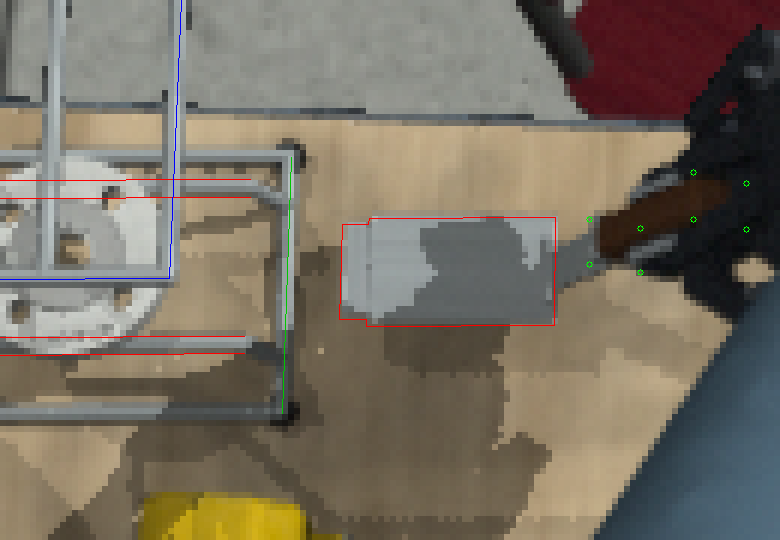

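View pics/w6c.png

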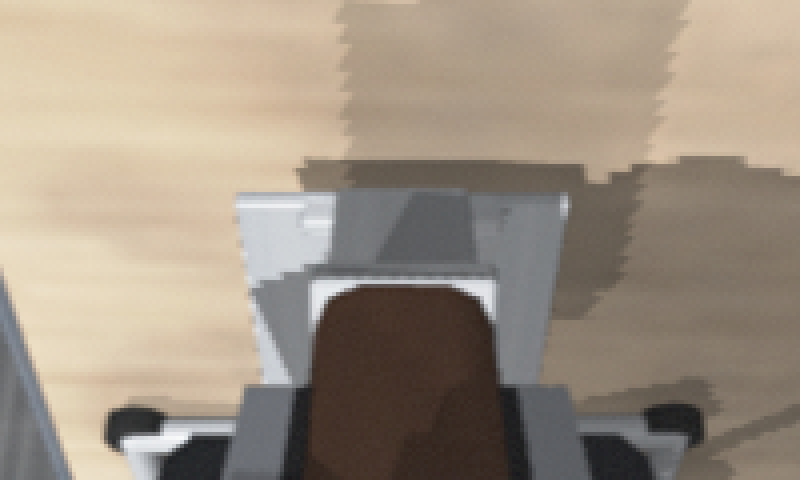

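>>> jog_arm --xyz '[[-1.5, 0.0, 1.3], [-1.6, 0.0, 1.2], [-1.5, 0.0, 1.3], [-1.5, 0.0, 1.2], [-1.5, 0.1, 1.3], [-1.6, 0.0, 1.2], [-1.5, 0.0, 1.3], [-1.5, 0.0, 1.2], [0, 0, 0]]' --rotation '[[0, 0, 0], [0, 0, 0], [0, 0, 0], [0, 0, 0], [0, 0, 0], [0, 0, 0], [0, 0, 0], [0, 0, 0], [0, 0, 0]]' --grip '[1, 1, 1, 1, 1, 1, 1, 1, 1]'

```text
time_s: 8.6
tool_pos: [0.4283, 0.2622, 0.1028]
tool_rot: [-0.23, 0.68, -0.652, -0.242]
ft_force: [-0.1, -0.7, -2.6]
finger_gap: 0.223
```

Run:
```python
from h import *
s=snap("wrist","w7"); snap("top","t7"); snap("scene","s7")
print(s["time_s"],s["q"],s["ft_force"],s["wrist_torque"])
o,e=lifter_now(s); print(o,e)
L=Rn.from_euler('ZYX',e,degrees=True)
b,h=lifter_pts(0,o,L)
pol=[(b,True,(0,0,255)),(h,None,(0,255,0))]+rack_polys(RACK[0],RACK[1])
draw("t7",pol,"t7o",(140,160,270,250),6)
draw("s7",pol,"s7o",(230,170,370,300),5)
P,R=tool_for_lifter(inframe(RACK,-.058,0,.052),92.3); print("q",ik(P,R,PK,s["q"])[0]); plan(P,R,n=8)
```

```text
8.6 [0.00792073 0.08329944 2.16654041 0.79345067 1.08279676 2.65236328] [-0.12489807 -0.6974055  -2.58940628] [-0.71347946 -0.0109276   0.02944375]
[0.42695309 0.3179104  0.02231174] [ 9.24966831e+01 -8.99997258e-02 -9.73299817e-02]
q [0.00363931 0.018856   2.16197909 0.76671436 1.1328185  2.7081321 ]
xyz [[-0.2, 0.0, -0.3], [-0.3, 0.0, -0.3], [-0.2, 0.0, -0.3], [-0.2, 0.0, -0.3], [-0.3, 0.0, -0.3], [-0.2, 0.0, -0.3], [-0.2, 0.0, -0.3], [-0.3, 0.0, -0.3]]
rot [[0.0, 0.0, 0.0], [0.0, 0.0, 0.0], [0.0, 0.0, 0.0], [0.0, 0.0, 0.0], [0.0, 0.0, 0.1], [0.0, 0.0, 0.0], [0.0, 0.0, 0.0], [-0.1, 0.1, 0.0]]
n 8
resid mm [ 0.15 -0.05 -0.52] deg [ 0.05 -0.05 -0.02]
```

View pics/t7o.png

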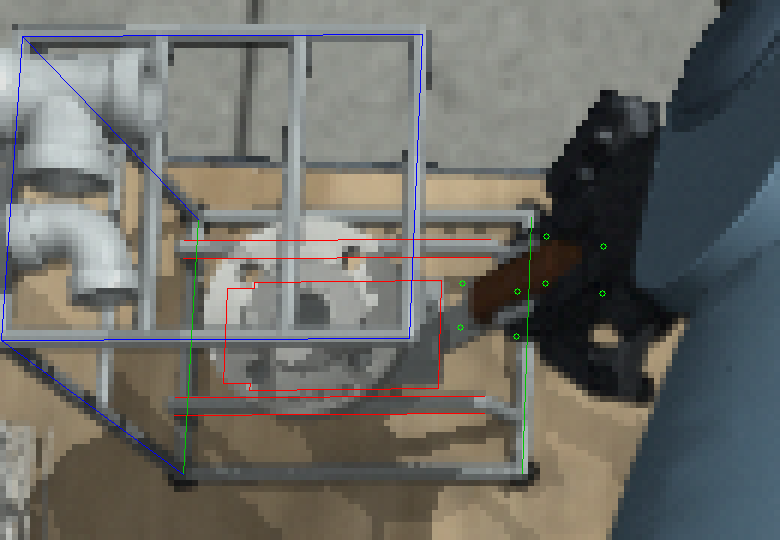

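View pics/s7o.png

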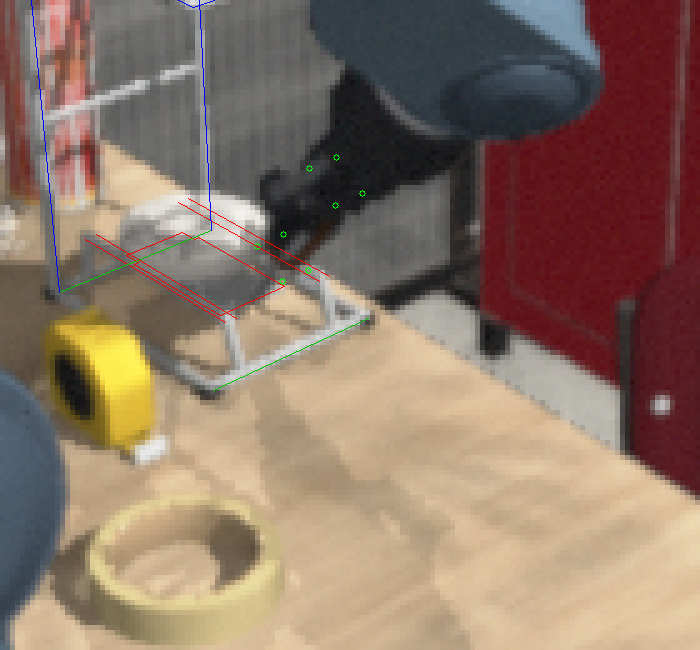

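View pics/w7.png

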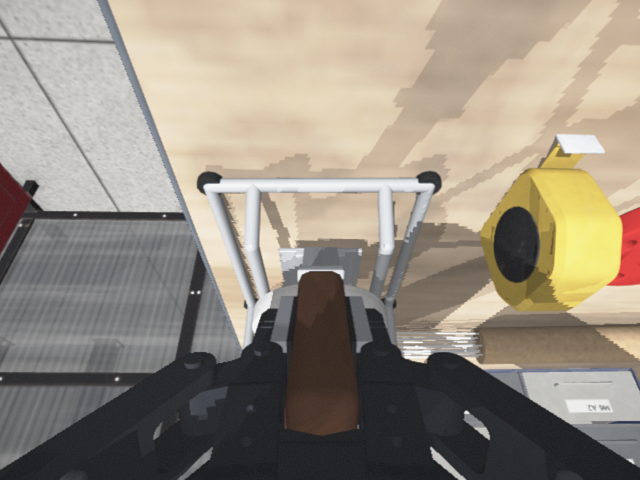

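>>> jog_arm --xyz '[[-0.2, 0.0, -0.3], [-0.3, 0.0, -0.3], [-0.2, 0.0, -0.3], [-0.2, 0.0, -0.3], [-0.3, 0.0, -0.3], [-0.2, 0.0, -0.3], [-0.2, 0.0, -0.3], [-0.3, 0.0, -0.3], [0, 0, 0], [0, 0, 0]]' --rotation '[[0, 0, 0], [0, 0, 0], [0, 0, 0], [0, 0, 0], [0, 0, 0], [0, 0, 0], [0, 0, 0], [0, 0, 0], [0, 0, 0], [0, 0, 0]]' --grip '[1, 1, 1, 1, 1, 1, 1, 1, 1, 1]'

```text
time_s: 9.75
tool_pos: [0.4288, 0.2604, 0.1328]
tool_rot: [-0.23, 0.679, -0.654, -0.242]
ft_force: [-1.2, -0.1, -5.1]
finger_gap: 0.219
```

```bash
cat >> h.py <<'E'
def look(tag,extra=[],tc=None,scp=None,cams=("top","scene"),fl=None):
    s=robot.read_state(); print(s["time_s"],"q",s["q"].round(3),"F",s["ft_force"].round(1),"M",s["wrist_torque"].round(2),"gap",round(s["finger_gap"],3))
    o,e=lifter_now(s); print("lifter",o.round(4),e.round(2))
    b,h=lifter_pts(0,o,Rn.from_euler('ZYX',e,degrees=True)); pol=[(b,True,(0,0,255)),(h,None,(0,255,0))]+extra
    for n,c in zip(cams,(tc,scp)):
        snap(n,n[0]+tag); draw(n[0]+tag,pol,n[0]+tag+"o",c[:4],c[4])
E
python3 - <<'E'
from h import *
look("8",rack_polys(*RACK),(140,160,270,250,6),(230,170,370,300,5))
E
```

```text
9.75 q [0.004 0.018 2.163 0.768 1.133 2.707] F [-1.2 -0.1 -5.1] M [-1.27 -0.04  0.02] gap 0.219
lifter [0.4275 0.316  0.0523] [ 9.234e+01 -5.000e-02 -5.000e-02]
```

View pics/t8o.png

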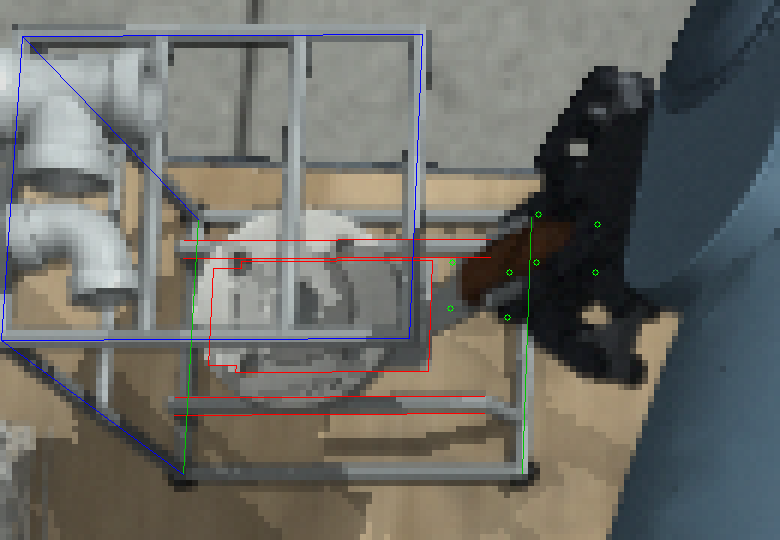

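View pics/s8o.png

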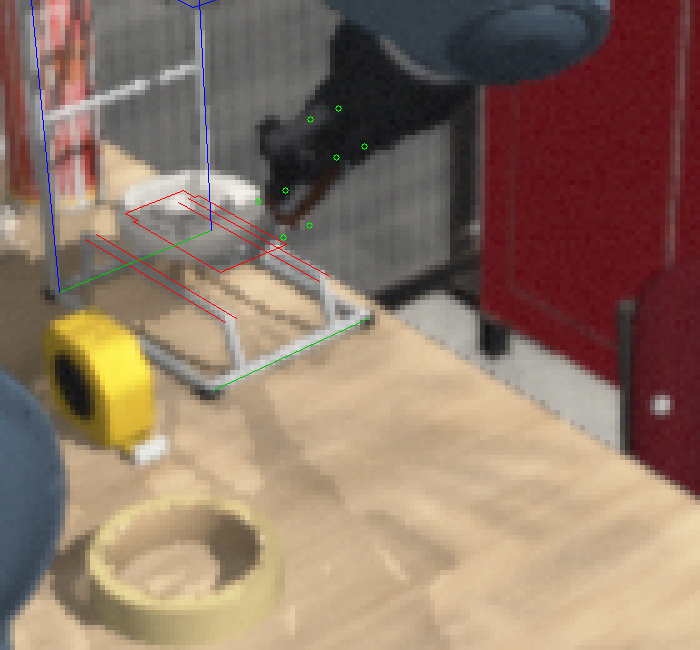

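>>> jog_arm --xyz '[[0.6, 0.0, -0.5], [1.2, 0.0, -1.0], [1.7, 0.0, -1.4], [1.9, 0.0, -1.6], [1.9, 0.0, -1.5], [1.9, 0.0, -1.6], [1.9, 0.0, -1.5], [1.6, 0.0, -1.3], [1.1, 0.0, -0.9], [0.6, 0.0, -0.5], [0, 0, 0], [0, 0, 0]]' --rotation '[[0, 0, 0], [0, 0, 0], [0, 0, 0], [0, 0, 0], [0, 0, 0], [0, 0, 0], [0, 0, 0], [0, 0, 0], [0, 0, 0], [0, 0, 0], [0, 0, 0], [0, 0, 0]]' --grip '[1, 1, 1, 1, 1, 1, 1, 1, 1, 1, 1, 1]'

```text
time_s: 11.05
tool_pos: [0.4361, 0.0746, 0.1337]
tool_rot: [-0.23, 0.679, -0.654, -0.242]
ft_force: [-0.8, 0.0, -5.0]
finger_gap: 0.226
```

Run:
```python
from h import *
look("9",rack_polys(*RACK),(210,170,340,260,6),(230,170,410,310,4.4))
```

```text
11.05 q [-0.414  0.012  2.167  0.617  1.354  2.431] F [-0.8  0.  -5. ] M [-1.3  -0.07 -0.01] gap 0.226
lifter [0.4349 0.1303 0.0533] [ 9.232e+01 -8.000e-02 -4.000e-02]
```

View pics/t9o.png

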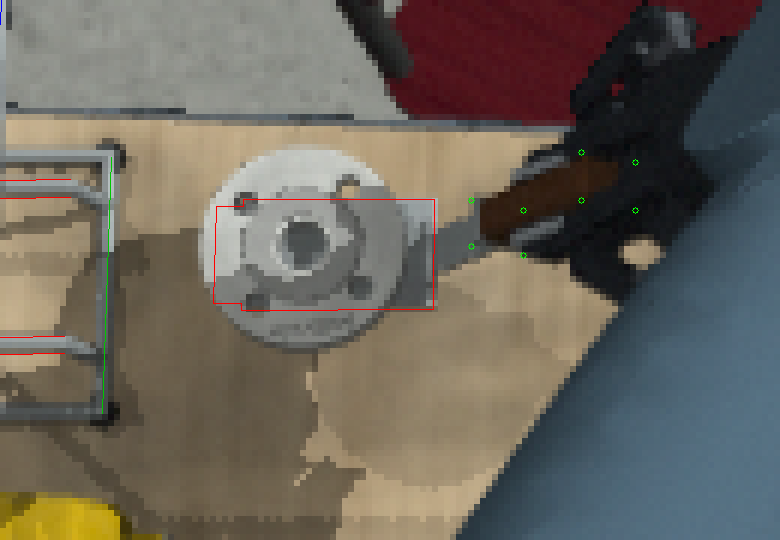

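View pics/s9o.png

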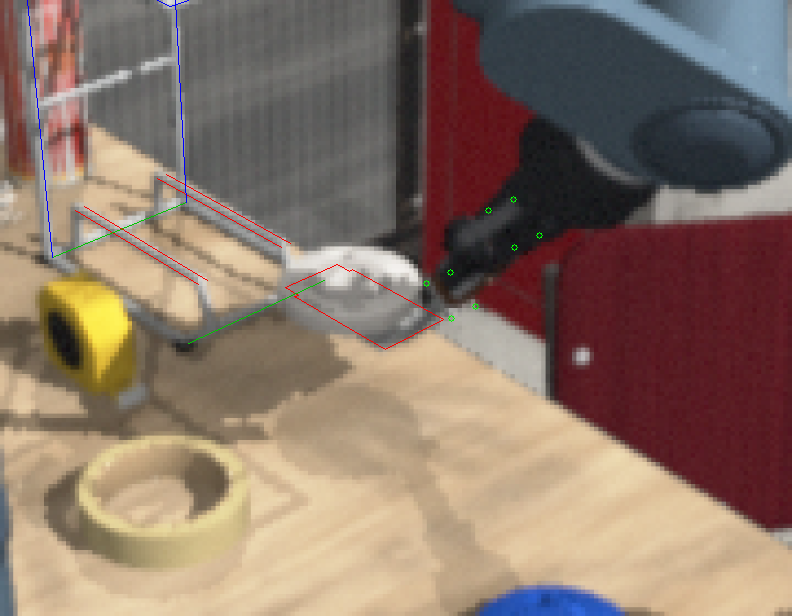

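Run:
```python
from h import *
o,e=np.array([.4349,.1303,.0533]),92.3
F=(o,e)
def C(x,y,z,r):
    a=np.linspace(0,2*np.pi,80); return [inframe(F,x+r*np.cos(t),y+r*np.sin(t),z) for t in a]
for k,x in enumerate((.055,.058,)):
    draw("t9",[(C(x,0,.018,.045),True,(255,0,255)),(C(x,0,.003,.045),True,(0,255,255))],f"t9f{k}",(235,185,295,235),12)
```

```text
(no output)
```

View pics/t9f0.png

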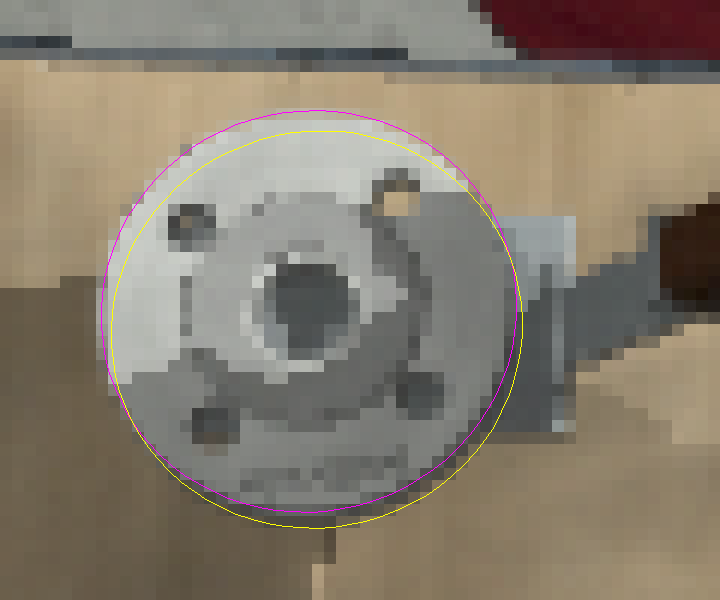

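View pics/t9f1.png

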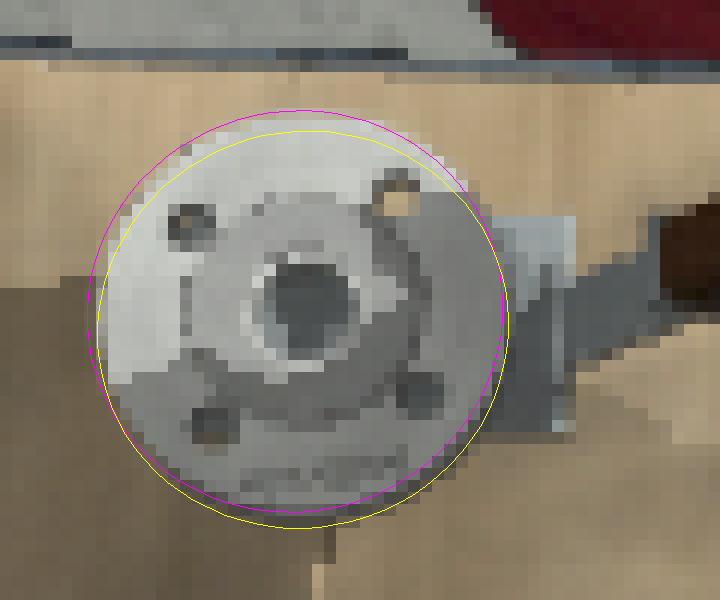

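Run:
```python
from h import *
t=ld("t1"); s=ld("s3")
def ray(m,uv):
    d=m["R"].T@np.linalg.solve(m["K"],np.array([uv[0],uv[1],1.])); return -m["R"].T@m["t"],d/np.linalg.norm(d)
def tri(a,b):
    c1,d1=ray(t,a);c2,d2=ray(s,b); A=np.c_[d1,-d2]; x=np.linalg.lstsq(A,c2-c1,rcond=None)[0]
    p,q=c1+d1*x[0],c2+d2*x[1]; return ((p+q)/2).round(3),round(np.linalg.norm(p-q),3)
for a,b in [((325,42),(463,213)),((315,38),(463,213)),((250,140),(357,227)),((260,150),(357,227)),((410,150),(463,290)),((327,105),(463,213))]: print(a,b,tri(a,b))
for y in (-.2,0,.1,.2,.3): print(y,[proj(t,(x,y,0)).round(0).tolist() for x in (.5,.52,.54)])
```

```text
(325, 42) (463, 213) (array([0.963, 0.035, 0.012]), np.float64(0.002))
(315, 38) (463, 213) (array([ 0.997,  0.061, -0.013]), np.float64(0.012))
(250, 140) (357, 227) (array([ 0.669,  0.237, -0.021]), np.float64(0.009))
(260, 150) (357, 227) (array([0.629, 0.201, 0.009]), np.float64(0.012))
(410, 150) (463, 290) (array([ 0.629, -0.205,  0.008]), np.float64(0.026))
(327, 105) (463, 213) (array([ 0.763, -0.018,  0.093]), np.float64(0.106))
-0.2 [[404.0, 198.0], [404.0, 192.0], [404.0, 185.0]]
0 [[332.0, 196.0], [332.0, 189.0], [332.0, 182.0]]
0.1 [[295.0, 195.0], [296.0, 188.0], [296.0, 181.0]]
0.2 [[259.0, 193.0], [260.0, 187.0], [260.0, 180.0]]
0.3 [[223.0, 192.0], [224.0, 185.0], [224.0, 178.0]]
```

Run:
```python
import cv2
im=cv2.imread("pics/s4.png"); cv2.imwrite("pics/s1c.png",cv2.resize(cv2.imread("pics/s1.png")[190:330,320:520],None,fx=4,fy=4,interpolation=3))
cv2.imwrite("pics/t1c.png",cv2.resize(cv2.imread("pics/t1.png")[20:200,220:430],None,fx=3.5,fy=3.3,interpolation=3))
```

```text
(no output)
```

View pics/s1c.png

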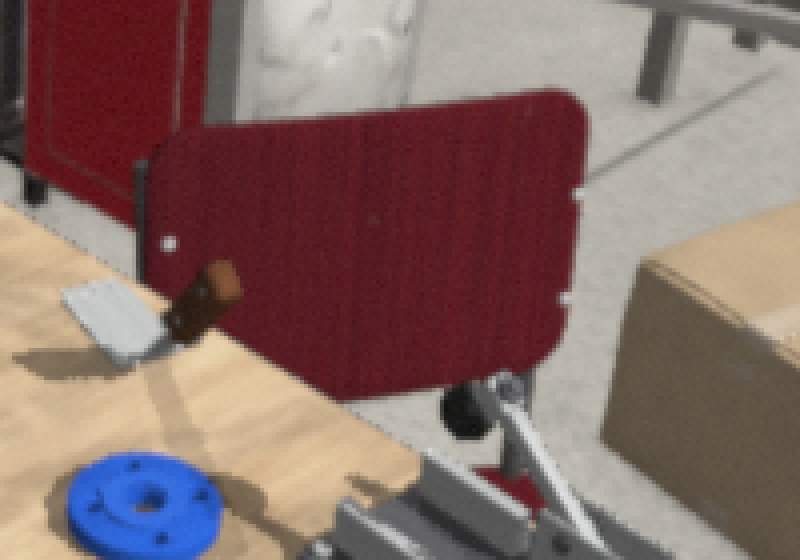

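View pics/t1c.png

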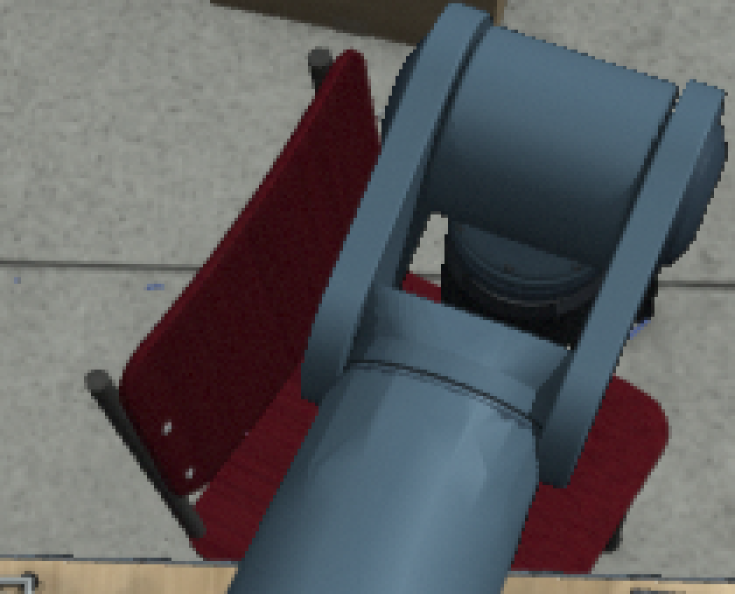

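```bash
cat >> h.py <<'E'
def fix_polys(o,yaw):
    R=Rn.from_euler('z',yaw,degrees=True); f=lambda L:[np.array([o[0],o[1],0])+R.apply(np.array(l)/1000) for l in L]
    out=[(f([(-52,-62,10),(130,-62,10),(130,62,10),(-52,62,10)]),True,(0,255,0))]
    for y in (-36,36):
        out.append((f([(-46,y-5,40),(26,y-5,40),(26,y+5,40),(-46,y+5,40)]),True,(0,0,255)))
        out.append((f([(38+6*np.cos(a),y/36*38+6*np.sin(a),48) for a in np.linspace(0,6.28,16)]),True,(255,0,255)))
    out.append((f([(63,-14,96),(125,-14,96),(125,14,96),(63,14,96)]),True,(255,255,0)))
    return out
E
python3 - <<'E'
from h import *
from scipy.optimize import least_squares
t=ld("t1"); w=ld("w2")
A=[((-52,62,10),(105,93)) ,((-52,-62,10),(90,313)),((130,-62,10),(424,343)),((130,62,10),(437,123))]
# fixture yaw~-93: fixture +y -> world (sin93..)=(+x)  => y=+62 is image top
W=[((-52,62,10),(237,75)),((-52,-62,10),(100,302)),((130,62,10),(567,257)),((-46,41,40),(236,138)),((26,41,40),(378,213)),((-46,31,40),(228,157)),((38,38,48),(403,236)),((38,-38,48),(308,380)),((-46,-31,40),(150,282)),((26,-31,40),(287,352))]
def res(x,only=None):
    R=Rn.from_euler('z',x[2],degrees=True); o=np.array([x[0],x[1],0]); r=[]
    if only!='w':
      for X,p in A: r+=list(proj(t,o+R.apply(np.array(X)/1000))-(np.array(p)/5+[379.5,179.5]))
    if only!='t':
      for X,p in W: r+=list(proj(w,o+R.apply(np.array(X)/1000))-(np.array(p)/3.5+[339.5,179.5]))
    return np.array(r)
for only in ('t','w',None):
    q=least_squares(lambda x:res(x,only),[.432,-.236,-93],x_scale=[.01,.01,1],loss='soft_l1'); print(only,q.x.round(4),res(q.x,only).round(1).tolist())
    if only=='t': qt=q.x
    if only=='w': qw=q.x
draw("t1",fix_polys(qt[:2],qt[2]),"t1x",(380,180,520,290),5.5)
draw("w2",fix_polys(qw[:2],qw[2]),"w2x",(340,180,560,340),3.6)
draw("t1",fix_polys(q.x[:2],q.x[2]),"t1y",(380,180,520,290),5.5)
E
```

```text
t [  0.4333  -0.2357 -93.47  ] [-0.3, -0.2, -0.3, -0.1, 0.8, 0.3, -0.1, -0.0]
w [  0.4315  -0.2319 -93.5623] [-0.3, -0.0, -1.2, 1.3, 1.1, 0.4, 0.3, -0.3, 0.0, 0.1, -1.0, 0.0, 0.1, 0.3, -0.1, 0.2, 0.2, -1.2, 0.5, -0.8]
None [  0.4317  -0.2323 -93.398 ] [-1.6, 0.3, -1.5, 0.5, -0.5, 0.8, -1.4, 0.4, -0.2, 0.0, -0.8, 1.5, 1.5, 0.2, 0.5, -0.2, 0.3, 0.0, -0.7, 0.1, 0.4, 0.2, 0.3, 0.2, 0.5, -1.1, 0.9, -0.8]
```

View pics/t1x.png

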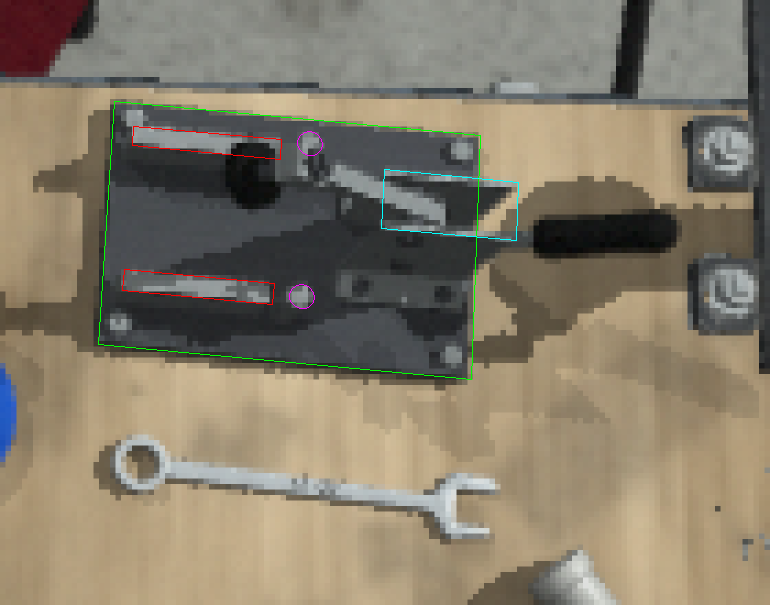

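View pics/w2x.png

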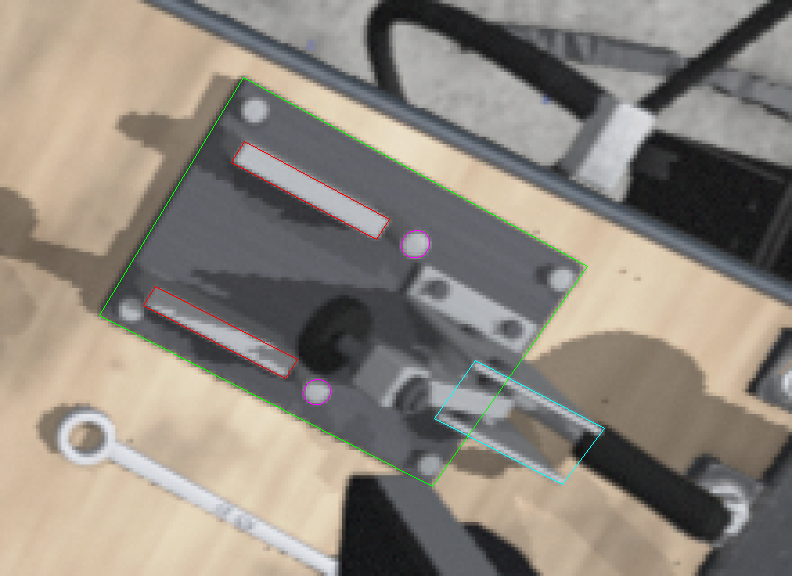

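```bash
cat >> h.py <<'E'
FIX=(np.array([.4328,-.2350,0]),-93.5)
def path(Cs,yaws,zs,fx=.0555,fy=0.,start=None,chunk=12,prec=1,pr=True):
    "rows following flange-centre points Cs (xy), lifter yaws, z of lifter"
    s=robot.read_state(); p,Q=np.array(s["tool_pos"]),rot(s["tool_rot"])
    if start: p,Q=start
    q=s["q"]; X=[];W=[];qm=[]
    for C,y,z in zip(Cs,yaws,zs):
        o=np.array([C[0],C[1],z])-Rn.from_euler('z',y,degrees=True).apply([fx,fy,0])
        P,R=tool_for_lifter(o,y)
        dx=np.round(Q.inv().apply(P-p)*100,prec)+0; w=np.round((Q.inv()*R).as_rotvec(degrees=True),prec)+0
        X.append(dx.tolist());W.append(w.tolist()); p=p+Q.apply(dx/100);Q=Q*Rn.from_rotvec(w,degrees=True)
        q2,e=ik(P,R,PK,q); qm.append(q2); 
        if e>1e-3: print("IK",e)
        dq=np.abs(q2-q)*10; 
        if (dq>np.array([1.75,1.75,2.1,2.1,2.1,2.1])).any(): print("fast",len(X),dq.round(2))
        q=q2
    qm=np.array(qm); print("min",qm.min(0).round(2),"max",qm.max(0).round(2))
    for i in range(0,len(X),chunk): print("xyz",X[i:i+chunk]);print("rot",W[i:i+chunk],len(X[i:i+chunk]), "norm",max(np.linalg.norm(X[i:i+chunk],axis=1)),max(np.linalg.norm(W[i:i+chunk],axis=1)))
    print("resid",((P-p)*1000).round(2)); return p,Q
def trap(n,ramp):
    v=np.minimum(1,np.minimum((np.arange(n)+1)/ramp,(n-np.arange(n))/ramp)); return np.cumsum(v)/v.sum()
E
python3 - <<'E'
from h import *
o,e=lifter_now(); C0=o[:2]+.0555*np.array([np.cos(np.radians(e[0])),np.sin(np.radians(e[0]))]); print(C0)
C1=inframe(FIX,-.13,0,0)[:2]; print(C1)
n=32; u=trap(n,6)
Cs=[C0+(C1-C0)*a for a in u]; ys=[e[0]+(266.5-e[0])*a for a in u]; zs=[.0533+.02*min(1,3*a) for a in u]
path(Cs,ys,zs)
E
```

```text
[0.43228103 0.186116  ]
[ 0.44073631 -0.10524248]
min [-0.41  0.02  1.52 -0.72  1.23  0.48] max [0.1  0.5  2.15 0.61 1.8  2.42]
xyz [[0.1, -0.2, -0.2], [0.2, -0.4, -0.2], [0.4, -0.6, -0.5], [0.4, -0.7, -0.5], [0.5, -0.9, -0.7], [0.7, -0.9, -0.8], [0.5, -0.9, -0.7], [0.6, -0.7, -0.8], [0.5, -0.6, -0.6], [0.4, -0.5, -0.7], [0.4, -0.4, -0.6], [0.3, -0.4, -0.4]]
rot [[-0.7, 0.1, -0.8], [-1.4, 0.0, -1.7], [-2.0, 0.0, -2.5], [-2.7, 0.0, -3.3], [-3.4, 0.1, -4.2], [-4.0, 0.0, -5.0], [-4.1, 0.0, -5.0], [-4.0, 0.1, -5.1], [-4.1, 0.0, -5.0], [-4.0, 0.0, -5.0], [-4.1, 0.0, -5.0], [-4.1, 0.1, -5.0]] 12 norm 1.392838827718412 6.48228354825674
xyz [[0.4, -0.3, -0.3], [0.2, -0.3, -0.2], [0.2, -0.2, -0.1], [0.1, -0.1, -0.1], [0.0, -0.2, 0.0], [-0.1, -0.2, 0.1], [-0.3, -0.2, 0.2], [-0.2, -0.2, 0.2], [-0.4, -0.2, 0.3], [-0.5, -0.4, 0.4], [-0.5, -0.3, 0.4], [-0.7, -0.5, 0.5]]
rot [[-4.0, 0.0, -5.0], [-4.1, 0.0, -5.0], [-4.0, 0.1, -5.1], [-4.1, 0.0, -5.0], [-4.0, 0.0, -5.0], [-4.1, 0.1, -5.0], [-4.0, 0.0, -5.0], [-4.1, 0.0, -5.0], [-4.1, 0.1, -5.0], [-4.0, 0.0, -5.1], [-4.1, 0.0, -5.0], [-4.0, 0.1, -5.0]] 12 norm 0.99498743710662 6.48228354825674
xyz [[-0.6, -0.5, 0.6], [-0.8, -0.7, 0.6], [-0.8, -0.7, 0.6], [-0.7, -0.7, 0.5], [-0.5, -0.7, 0.5], [-0.4, -0.5, 0.3], [-0.3, -0.4, 0.3], [-0.2, -0.1, 0.1]]
rot [[-4.1, 0.0, -5.0], [-4.0, 0.0, -5.0], [-4.1, 0.0, -5.0], [-3.4, 0.1, -4.2], [-2.7, 0.0, -3.3], [-2.0, 0.0, -2.6], [-1.3, 0.0, -1.6], [-0.7, 0.0, -0.9]] 8 norm 1.2206555615733703 6.466065264130885
resid [-0.44  0.52  0.01]
```

>>> jog_arm --xyz '[[0.1, -0.2, -0.2], [0.2, -0.4, -0.2], [0.4, -0.6, -0.5], [0.4, -0.7, -0.5], [0.5, -0.9, -0.7], [0.7, -0.9, -0.8], [0.5, -0.9, -0.7], [0.6, -0.7, -0.8], [0.5, -0.6, -0.6], [0.4, -0.5, -0.7], [0.4, -0.4, -0.6], [0.3, -0.4, -0.4]]' --rotation '[[-0.7, 0.1, -0.8], [-1.4, 0.0, -1.7], [-2.0, 0.0, -2.5], [-2.7, 0.0, -3.3], [-3.4, 0.1, -4.2], [-4.0, 0.0, -5.0], [-4.1, 0.0, -5.0], [-4.0, 0.1, -5.1], [-4.1, 0.0, -5.0], [-4.0, 0.0, -5.0], [-4.1, 0.0, -5.0], [-4.1, 0.1, -5.0]]' --grip '[1, 1, 1, 1, 1, 1, 1, 1, 1, 1, 1, 1]'

```text
time_s: 12.35
tool_pos: [0.5361, 0.0328, 0.154]
tool_rot: [-0.074, 0.918, -0.214, -0.324]
ft_force: [-0.1, -1.5, -5.6]
finger_gap: 0.216
```

>>> jog_arm --xyz '[[0.4, -0.3, -0.3], [0.2, -0.3, -0.2], [0.2, -0.2, -0.1], [0.1, -0.1, -0.1], [0.0, -0.2, 0.0], [-0.1, -0.2, 0.1], [-0.3, -0.2, 0.2], [-0.2, -0.2, 0.2], [-0.4, -0.2, 0.3], [-0.5, -0.4, 0.4], [-0.5, -0.3, 0.4], [-0.7, -0.5, 0.5]]' --rotation '[[-4.0, 0.0, -5.0], [-4.1, 0.0, -5.0], [-4.0, 0.1, -5.1], [-4.1, 0.0, -5.0], [-4.0, 0.0, -5.0], [-4.1, 0.1, -5.0], [-4.0, 0.0, -5.0], [-4.1, 0.0, -5.0], [-4.1, 0.1, -5.0], [-4.0, 0.0, -5.1], [-4.1, 0.0, -5.0], [-4.0, 0.1, -5.0]]' --grip '[1, 1, 1, 1, 1, 1, 1, 1, 1, 1, 1, 1]'

```text
time_s: 13.55
tool_pos: [0.5102, 0.0404, 0.1537]
tool_rot: [0.144, 0.851, 0.407, -0.299]
ft_force: [-0.1, 0.5, -4.9]
finger_gap: 0.218
```

>>> jog_arm --xyz '[[-0.6, -0.5, 0.6], [-0.8, -0.7, 0.6], [-0.8, -0.7, 0.6], [-0.7, -0.7, 0.5], [-0.5, -0.7, 0.5], [-0.4, -0.5, 0.3], [-0.3, -0.4, 0.3], [-0.2, -0.1, 0.1], [0, 0, 0], [0, 0, 0]]' --rotation '[[-4.1, 0.0, -5.0], [-4.0, 0.0, -5.0], [-4.1, 0.0, -5.0], [-3.4, 0.1, -4.2], [-2.7, 0.0, -3.3], [-2.0, 0.0, -2.6], [-1.3, 0.0, -1.6], [-0.7, 0.0, -0.9], [0, 0, 0], [0, 0, 0]]' --grip '[1, 1, 1, 1, 1, 1, 1, 1, 1, 1]'

```text
time_s: 14.55
tool_pos: [0.4496, 0.0046, 0.1541]
tool_rot: [0.23, 0.688, 0.644, -0.242]
ft_force: [0.2, -0.2, -5.5]
finger_gap: 0.224
```

Run:
```python
from h import *
look("10",fix_polys(*FIX),(300,170,480,290,4.4),(320,200,540,390,3.5)); snap("wrist","w10")
```

```text
14.55 q [ 0.081  0.052  2.078 -0.723  1.225  0.477] F [ 0.2 -0.2 -5.5] M [ 1.31 -0.1   0.06] gap 0.224
lifter [ 0.4452 -0.0508  0.0735] [-9.359e+01 -0.000e+00 -1.000e-02]
```

View pics/t10o.png

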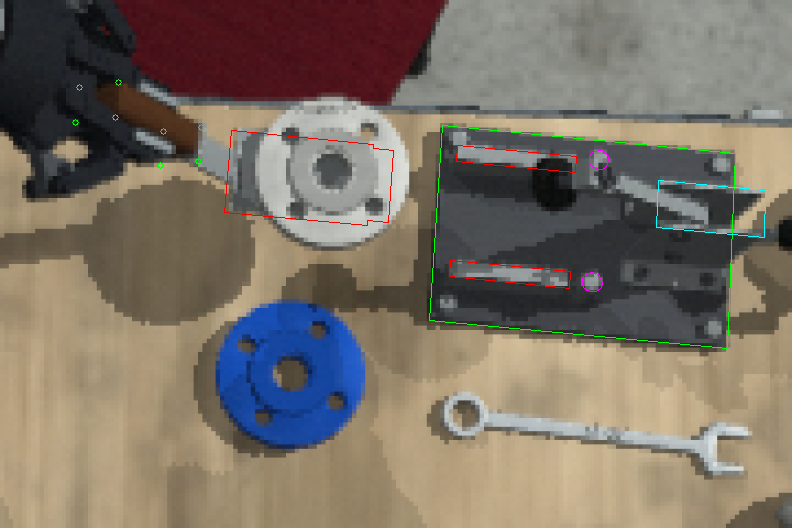

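View pics/s10o.png

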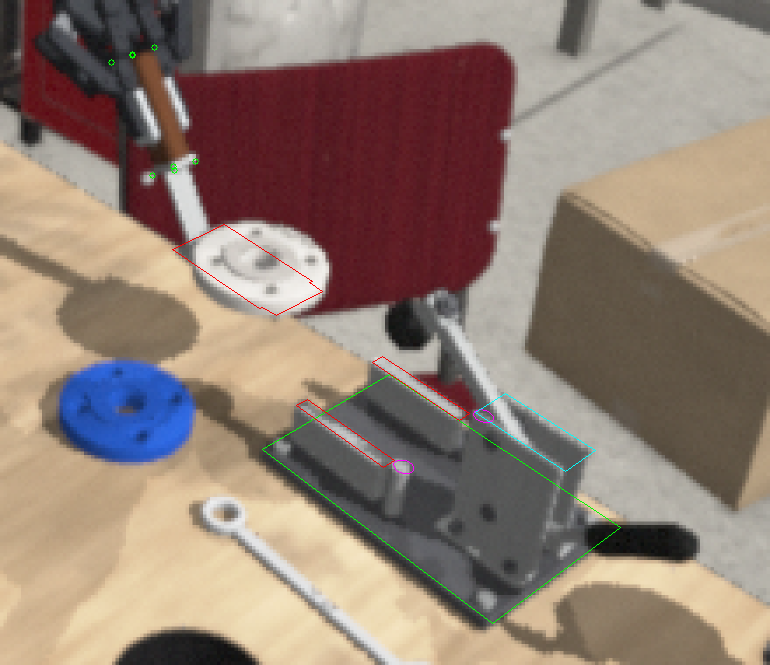

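View pics/w10.png

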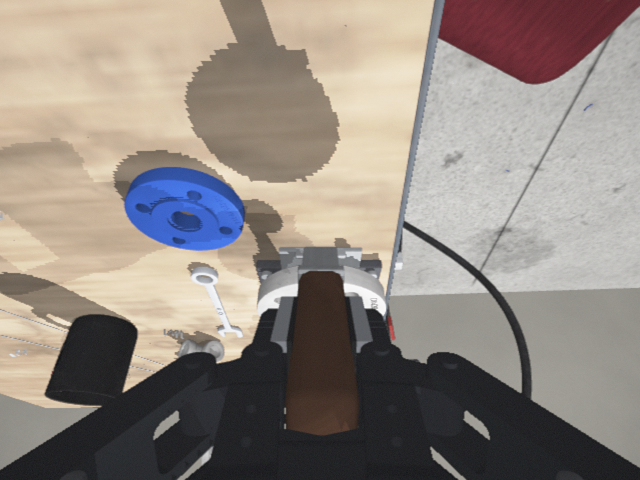

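Run:
```python
from h import *
o,e=lifter_now()
F=(o,e[0]); 
def C(x,y,z,r):
    a=np.linspace(0,2*np.pi,80); return [inframe(F,x+r*np.cos(t),y+r*np.sin(t),z) for t in a]
b,h=lifter_pts(e[0],o)
draw("t10",[(b,True,(0,0,255)),(C(.0555,0,.018,.045),True,(255,0,255)),(C(.0555,0,.003,.045),True,(0,255,255))],"t10f",(345,185,400,230),14)
draw("t10",fix_polys(*FIX),"t10x",(395,190,475,255),9)
```

```text
(no output)
```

View pics/t10f.png

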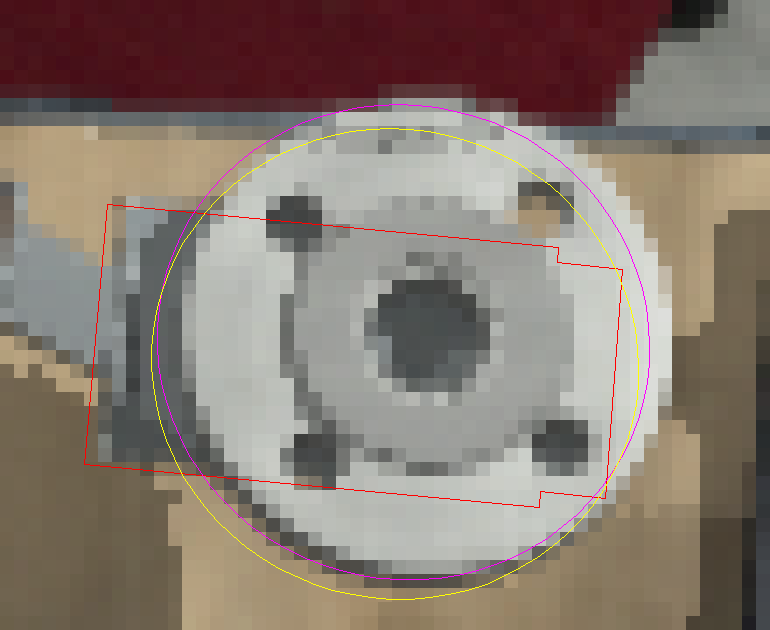

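View pics/t10x.png

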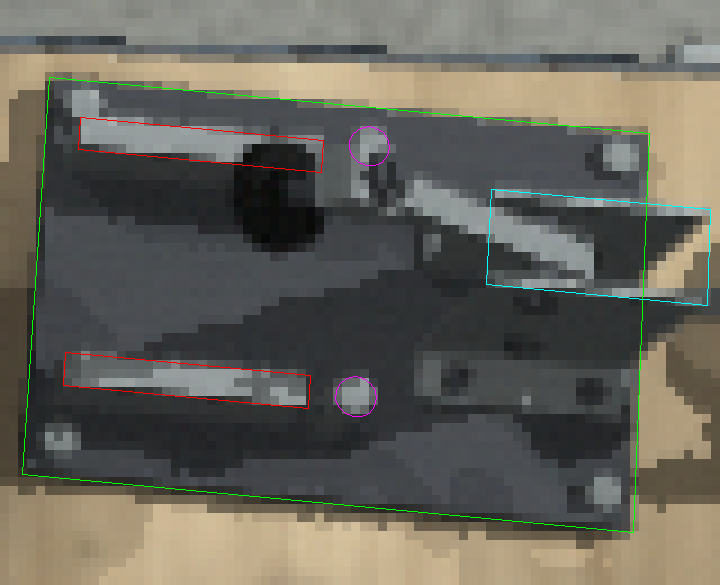

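```bash
sed -i 's/^FIX=.*/FIX=(np.array([.4316,-.2326,0]),-93.5)/' h.py
python3 - <<'E'
from h import *
o,e=lifter_now(); C0=o[:2]+.0555*np.array([np.cos(np.radians(e[0])),np.sin(np.radians(e[0]))])
C1=inframe(FIX,-.11,0,0)[:2]; C2=inframe(FIX,-.002,0,0)[:2]; print(C0,C1,C2)
st=path([C0+(C1-C0)*a for a in (.2,.6,1)],[-93.5]*3,[.068,.060,.055])
u=trap(11,3)
path([C1+(C2-C1)*a for a in u],[-93.5]*11,[.055]*11,start=st)
P,R=tool_for_lifter(np.r_[C2,0]-Rn.from_euler('z',-93.5,degrees=True).apply([.0555,0,0])+[0,0,.022],-93.5); print(ik(P,R,PK,robot.read_state()["q"])[0])
E
```

```text
[ 0.44166196 -0.10631196] [ 0.43831534 -0.12280517] [ 0.4317221  -0.23060373]
min [ 0.05  0.06  2.09 -0.75  1.17  0.48] max [ 0.07  0.07  2.1  -0.73  1.21  0.48]
xyz [[0.1, -0.1, 0.6], [0.0, -0.1, 1.1], [-0.2, -0.1, 0.8]]
rot [[-0.1, 0.0, 0.0], [0.0, 0.0, 0.0], [0.0, 0.0, 0.0]] 3 norm 1.104536101718726 0.1
resid [ 0.41 -0.22  0.36]
min [-0.2   0.01  2.11 -0.81  1.03  0.32] max [ 0.04  0.06  2.17 -0.75  1.17  0.48]
xyz [[-0.3, 0.0, 0.2], [-0.7, 0.0, 0.5], [-0.9, 0.0, 0.8], [-0.9, 0.0, 0.7], [-1.0, 0.0, 0.8], [-0.9, 0.0, 0.8], [-0.9, 0.1, 0.7], [-1.0, 0.0, 0.8], [-0.9, 0.0, 0.7], [-0.6, 0.0, 0.5], [-0.3, 0.0, 0.3]]
rot [[0.0, 0.0, 0.0], [0.0, 0.0, 0.0], [0.0, 0.0, 0.0], [0.0, 0.0, 0.0], [0.0, 0.0, 0.0], [0.0, 0.0, 0.0], [0.0, 0.0, 0.0], [0.0, 0.0, 0.0], [0.0, 0.0, 0.0], [0.0, 0.0, 0.0], [0.0, 0.0, 0.0]] 11 norm 1.2806248474865698 0.0
resid [-0.46 -0.1   0.36]
[-0.1957766   0.07902141  2.17116645 -0.84739962  0.9804796   0.39125994]
```

>>> jog_arm --xyz '[[0.1, -0.1, 0.6], [0.0, -0.1, 1.1], [-0.2, -0.1, 0.8], [0, 0, 0], [-0.3, 0.0, 0.2], [-0.7, 0.0, 0.5], [-0.9, 0.0, 0.8], [-0.9, 0.0, 0.7], [-1.0, 0.0, 0.8], [-0.6, 0.0, 0.5], [-0.3, 0.0, 0.3], [0, 0, 0]]' --rotation '[[-0.1, 0, 0], [0, 0, 0], [0, 0, 0], [0, 0, 0], [0, 0, 0], [0, 0, 0], [0, 0, 0], [0, 0, 0], [0, 0, 0], [0, 0, 0], [0, 0, 0], [0, 0, 0]]' --grip '[1, 1, 1, 1, 1, 1, 1, 1, 1, 1, 1, 1]'

```text
time_s: 15.9
tool_pos: [0.4413, -0.0727, 0.1351]
tool_rot: [0.23, 0.688, 0.645, -0.242]
ft_force: [0.1, 0.0, -5.7]
finger_gap: 0.224
```

Run:
```python
from h import *
look("11",fix_polys(*FIX),(350,170,480,265,6),(320,200,540,390,3.5)); snap("wrist","w11")
im=cv2.imread("pics/t11.png"); cv2.imwrite("pics/t11p.png",cv2.resize(im[180:265,365:480],None,fx=7,fy=7,interpolation=0))
im=cv2.imread("pics/s11.png"); cv2.imwrite("pics/s11p.png",cv2.resize(im[230:390,340:500],None,fx=5,fy=5,interpolation=3)[:600,:800])
```

```text
15.9 q [-0.088  0.026  2.149 -0.786  1.095  0.397] F [ 0.1  0.  -5.7] M [ 1.32 -0.09  0.06] gap 0.224
lifter [ 0.4369 -0.1282  0.0546] [-9.354e+01 -4.000e-02  4.000e-02]
```

View pics/t11p.png

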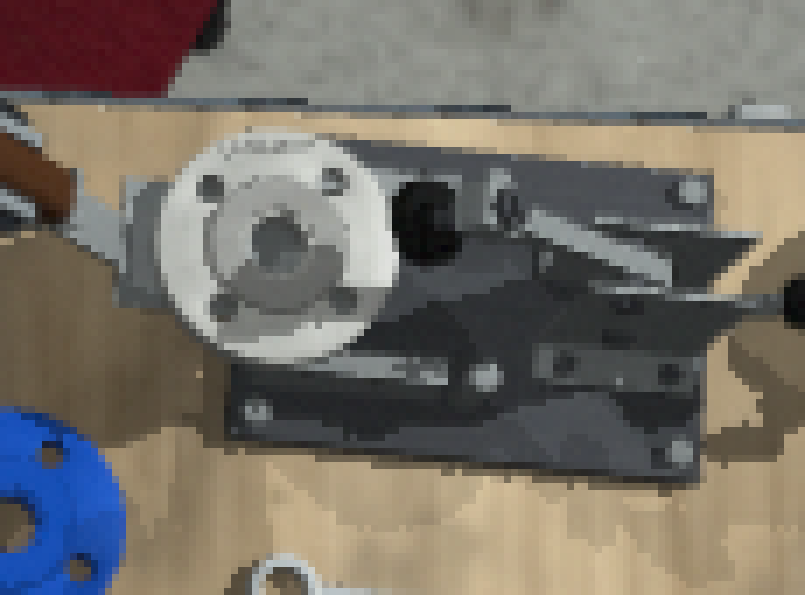

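View pics/s11p.png

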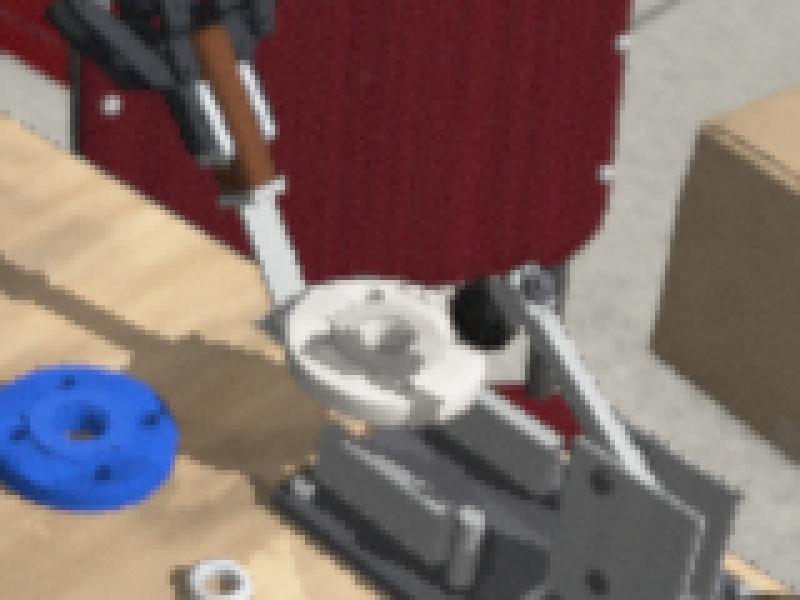

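View pics/w11.png

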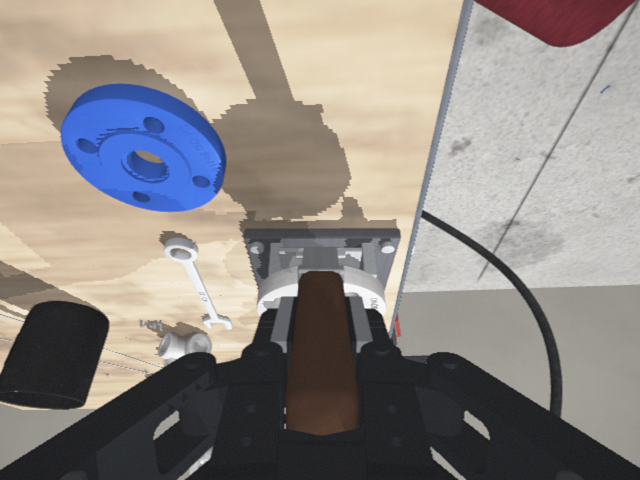

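```bash
cat >> h.py <<'E'
FIXT=(np.array([.4333,-.2357,0]),-93.5)  # as the top camera sees it
def disc(c,z,r=.045): return circ(c,z,r)
E
python3 - <<'E'
from h import *
o,e=lifter_now(); print(o)
b,h=lifter_pts(e[0],o+[.0018,-.0033,0])
c=inframe((o,e[0]),.0555,0,0)+[.0018,-.0033,0]; print(c)
for k,dx in enumerate((0,)):
  draw("t11",[(b,True,(0,0,255)),(disc(c,o[2]+.003),True,(0,255,255)),(disc(c,o[2]+.018),True,(255,0,255))]+fix_polys(*FIXT),"t11q",(365,180,480,265),7)
E
```

```text
[ 0.437271   -0.12746031  0.05463371]
[ 0.43572312 -0.18615925  0.05463371]
```

View pics/t11q.png

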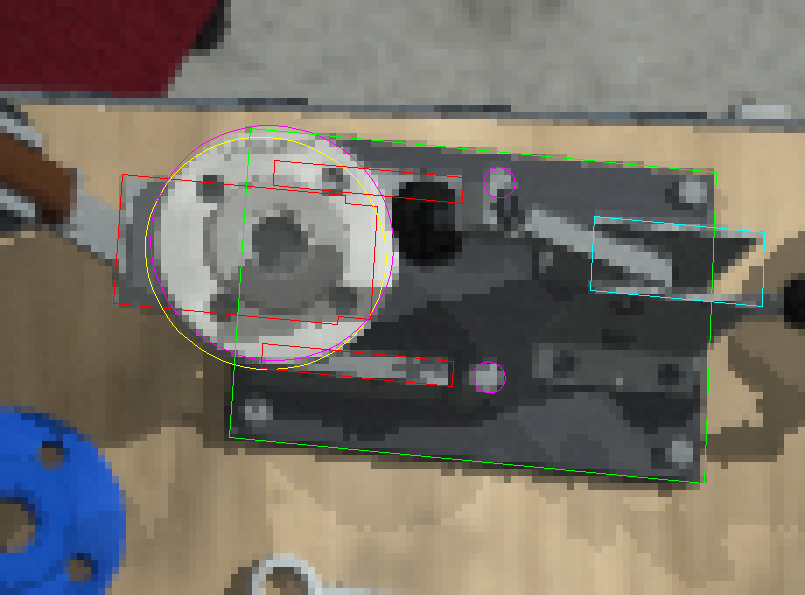

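Run:
```python
from h import *
off=np.array([.0018,-.0033,0])
o,e=lifter_now(); R=Rn.from_euler('z',-93.5,degrees=True)
c=inframe((o,e[0]),.057,-.0005,0)+off; print("flange in fixture (cam)",R.inv().apply(c-FIXT[0])*1000)
tgt=FIXT[0]+R.apply([-.002,0,0])-off; print(tgt)
C0=(c-off)[:2]; C2=tgt[:2]; u=trap(6,3)
path([C0+(C2-C0)*a for a in u],[-93.5]*6,[.055]*6,fx=.057,fy=-.0005)
```

```text
flange in fixture (cam) [-48.09591515  -1.10469397  54.63370876]
[ 0.4316221  -0.23040373  0.        ]
min [-0.19  0.01  2.15 -0.81  1.03  0.33] max [-0.1   0.02  2.16 -0.79  1.09  0.39]
xyz [[-0.3, 0.0, 0.2], [-0.6, 0.0, 0.5], [-0.9, 0.1, 0.7], [-0.9, 0.0, 0.7], [-0.6, 0.0, 0.5], [-0.3, 0.0, 0.3]]
rot [[0.1, 0.0, 0.0], [0.0, 0.0, 0.0], [0.0, 0.0, 0.0], [0.0, 0.0, 0.0], [0.0, 0.0, 0.0], [0.0, 0.0, 0.0]] 6 norm 1.1445523142259597 0.1
resid [0.32 0.06 0.28]
```

>>> jog_arm --xyz '[[-0.3, 0.0, 0.2], [-0.6, 0.0, 0.5], [-0.9, 0.1, 0.7], [-0.9, 0.0, 0.7], [-0.6, 0.0, 0.5], [-0.3, 0.0, 0.3], [0, 0, 0]]' --rotation '[[0, 0, 0], [0, 0, 0], [0, 0, 0], [0, 0, 0], [0, 0, 0], [0, 0, 0], [0, 0, 0]]' --grip '[1, 1, 1, 1, 1, 1, 1]'

```text
time_s: 16.75
tool_pos: [0.4394, -0.119, 0.1353]
tool_rot: [0.23, 0.688, 0.645, -0.242]
ft_force: [-0.9, 0.2, -4.7]
finger_gap: 0.217
```

Run:
```python
from h import *
off=np.array([.0018,-.0033,0])
s=snap("top","t12"); snap("scene","s12")
o,e=lifter_now(s); R=Rn.from_euler('z',-93.5,degrees=True); print(o,e,s["q"].round(3),s["ft_force"])
c=inframe((o,e[0]),.057,-.0005,0)+off; print("flange in fixture (cam)",R.inv().apply(c-FIXT[0])*1000)
b,h=lifter_pts(e[0],o+off)
draw("t12",[(b,True,(0,0,255)),(disc(c,o[2]+.003),True,(0,255,255)),(disc(c,o[2]+.018),True,(255,0,255))]+fix_polys(*FIXT),"t12q",(365,180,480,265),7)
im=cv2.imread("pics/s12.png"); cv2.imwrite("pics/s12p.png",cv2.resize(im[230:350,340:500],None,fx=5,fy=5,interpolation=3))
```

```text
[ 0.43501294 -0.17453576  0.05473725] [-9.35516960e+01 -4.32669581e-02  3.80460216e-02] [-0.194  0.008  2.167 -0.813  1.033  0.328] [-0.94859063  0.15231404 -4.65936616]
flange in fixture (cam) [-0.97124108 -0.57756497 54.7372464 ]
```

View pics/t12q.png

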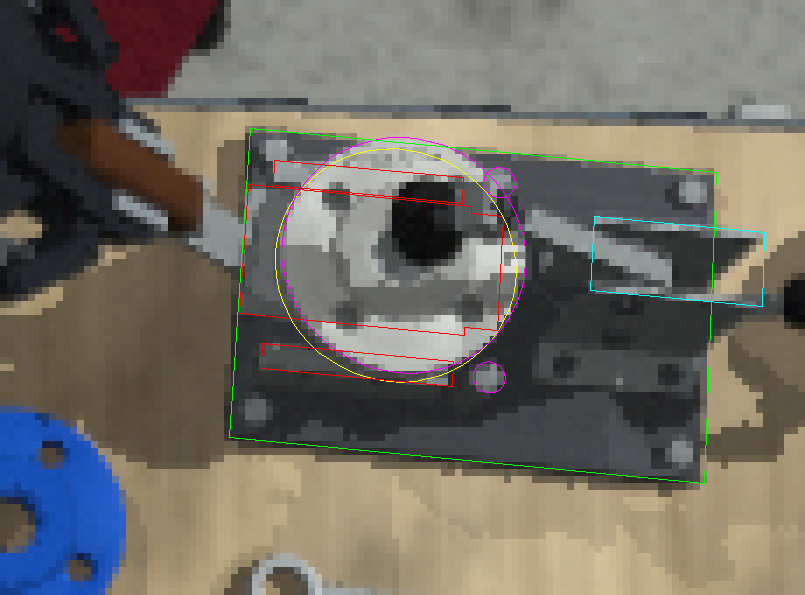

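View pics/s12p.png

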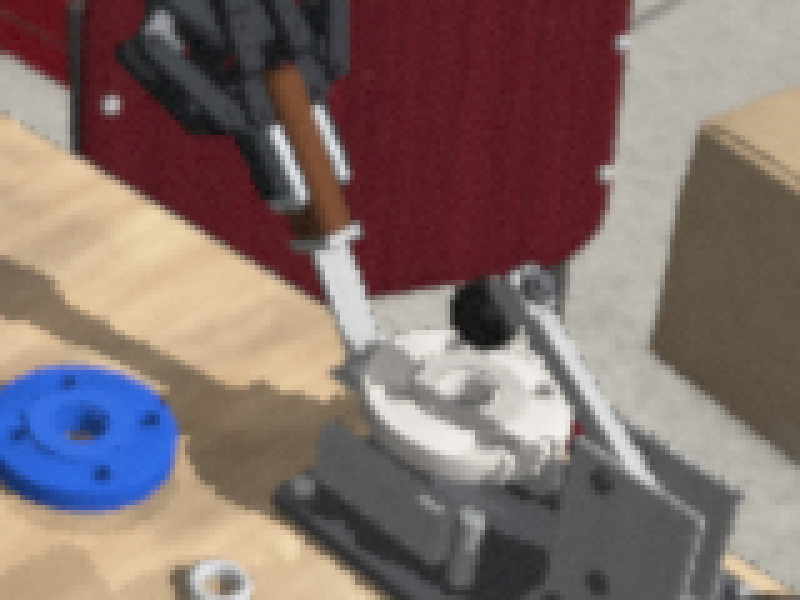

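>>> jog_arm --xyz '[[0.1, 0.0, -0.1], [0.2, 0.0, 0.2], [0.2, 0.0, 0.2], [0.2, 0.0, 0.3], [0.2, 0.0, 0.2], [0.2, 0.0, 0.2], [0.1, 0.0, 0.3], [0.2, 0.0, 0.2], [0.2, 0.0, 0.2], [0.2, 0.0, 0.3], [0.2, 0.0, 0.2], [0, 0, 0]]' --rotation '[[0, 0, 0], [0, 0, 0], [0, 0, 0], [0, 0, 0], [0, 0, 0], [0, 0, 0], [0, 0, 0], [0, 0, 0], [0, 0, 0], [0, 0, 0], [0, 0, 0], [0, 0, 0]]' --grip '[1, 1, 1, 1, 1, 1, 1, 1, 1, 1, 1, 1]'

```text
time_s: 18.05
tool_pos: [0.4397, -0.1167, 0.1052]
tool_rot: [0.23, 0.687, 0.645, -0.242]
ft_force: [0.5, 0.0, -2.5]
finger_gap: 0.22
```

Run:
```python
from h import *
off=np.array([.0018,-.0033,0])
s=snap("top","t13"); snap("scene","s13")
o,e=lifter_now(s); R=Rn.from_euler('z',-93.5,degrees=True); print(o,e,s["q"].round(3),s["ft_force"],s["wrist_torque"])
c=FIXT[0]+R.apply([-.0025,0,0])
b,h=lifter_pts(e[0],o+off)
draw("t13",[(b,True,(0,0,255)),(disc(c,.04),True,(0,255,255)),(disc(c,.055),True,(255,0,255))]+fix_polys(*FIXT),"t13q",(365,180,480,265),7)
im=cv2.imread("pics/s13.png"); cv2.imwrite("pics/s13p.png",cv2.resize(im[230:350,340:500],None,fx=5,fy=5,interpolation=3))
```

```text
[ 0.43534851 -0.17216114  0.02473922] [-9.34744165e+01 -4.76428784e-02  1.23729668e-03] [-0.188  0.074  2.17  -0.843  0.989  0.391] [ 0.45414488  0.00462765 -2.49086291] [ 0.70970594 -0.0499236   0.02358717]
```

View pics/t13q.png

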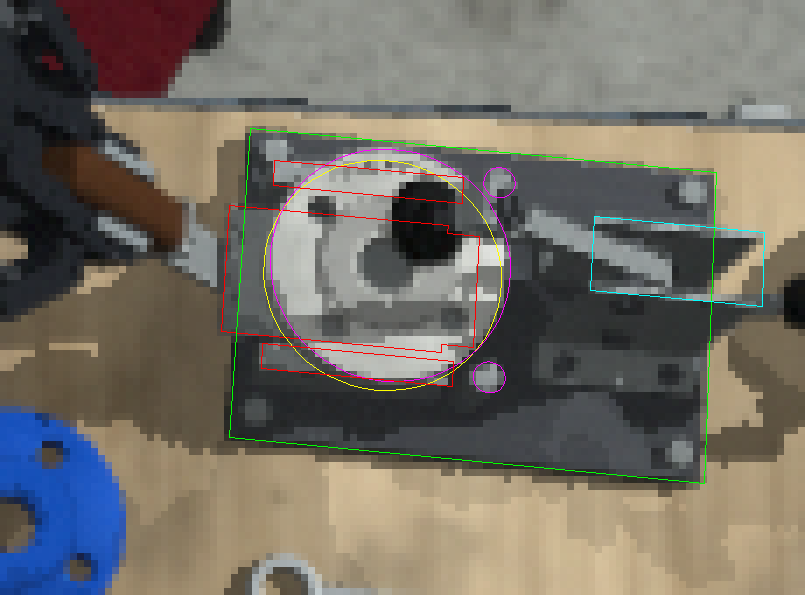

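View pics/s13p.png

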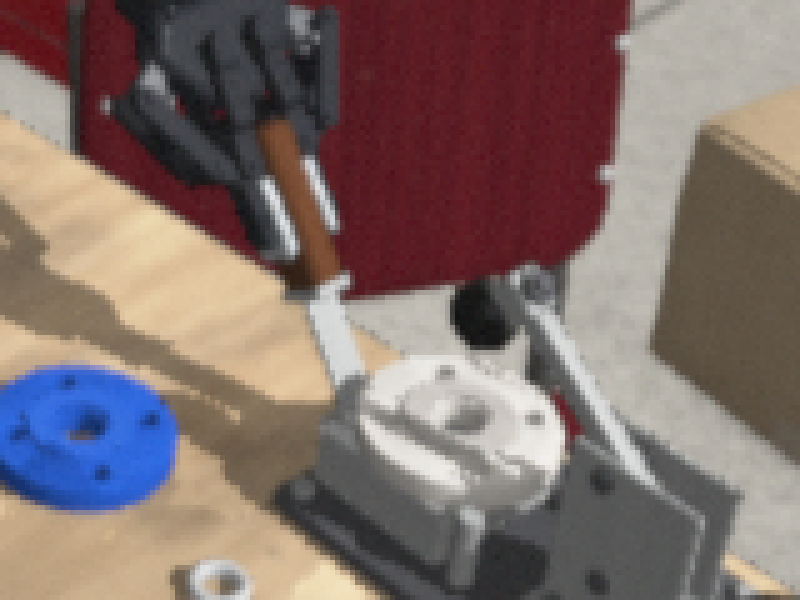

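>>> jog_arm --xyz '[[0.6, 0.0, -0.5], [1.2, 0.0, -1.0], [1.9, 0.0, -1.5], [1.9, 0.0, -1.6], [1.9, 0.0, -1.5], [1.9, 0.0, -1.6], [1.9, 0.0, -1.5], [0.9, 0.0, -0.7], [0, 0, 0], [0, 0, 0]]' --rotation '[[0, 0, 0], [0, 0, 0], [0, 0, 0], [0, 0, 0], [0, 0, 0], [0, 0, 0], [0, 0, 0], [0, 0, 0], [0, 0, 0], [0, 0, 0]]' --grip '[1, 1, 1, 1, 1, 1, 1, 1, 1, 1]'

```text
time_s: 19.15
tool_pos: [0.4495, 0.0399, 0.1058]
tool_rot: [0.231, 0.687, 0.645, -0.242]
ft_force: [0.0, -0.1, -2.6]
finger_gap: 0.222
```

Run:
```python
from h import *
off=np.array([.0018,-.0033,0])
s=snap("top","t14"); snap("scene","s14")
o,e=lifter_now(s); R=Rn.from_euler('z',-93.5,degrees=True); print(o,e,s["q"].round(3),s["ft_force"],s["wrist_torque"])
c=FIXT[0]+R.apply([-.0025,0,0])
b,h=lifter_pts(e[0],o+off)
draw("t14",[(b,True,(0,0,255)),(disc(c,.04),True,(0,255,255)),(disc(c,.055),True,(255,0,255))]+fix_polys(*FIXT),"t14q",(325,180,465,265),5.7)
im=cv2.imread("pics/s14.png"); cv2.imwrite("pics/s14p.png",cv2.resize(im[200:350,320:500],None,fx=4.4,fy=4,interpolation=3))
P,R=tool_for_lifter(np.r_[o[:2],.0],e[0]); print(ik(P,R,PK,s["q"])[0]); plan(P,R,n=8)
```

```text
[ 0.44525885 -0.01567973  0.02529363] [-9.34610447e+01 -7.05637086e-02  3.61187646e-02] [ 0.156  0.172  2.058 -0.726  1.19   0.596] [ 0.0205394  -0.08979034 -2.58976616] [ 0.67295812 -0.02351654 -0.01745947]
[ 0.15514878  0.22438625  2.05823644 -0.73914791  1.15014182  0.63233396]
xyz [[0.2, 0.0, 0.2], [0.2, 0.0, 0.3], [0.2, 0.0, 0.2], [0.2, 0.0, 0.3], [0.2, 0.0, 0.2], [0.2, 0.0, 0.3], [0.2, 0.0, 0.2], [0.2, 0.0, 0.2]]
rot [[0.0, 0.0, 0.0], [0.0, 0.0, 0.0], [0.0, 0.0, 0.0], [0.0, 0.0, 0.0], [0.0, 0.0, 0.0], [0.0, 0.0, -0.1], [0.0, 0.1, 0.0], [0.0, 0.0, 0.0]]
n 8
resid mm [ 0.01 -0.08 -0.39] deg [-0.02 -0.04  0.02]
```

View pics/t14q.png

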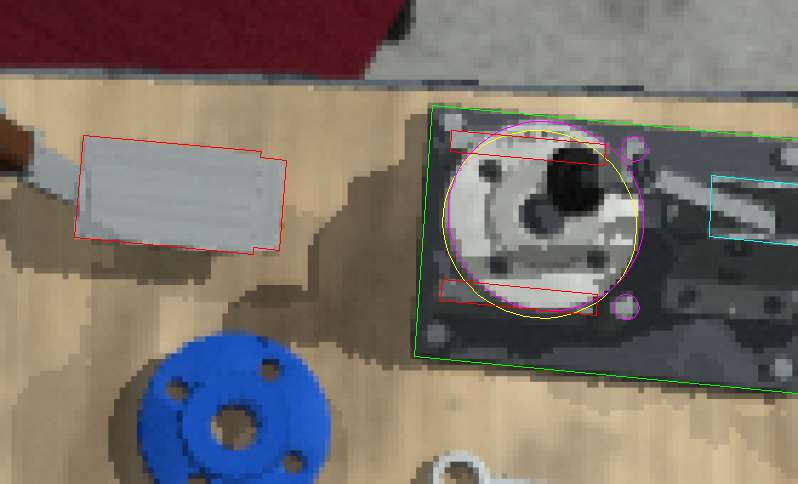

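View pics/s14p.png

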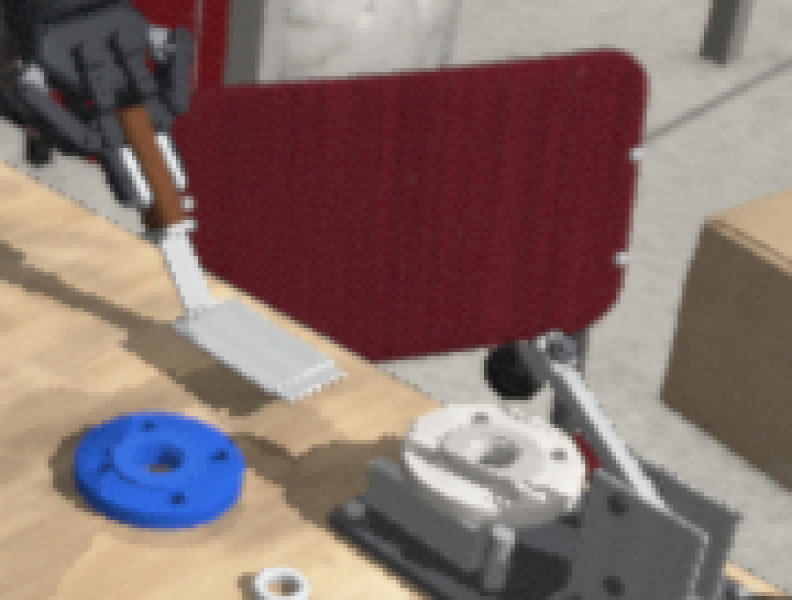

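>>> jog_arm --xyz '[[0.2, 0.0, 0.2], [0.2, 0.0, 0.3], [0.2, 0.0, 0.2], [0.2, 0.0, 0.3], [0.2, 0.0, 0.2], [0.2, 0.0, 0.3], [0.2, 0.0, 0.2], [0.1, 0.0, 0.2], [0, 0, 0]]' --rotation '[[0, 0, 0], [0, 0, 0], [0, 0, 0], [0, 0, 0], [0, 0, 0], [0, 0, 0], [0, 0, 0], [0, 0, 0], [0, 0, 0]]' --grip '[1, 1, 1, 1, 1, 1, 1, 1, 1]'

```text
time_s: 20.15
tool_pos: [0.4495, 0.0398, 0.0812]
tool_rot: [0.23, 0.687, 0.645, -0.242]
ft_force: [0.2, 0.1, -1.7]
finger_gap: 0.222
```

Run:
```python
from h import *
s=robot.read_state(); o,e=lifter_now(s); print(o,e,s["ft_force"],s["wrist_torque"])
```

```text
[ 0.44519056 -0.01574283  0.00074867] [-9.34729272e+01 -5.66558914e-02  1.04882889e-02] [ 0.21075852  0.0609553  -1.73479033] [ 0.71281178  0.00346944 -0.01799291]
```

>>> jog_arm --xyz '[[0.0, 0.0, 0.1], [0, 0, 0]]' --rotation '[[0, 0, 0], [0, 0, 0]]' --grip '[1, 1]'

```text
time_s: 20.35
tool_pos: [0.4497, 0.0392, 0.0809]
tool_rot: [0.231, 0.687, 0.645, -0.241]
ft_force: [-0.1, -0.4, -2.3]
finger_gap: 0.219
```

>>> jog_arm --xyz '[[0, 0, 0], [0, 0, 0], [0, 0, 0], [0, 0, 0], [0, 0, -1.0], [0, 0, -2.0], [0, 0, -3.0], [0, 0, -4.0], [0, 0, -4.0], [0, 0, -3.0], [0, 0, 0]]' --rotation '[[0, 0, 0], [0, 0, 0], [0, 0, 0], [0, 0, 0], [0, 0, 0], [0, 0, 0], [0, 0, 0], [0, 0, 0], [0, 0, 0], [0, 0, 0], [0, 0, 0]]' --grip '[-1, -1, -1, -1, -1, -1, -1, -1, -1, -1, -1]'

```text
time_s: 21.45
tool_pos: [0.4578, 0.1488, 0.2174]
tool_rot: [0.233, 0.688, 0.645, -0.237]
ft_force: [0.2, -0.6, 0.6]
finger_gap: 1.0
```

Run:
```python
from h import *
s=snap("top","t15"); snap("scene","s15"); print(s["tool_pos"],s["q"],s["finger_gap"],s["ft_force"])
b,h=lifter_pts(-93.47,np.array([.4452,-.0157,0])+[.0018,-.0033,0])
draw("t15",[(b,True,(0,0,255)),(h,None,(0,255,0))],"t15q",(300,170,460,265),5)
im=cv2.imread("pics/s15.png"); cv2.imwrite("pics/s15p.png",cv2.resize(im[170:390,320:560],None,fx=3.3,fy=2.7,interpolation=3))
```

```text
[0.45777079 0.14875993 0.21736587] [ 0.35877467  0.10816638  1.88300485 -0.61862314  1.47570669  0.58687424] 1.0001549308912452 [ 0.22959884 -0.57209138  0.56210982]
```

View pics/t15q.png

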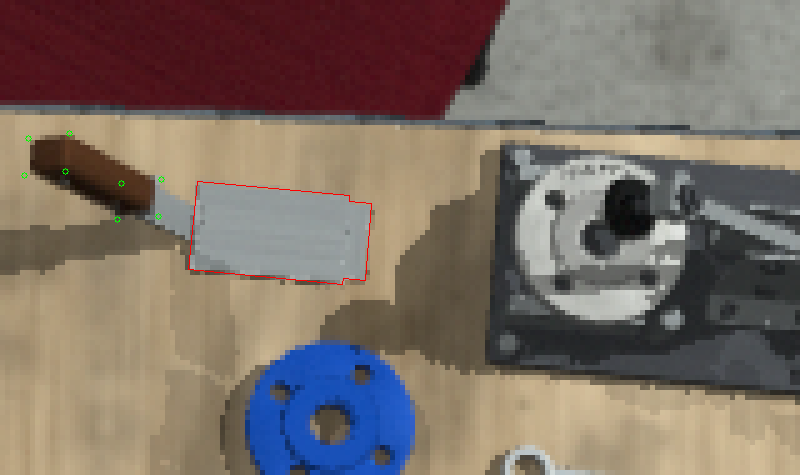

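View pics/s15p.png

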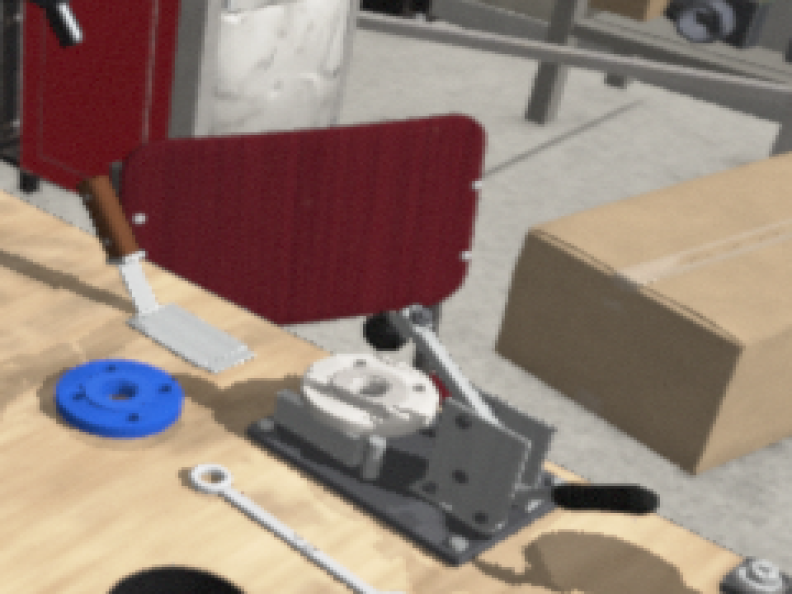

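Run:
```python
from h import *
s=robot.read_state()
fx=Rn.from_euler('z',FIX[1],degrees=True)
# tool: x=-fixture x, y = fixture y (z down): x cross y = -z ok
M=np.c_[[-1,0,0],[0,1,0],[0,0,-1]]
R=fx*Rn.from_matrix(M)
P0=inframe(FIX,.150,0,.30)
for P in (P0,inframe(FIX,.177,0,.076),inframe(FIX,.109,0,.13)): print(P.round(4),ik(P,R,PK,[-.9,.2,1.6,0,1.3,-.9]))
W=np.array(s["tool_pos"])+[0,-.05,.08]
plan(P0,R,n=14)
```

```text
[ 0.4224 -0.3823  0.3   ] (array([-9.34519726e-01,  2.14009565e-02,  1.71853497e+00, -1.15362116e-14,
        1.40165672e+00, -8.73433202e-01]), np.float64(9.71445146547012e-15))
[ 0.4208 -0.4093  0.076 ] (array([-9.64534048e-01,  3.23563490e-01,  1.81867647e+00, -2.51921126e-16,
        9.99352691e-01, -9.03447524e-01]), np.float64(4.85722573273506e-16))
[ 0.4249 -0.3414  0.13  ] (array([-8.84870791e-01,  1.50190226e-01,  1.91118346e+00, -4.93766600e-16,
        1.08021897e+00, -8.23784267e-01]), np.float64(2.0816681711721685e-15))
xyz [[-3.3, 0.0, 1.9], [-3.5, 0.0, 1.7], [-3.5, 0.0, 1.6], [-3.5, 0.0, 1.4], [-3.7, 0.0, 1.2], [-3.7, 0.0, 1.1], [-3.7, 0.0, 0.8], [-3.8, 0.0, 0.7], [-3.8, 0.0, 0.5], [-3.8, 0.0, 0.3], [-3.8, 0.0, 0.1], [-3.9, 0.0, 0.0]]
rot [[0.0, 2.8, 0.0], [0.1, 2.8, 0.0], [0.0, 2.8, 0.0], [0.0, 2.7, 0.0], [0.0, 2.8, 0.0], [0.1, 2.8, 0.0], [0.0, 2.8, -0.1], [0.0, 2.8, 0.0], [0.0, 2.8, 0.0], [0.1, 2.7, 0.0], [0.0, 2.8, 0.0], [0.0, 2.8, 0.0]]
n 12
xyz [[-3.8, 0.0, -0.3], [-3.8, 0.0, -0.4]]
rot [[0.0, 2.8, 0.0], [0.1, 2.8, 0.0]]
n 2
resid mm [-0.28  0.13  0.18] deg [-0.05 -0.01 -0.01]
```

>>> jog_arm --xyz '[[-3.3, 0.0, 1.9], [-3.5, 0.0, 1.7], [-3.5, 0.0, 1.6], [-3.5, 0.0, 1.4], [-3.7, 0.0, 1.2], [-3.7, 0.0, 1.1], [-3.7, 0.0, 0.8], [-3.8, 0.0, 0.7], [-3.8, 0.0, 0.5], [-3.8, 0.0, 0.3], [-3.8, 0.0, 0.1], [-3.9, 0.0, 0.0]]' --rotation '[[0, 2.8, 0], [0.1, 2.8, 0], [0, 2.8, 0], [0, 2.8, 0], [0, 2.8, 0], [0.1, 2.8, 0], [0, 2.8, 0], [0, 2.8, 0], [0, 2.8, 0], [0.1, 2.8, 0], [0, 2.8, 0], [0, 2.8, 0]]' --grip '[-1, -1, -1, -1, -1, -1, -1, -1, -1, -1, -1, -1]'

```text
time_s: 22.75
tool_pos: [0.425, -0.3091, 0.2849]
tool_rot: [0.03, 0.729, 0.683, -0.033]
ft_force: [0.6, 1.4, 0.2]
finger_gap: 1.002
```

>>> jog_arm --xyz '[[-3.8, 0.0, -0.3], [-3.8, 0.0, -0.4], [0, 0, 0], [0, 0, 0]]' --rotation '[[0, 2.8, 0], [0, 2.6, 0], [0, 0, 0], [0, 0, 0]]' --grip '[-1, -1, -1, -1]'

```text
time_s: 23.15
tool_pos: [0.4205, -0.3835, 0.2966]
tool_rot: [-0.002, 0.73, 0.683, 0.0]
ft_force: [-0.4, 0.8, 0.7]
finger_gap: 1.001
```

```bash
cat >> h.py <<'E'
def clamp_polys(F,th,y=0.):
    f=lambda x,z,yy=0:inframe(F,x/1000,y+yy/1000,z/1000)
    s,c=np.sin(th),np.cos(th)
    g=lambda a,d: (89+(20+d)*c+(95+a)*s, 35-(20+d)*s+(95+a)*c)
    out=[]
    for yy,d in ((10,0),(-10,0),(0,10),(0,-10)):
        out.append(([f(*g(-37,d),yy),f(*g(28,d),yy)],False,(0,255,255)))
    out.append(([f(*g(0,0),-10),f(*g(0,0),10)],False,(0,0,255)))
    return out
E
python3 - <<'E'
from h import *
s=snap("wrist","w16"); print(s["time_s"],s["tool_pos"],s["tool_rot"],s["q"])
draw("w16",fix_polys(*FIX)+clamp_polys(FIX,.93),"w16o",(0,0,640,480),1.25)
draw("t1",fix_polys(*FIXT)+clamp_polys(FIXT,.93),"t1k",(400,180,520,260),6.5)
draw("s15",fix_polys(*FIX)+clamp_polys(FIX,.93),"s15k",(390,260,530,380),5)
E
```

```text
23.15 [ 0.42046819 -0.38345083  0.29661403] [-1.60740925e-03  7.30258267e-01  6.83169126e-01  4.73991233e-04] [-9.38801018e-01  2.38381705e-02  1.72222504e+00  5.64305140e-04
  1.39883472e+00 -8.72291992e-01]
```

View pics/w16o.png

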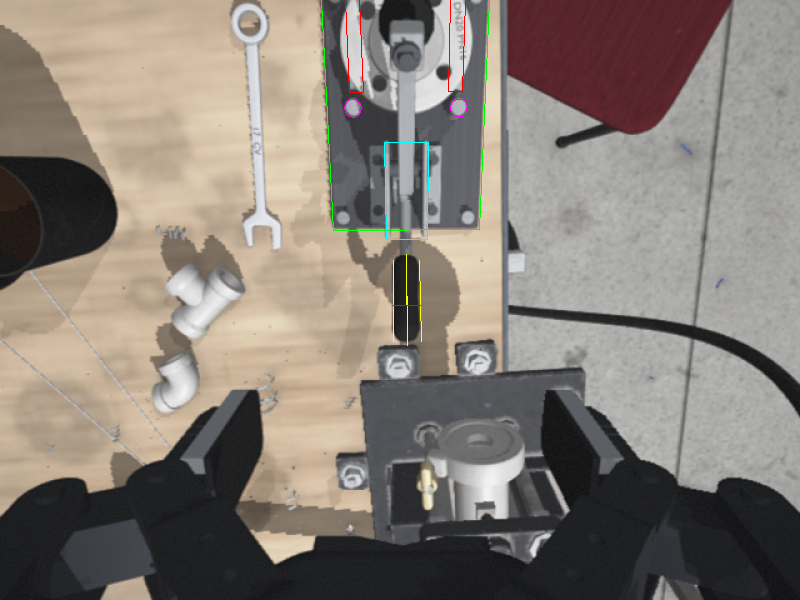

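View pics/t1k.png

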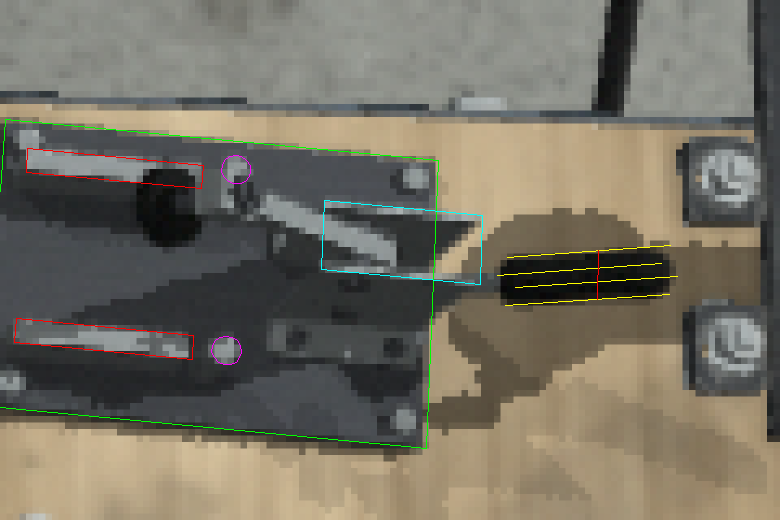

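View pics/s15k.png

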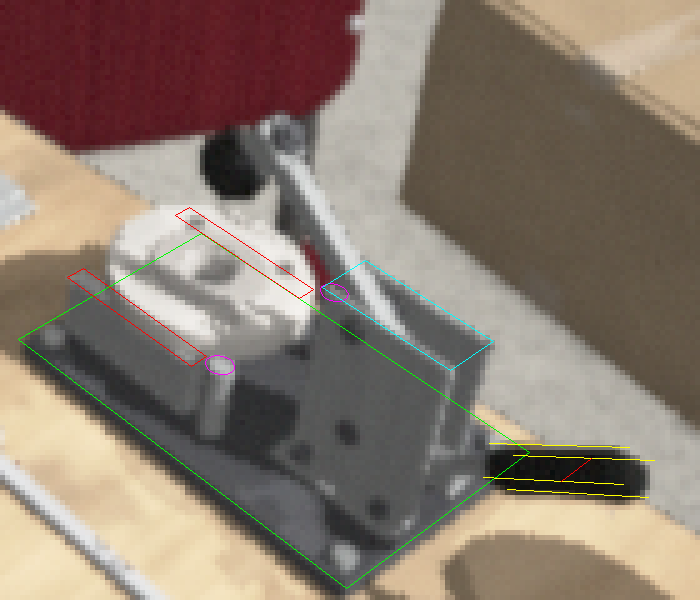

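Run:
```python
from h import *
w=ld("w16"); t=ld("t1")
def ray(m,uv):
    d=m["R"].T@np.linalg.solve(m["K"],np.array([uv[0],uv[1],1.])); return -m["R"].T@m["t"],d/np.linalg.norm(d)
def tri(a,b):
    c1,d1=ray(t,a);c2,d2=ray(w,b); x=np.linalg.lstsq(np.c_[d1,-d2],c2-c1,rcond=None)[0]
    p,q=c1+d1*x[0],c2+d2*x[1]; return ((p+q)/2).round(3),round(np.linalg.norm(p-q),3)
for n,a,b in [("bolt L",(512,238),(398/1.25,362/1.25)),("bolt R",(512,208),(476/1.25,358/1.25)),("plate TL",(517,248),(362/1.25,382/1.25)),("plate TR",(517,172),(583/1.25,370/1.25)),("cyl",(545,203),(480/1.25,440/1.25))]: print(n,tri(a,b), onz(w,b,.02).round(3),onz(w,b,.08).round(3))
im=cv2.imread("pics/t1.png"); cv2.imwrite("pics/t1m.png",cv2.resize(im[100:270,440:640],None,fx=4,fy=3.5,interpolation=3))
im=cv2.imread("pics/s15.png"); cv2.imwrite("pics/s15m.png",cv2.resize(im[280:480,440:640],None,fx=3,fy=3,interpolation=3))
```

```text
bolt L (array([ 0.407, -0.505, -0.037]), np.float64(0.002)) [ 0.41  -0.479  0.02 ] [ 0.412 -0.454  0.08 ]
bolt R (array([ 0.484, -0.495, -0.007]), np.float64(0.006)) [ 0.48 -0.48  0.02] [ 0.471 -0.454  0.08 ]
plate TL (array([ 0.373, -0.506, -0.002]), np.float64(0.002)) [ 0.375 -0.497  0.02 ] [ 0.383 -0.468  0.08 ]
plate TR (array([ 0.612, -0.541, -0.069]), np.float64(0.004)) [ 0.576 -0.498  0.02 ] [ 0.553 -0.47   0.08 ]
cyl (array([ 0.487, -0.571,  0.022]), np.float64(0.017)) [ 0.481 -0.564  0.02 ] [ 0.473 -0.526  0.08 ]
```

View pics/t1m.png

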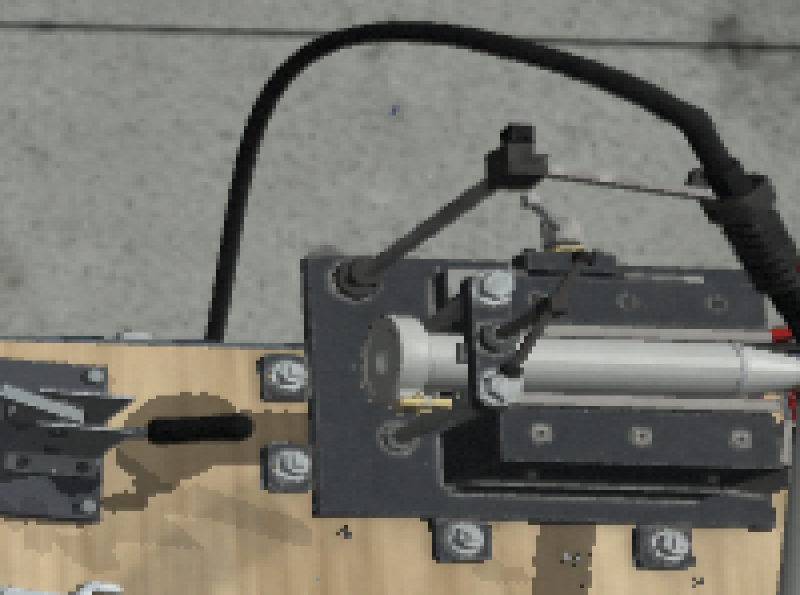

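View pics/s15m.png

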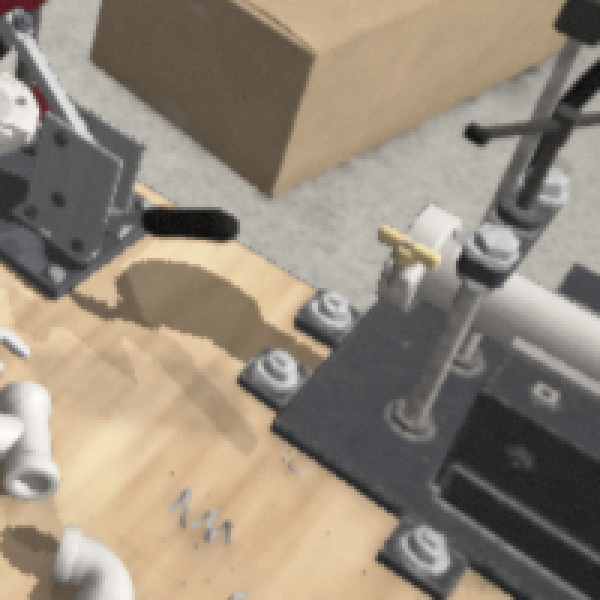

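Run:
```python
from h import *
fx=Rn.from_euler('z',FIX[1],degrees=True); R=fx*Rn.from_matrix(np.c_[[-1,0,0],[0,1,0],[0,0,-1]])
s,c=np.sin(.93),np.cos(.93)
P=inframe(FIX,.089+.02*c+.095*s,-.001,.035-.02*s+.095*c+.003); print(P)
a=P.copy();a[2]=.15
st=plan(a,R); plan(P,R,start=st)
```

```text
[ 0.41978952 -0.40931918  0.07876183]
xyz [[-0.7, 0.0, 3.7], [-0.7, 0.0, 3.6], [-0.6, 0.1, 3.7], [-0.7, 0.0, 3.7]]
rot [[0.0, 0.0, -0.1], [0.0, -0.1, 0.0], [-0.1, 0.0, -0.1], [0.0, -0.1, 0.0]]
n 4
resid mm [-0.24 -0.14  0.22] deg [ 0.02  0.05 -0.03]
xyz [[0.0, 0.0, 3.6], [0.0, 0.0, 3.5]]
rot [[0.0, 0.0, 0.0], [0.0, 0.0, 0.0]]
n 2
resid mm [-0.25 -0.08 -0.01] deg [ 0.02  0.05 -0.03]
```

>>> jog_arm --xyz '[[-0.7, 0.0, 3.7], [-0.7, 0.0, 3.6], [-0.6, 0.1, 3.7], [-0.7, 0.0, 3.7], [0, 0, 2.5], [0, 0, 2.5], [0, 0, 2.1], [0, 0, 0], [0, 0, 0]]' --rotation '[[0, 0, 0], [0, -0.1, 0], [-0.1, 0, -0.2], [0, -0.1, 0], [0, 0, 0], [0, 0, 0], [0, 0, 0], [0, 0, 0], [0, 0, 0]]' --grip '[-1, -1, -1, -1, -1, -1, -1, -1, -1]'

```text
time_s: 24.1
tool_pos: [0.4216, -0.4091, 0.0808]
tool_rot: [0.002, 0.728, 0.686, -0.0]
ft_force: [0.5, -0.0, 0.8]
finger_gap: 1.0
```

Run:
```python
from h import *
s=snap("wrist","w17"); snap("scene","s17"); print(s["time_s"],s["tool_pos"],s["ft_force"],s["q"].round(2))
im=cv2.imread("pics/s17.png"); cv2.imwrite("pics/s17p.png",cv2.resize(im[200:400,380:580],None,fx=3,fy=3,interpolation=3))
```

```text
24.1 [ 0.42159479 -0.40911895  0.08082964] [ 0.4537485  -0.02166581  0.80958557] [-0.96  0.32  1.82 -0.    1.   -0.9 ]
```

View pics/w17.png

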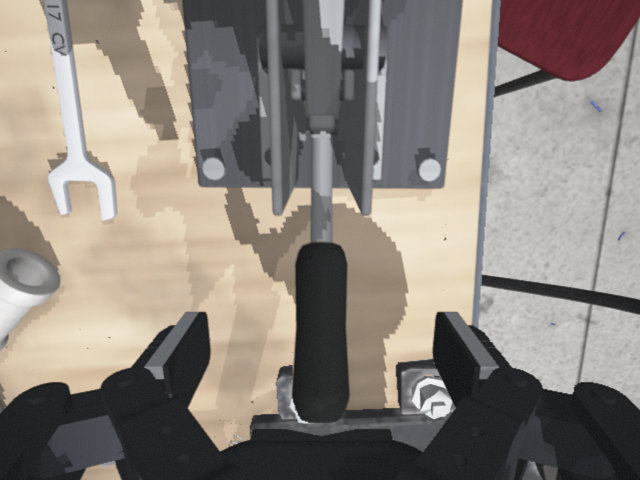

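View pics/s17p.png

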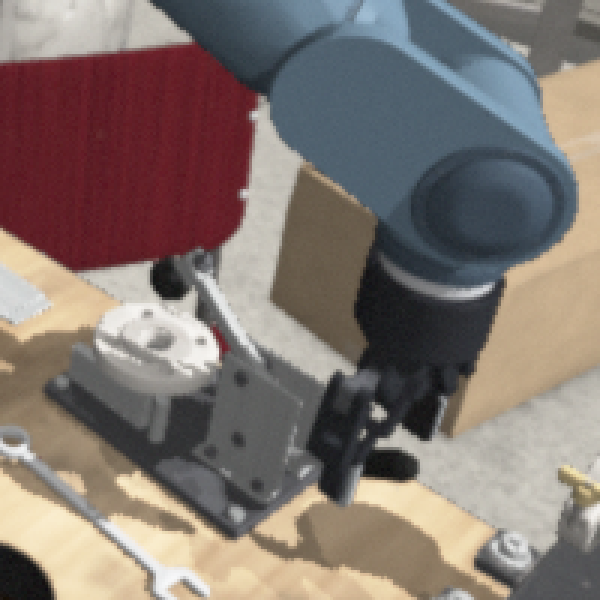

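>>> jog_arm --xyz '[[0, 0, 0], [0, 0, 0], [0, 0, 0], [0, 0, 0], [0, 0, 0], [0, 0, 0], [0, 0, 0]]' --rotation '[[0, 0, 0], [0, 0, 0], [0, 0, 0], [0, 0, 0], [0, 0, 0], [0, 0, 0], [0, 0, 0]]' --grip '[1, 1, 1, 1, 1, 1, 1]' --grip_force 30

```text
time_s: 24.9
tool_pos: [0.4212, -0.4105, 0.081]
tool_rot: [0.002, 0.728, 0.685, -0.001]
ft_force: [-4.4, 0.6, 3.5]
finger_gap: 0.22
```

```bash
cat >> h.py <<'E'
def arc(ths,th0):
    g=lambda th:np.array([89+20*np.cos(th)+95*np.sin(th),35-20*np.sin(th)+95*np.cos(th)])
    p=g(th0);rows=[]
    for th in ths:
        d=np.round((g(th)-p)/10,1); p=p+d*10; rows.append([float(-d[0])+0.,0.0,float(-d[1])+0.])
    return rows
def th_of(s):
    # angle from tool position (grasp point 3 mm ahead)
    p=Rn.from_euler('z',FIX[1],degrees=True).inv().apply(s["tool_pos"]-FIX[0])*1000
    x,z=p[0]-89,p[2]-3-35; return np.arctan2(x,z)-np.arctan2(20,95), np.hypot(x,z), p
E
python3 - <<'E'
from h import *
s=robot.read_state(); print(s["time_s"],s["tool_pos"],s["ft_force"],s["finger_gap"]); print(th_of(s), np.hypot(20,95))
r=arc(np.linspace(.93,-.02,25)[1:],.93); print(r[:12]);print(r[12:])
E
```

```text
24.9 [ 0.42120942 -0.41048095  0.08103013] [-4.37178018  0.60813816  3.45753269] 0.21981996667339998
(np.float64(0.9137584430549408), np.float64(99.02165469420481), array([178.18349395,   0.48816872,  81.03013484])) 97.082439194738
[[0.2, 0.0, -0.3], [0.1, 0.0, -0.4], [0.2, 0.0, -0.3], [0.3, 0.0, -0.3], [0.2, 0.0, -0.4], [0.2, 0.0, -0.3], [0.3, 0.0, -0.3], [0.2, 0.0, -0.2], [0.3, 0.0, -0.3], [0.3, 0.0, -0.3], [0.2, 0.0, -0.2], [0.3, 0.0, -0.3]]
[[0.3, 0.0, -0.2], [0.4, 0.0, -0.2], [0.3, 0.0, -0.2], [0.3, 0.0, -0.2], [0.4, 0.0, -0.2], [0.3, 0.0, -0.2], [0.4, 0.0, -0.1], [0.3, 0.0, -0.2], [0.4, 0.0, -0.1], [0.4, 0.0, -0.1], [0.3, 0.0, -0.1], [0.4, 0.0, -0.1]]
```

>>> jog_arm --xyz '[[0.2, 0.0, -0.3], [0.1, 0.0, -0.4], [0.2, 0.0, -0.3], [0.3, 0.0, -0.3], [0.2, 0.0, -0.4], [0.2, 0.0, -0.3], [0.3, 0.0, -0.3], [0.2, 0.0, -0.2]]' --rotation '[[0, 0, 0], [0, 0, 0], [0, 0, 0], [0, 0, 0], [0, 0, 0], [0, 0, 0], [0, 0, 0], [0, 0, 0]]' --grip '[1, 1, 1, 1, 1, 1, 1, 1]'

```text
time_s: 25.7
tool_pos: [0.4223, -0.3935, 0.1061]
tool_rot: [0.003, 0.728, 0.686, -0.001]
ft_force: [-3.9, -3.8, -3.3]
finger_gap: 0.222
```

Run:
```python
from h import *
s=snap("scene","s18"); print(s["time_s"],s["ft_force"],s["wrist_torque"],th_of(s))
im=cv2.imread("pics/s18.png"); cv2.imwrite("pics/s18p.png",cv2.resize(im[200:400,380:580],None,fx=3,fy=3,interpolation=3))
```

```text
25.7 [-3.91737479 -3.82633207 -3.28868251] [-1.00876034  0.57200254 -0.02342702] (np.float64(0.6065735583080374), np.float64(99.18943841339234), array([161.11937884,   0.55088836, 106.09801677]))
```

View pics/s18p.png

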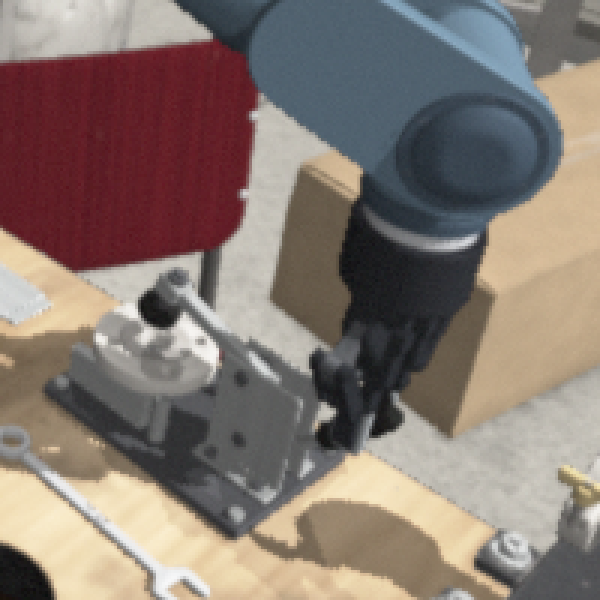

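>>> jog_arm --xyz '[[0.3, 0.0, -0.3], [0.3, 0.0, -0.3], [0.2, 0.0, -0.2], [0.3, 0.0, -0.3], [0.3, 0.0, -0.2], [0.4, 0.0, -0.2], [0.3, 0.0, -0.2], [0.3, 0.0, -0.2], [0.4, 0.0, -0.2], [0.3, 0.0, -0.2]]' --rotation '[[0, 0, 0], [0, 0, 0], [0, 0, 0], [0, 0, 0], [0, 0, 0], [0, 0, 0], [0, 0, 0], [0, 0, 0], [0, 0, 0], [0, 0, 0]]' --grip '[1, 1, 1, 1, 1, 1, 1, 1, 1, 1]'

```text
time_s: 26.75
tool_pos: [0.4243, -0.3622, 0.1291]
tool_rot: [0.002, 0.728, 0.686, -0.001]
ft_force: [-2.8, -4.4, -3.2]
finger_gap: 0.222
```

Run:
```python
from h import *
s=snap("scene","s19"); snap("top","t19"); print(s["time_s"],s["ft_force"],s["wrist_torque"],th_of(s))
im=cv2.imread("pics/s19.png"); cv2.imwrite("pics/s19p.png",cv2.resize(im[200:400,380:580],None,fx=3,fy=3,interpolation=3))
```

```text
26.75 [-2.79299852 -4.41342021 -3.22595897] [-0.74295157  0.38761438 -0.01208852] (np.float64(0.21317082086675954), np.float64(99.85339140288396), array([129.77707311,   0.61964171, 129.14784739]))
```

View pics/s19p.png

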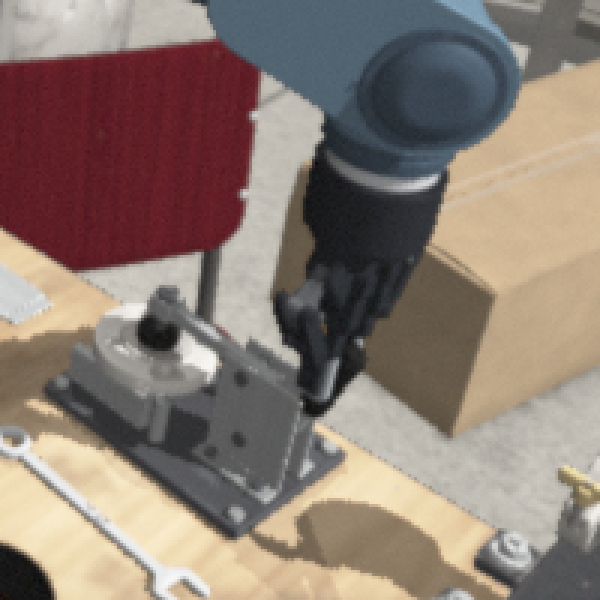

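>>> jog_arm --xyz '[[0.3, 0.0, -0.1], [0.3, 0.0, -0.1], [0.3, 0.0, -0.1], [0.3, 0.0, -0.1], [0.3, 0.0, 0.0], [0.3, 0.0, 0.0], [0.2, 0.0, 0.0], [0.2, 0.0, 0.0], [0, 0, 0]]' --rotation '[[0, 0, 0], [0, 0, 0], [0, 0, 0], [0, 0, 0], [0, 0, 0], [0, 0, 0], [0, 0, 0], [0, 0, 0], [0, 0, 0]]' --grip '[1, 1, 1, 1, 1, 1, 1, 1, 1]'

```text
time_s: 27.75
tool_pos: [0.4257, -0.3433, 0.1358]
tool_rot: [0.005, 0.728, 0.686, -0.003]
ft_force: [-9.4, -7.6, 9.1]
finger_gap: 0.222
```

Run:
```python
from h import *
s=robot.read_state(); print(s["time_s"],s["ft_force"],s["wrist_torque"],th_of(s))
```

```text
27.75 [-9.43433645 -7.57421216  9.13113468] [-1.51210172  1.70931926 -0.09819454] (np.float64(0.01209706663790533), np.float64(100.16505034518799), array([110.81922344,   0.88980285, 135.75969926]))
```

>>> jog_arm --xyz '[[0.2, 0.0, 0.0], [0.2, 0.0, 0.0], [0.1, 0.0, 0.0], [0, 0, 0]]' --rotation '[[0, 0, 0], [0, 0, 0], [0, 0, 0], [0, 0, 0]]' --grip '[1, 1, 1, 1]'

```text
time_s: 28.15
tool_pos: [0.4261, -0.339, 0.1365]
tool_rot: [0.005, 0.728, 0.686, -0.003]
ft_force: [-13.3, -7.3, 13.4]
finger_gap: 0.217
```

Run:
```python
from h import *
s=snap("scene","s20"); snap("top","t20"); print(s["time_s"],s["ft_force"],s["wrist_torque"],th_of(s))
im=cv2.imread("pics/s20.png"); cv2.imwrite("pics/s20p.png",cv2.resize(im[240:380,390:530],None,fx=4.2,fy=4.2,interpolation=3))
```

```text
28.15 [-13.26353421  -7.30942843  13.36198803] [-1.56949573  2.02857289 -0.09569829] (np.float64(-0.03158912465683922), np.float64(100.07402711297273), array([106.51308615,   0.95796482, 136.52970474]))
```

View pics/s20p.png

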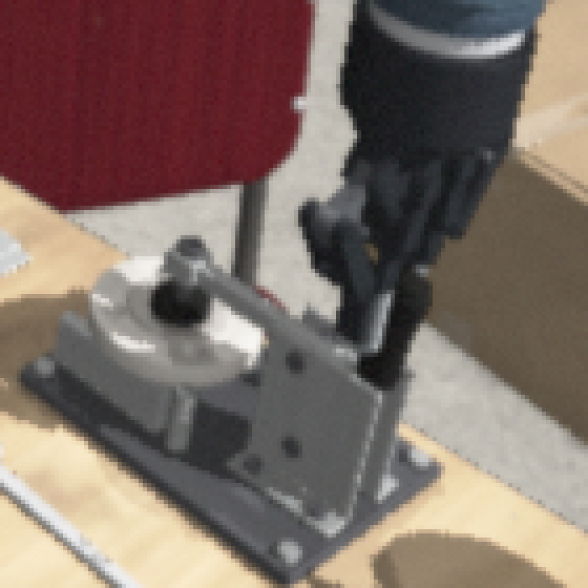

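>>> jog_arm --xyz '[[0.1, 0.0, 0.0], [0.1, 0.0, 0.0], [0.1, 0.0, 0.0], [0, 0, 0]]' --rotation '[[0, 0, 0], [0, 0, 0], [0, 0, 0], [0, 0, 0]]' --grip '[1, 1, 1, 1]'

```text
time_s: 28.65
tool_pos: [0.4263, -0.3363, 0.137]
tool_rot: [0.006, 0.728, 0.686, -0.004]
ft_force: [-13.4, -8.1, 15.1]
finger_gap: 0.211
```

Run:
```python
from h import *
s=robot.read_state(); print(s["time_s"],s["ft_force"],s["wrist_torque"],th_of(s))
```

```text
28.65 [-13.37355268  -8.14073493  15.08956098] [-1.57530414  2.1480978  -0.09038102] (np.float64(-0.05865762921222911), np.float64(100.12956434572915), array([103.8481801 ,   1.02801314, 137.02252877]))
```

Run:
```python
from h import *
s=snap("scene","s21"); snap("wrist","w21"); snap("top","t21")
draw("s21",clamp_polys(FIX,-.02),"s21o",(400,230,520,350),5)
draw("s21",[],"s21p",(400,230,520,350),5)
```

```text
(no output)
```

View pics/s21o.png

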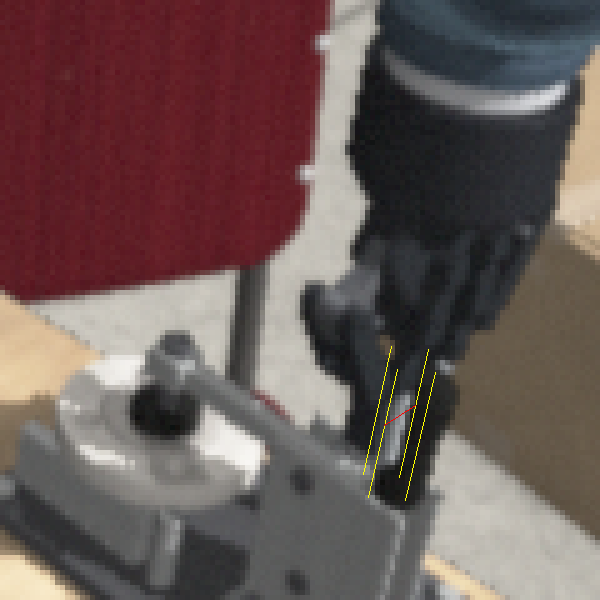

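View pics/w21.png

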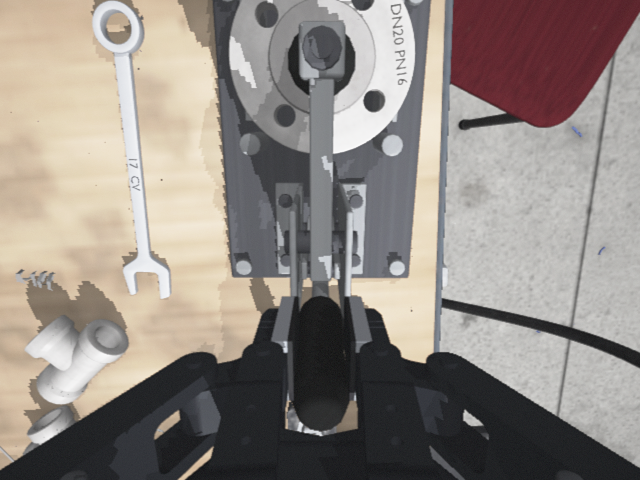

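Run:
```python
from h import *
for k,th in enumerate((0.,.08,.16)):
    draw("s21",clamp_polys(FIX,th),f"s21_{k}",(450,280,510,340),5)
    draw("w21",clamp_polys(FIX,th),f"w21_{k}",(260,260,390,450),2)
a=np.hstack([cv2.imread(f"pics/s21_{k}.png")[:, :250] for k in range(3)]); cv2.imwrite("pics/s21m.png",a)
a=np.hstack([cv2.imread(f"pics/w21_{k}.png") for k in range(3)]); cv2.imwrite("pics/w21m.png",a)
```

```text
(no output)
```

View pics/s21m.png

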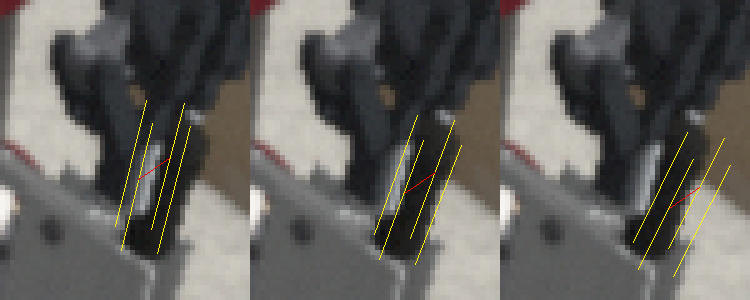

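View pics/w21m.png

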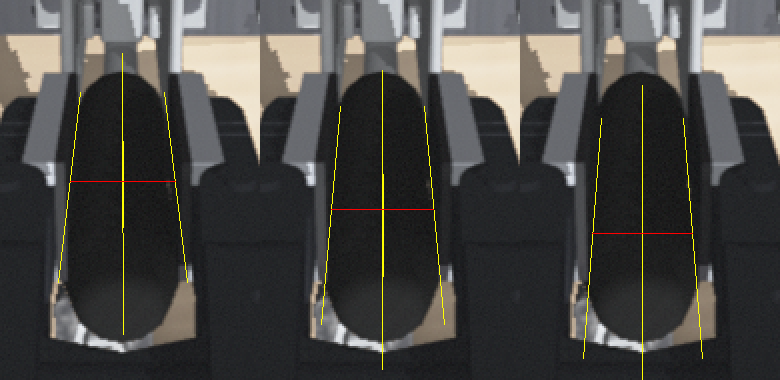

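Run:
```python
from h import *
w=ld("w21")
for th in (-.02,0,.03,.06,.09,.12):
    s,c=np.sin(th),np.cos(th)
    g=lambda a,d,y=0:inframe(FIX,(89+(20+d)*c+(95+a)*s)/1000,y,(35-(20+d)*s+(95+a)*c)/1000)
    X=g(18,0); p=proj(w,X); dep=(w["R"]@X+w["t"])[2]; r=382*.010/dep
    print(th,"tip edge",((p[1]+r)-260+.5)*2,"half width",r*2,"bottom front",(proj(w,g(-37,-10))[1]-260+.5)*2,"bottom mid",(proj(w,g(-37,0))[1]-260+.5)*2)
```

```text
-0.02 tip edge 291.19406554295415 half width 60.18420238788211 bottom front 49.081516429738485 bottom mid 88.64197710211772
0 tip edge 300.78797283103927 half width 59.69308551794675 bottom front 53.375075374503126 bottom mid 92.37511689833457
0.03 tip edge 314.4504974236671 half width 58.9366352315311 bottom front 59.66050060258294 bottom mid 97.77745147869553
0.06 tip edge 327.23261947793276 half width 58.159240482172606 bottom front 65.75302253935229 bottom mid 102.93911790740856
0.09 tip edge 339.131729645978 half width 57.36396642010039 bottom front 71.64537600664823 bottom mid 107.85648075429003
0.12 tip edge 350.149888641634 half width 56.553784246503795 bottom front 77.33097488292083 bottom mid 112.52660700013598
```

>>> jog_arm --xyz '[[0, 0, 0], [0, 0, 0], [0, 0, 0], [0, 0, 0], [-0.7, -0.1, 0.2], [-0.7, 0, 0.2], [0, 0, 0.2], [0, 0, 0]]' --rotation '[[0, 0, 0], [0, 0, 0], [0, 0, 0], [0, 0, 0], [0, 0, 0], [0, 0, 0], [0, 0, 0], [0, 0, 0]]' --grip '[-1, -1, -1, -1, -1, -1, -1, -1]'

```text
time_s: 29.6
tool_pos: [0.424, -0.3463, 0.1261]
tool_rot: [0.002, 0.728, 0.685, -0.0]
ft_force: [-0.1, 0.7, -0.1]
finger_gap: 1.002
```

Run:
```python
from h import *
s=snap("wrist","w22"); print(s["time_s"],s["ft_force"],s["finger_gap"],th_of(s)); snap("scene","s22")
draw("w22",clamp_polys(FIX,.09),"w22o",(200,150,440,450),2)
draw("s22",clamp_polys(FIX,.09),"s22o",(400,230,520,350),5)
```

```text
29.6 [-0.05910769  0.65173501 -0.08280833] 1.001773888498776 (np.float64(0.06858953013564428), np.float64(91.53721733931414), array([113.952289  ,  -0.61156654, 126.07068429]))
```

View pics/w22o.png

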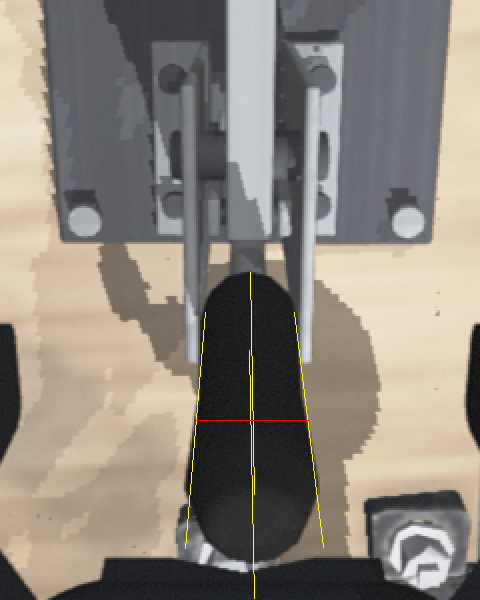

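View pics/s22o.png

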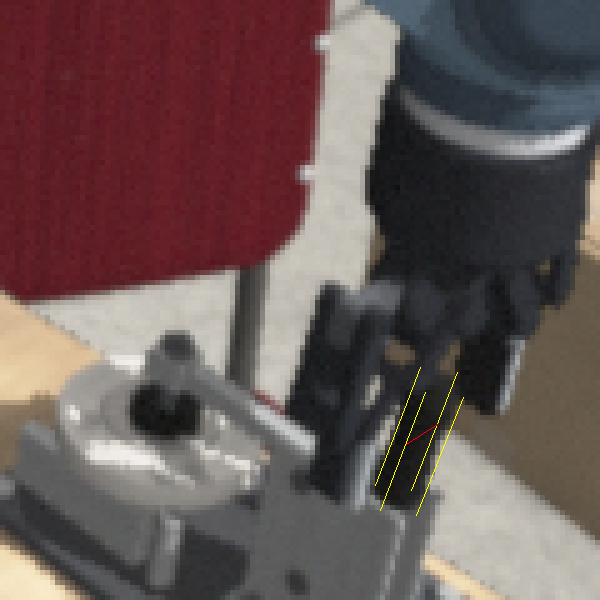

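>>> jog_arm --xyz '[[-0.3, 0.1, -0.3], [0, 0, 0], [0, 0, 0], [0, 0, 0], [0, 0, 0], [0, 0, 0], [0, 0, 0], [0, 0, 0], [0, 0, 0]]' --rotation '[[0, 0, 0], [0, 0, 0], [0, 0, 0], [0, 0, 0], [0, 0, 0], [0, 0, 0], [0, 0, 0], [0, 0, 0], [0, 0, 0]]' --grip '[-1, -1, 1, 1, 1, 1, 1, 1, 1]' --grip_force 100

```text
time_s: 30.6
tool_pos: [0.4251, -0.3493, 0.1298]
tool_rot: [0.002, 0.728, 0.686, -0.0]
ft_force: [-0.1, 0.5, 2.6]
finger_gap: 0.211
```

>>> jog_arm --xyz '[[0.2, 0.0, 0.0], [0.2, 0.0, -0.1], [0.2, 0.0, 0.0], [0.2, 0.0, 0.0], [0, 0, 0]]' --rotation '[[0, 0, 0], [0, 0, 0], [0, 0, 0], [0, 0, 0], [0, 0, 0]]' --grip '[1, 1, 1, 1, 1]'

```text
time_s: 31.1
tool_pos: [0.4255, -0.344, 0.1312]
tool_rot: [0.005, 0.728, 0.686, -0.003]
ft_force: [-1.3, -8.0, -2.8]
finger_gap: 0.211
```

Run:
```python
from h import *
s=snap("wrist","w23"); print(s["time_s"],s["ft_force"],s["wrist_torque"],s["finger_gap"],th_of(s)); snap("scene","s23")
draw("w23",clamp_polys(FIX,.0),"w23o",(200,150,440,450),2)
```

```text
31.1 [-1.30614575 -7.97793445 -2.84101305] [-2.19738903  0.52544338  0.00509565] 0.21136435380601518 (np.float64(0.030467629048298528), np.float64(95.87600322811792), array([111.6003086 ,   0.70200631, 131.17421342]))
```

View pics/w23o.png

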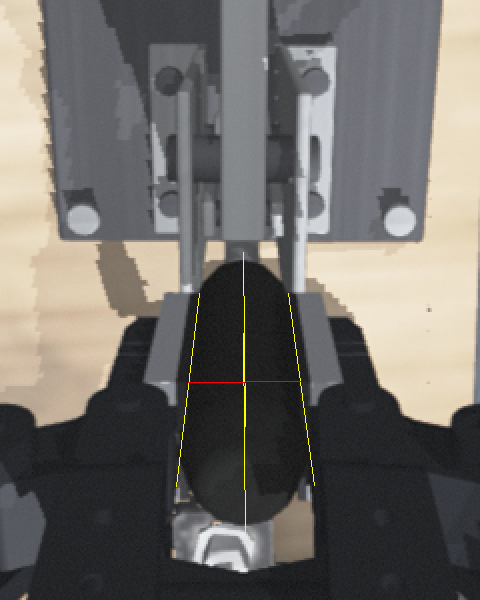

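>>> jog_arm --xyz '[[0.2, 0.0, 0.0], [0.2, 0.0, 0.0], [0.2, 0.0, 0.0], [0, 0, 0]]' --rotation '[[0, 0, 0], [0, 0, 0], [0, 0, 0], [0, 0, 0]]' --grip '[1, 1, 1, 1]'

```text
time_s: 31.6
tool_pos: [0.4258, -0.34, 0.1319]
tool_rot: [0.007, 0.728, 0.686, -0.004]
ft_force: [-3.1, -16.6, -4.6]
finger_gap: 0.211
```

Run:
```python
from h import *
s=snap("wrist","w24"); print(s["time_s"],s["ft_force"],s["wrist_torque"],s["finger_gap"],th_of(s), s["tool_rot"]); snap("scene","s24")
w=ld("w24")
for th in (-.02,.02,.06,.1):
    sn,c=np.sin(th),np.cos(th)
    g=lambda a,d,y=0:inframe(FIX,(89+(20+d)*c+(95+a)*sn)/1000,y,(35-(20+d)*sn+(95+a)*c)/1000)
    X=g(18,0); p=proj(w,X); dep=(w["R"]@X+w["t"])[2]; r=382*.010/dep
    print(th,"tip edge",((p[1]+r)-150+.5)*2,"bottom front",(proj(w,g(-37,-10))[1]-150+.5)*2)
draw("w24",clamp_polys(FIX,.0),"w24o",(200,150,440,450),2)
```

```text
31.6 [ -3.12958465 -16.58023063  -4.58957273] [-3.16676116  0.88762567  0.0460269 ] 0.2112559702482964 (np.float64(-0.012115245228399768), np.float64(95.72189649694975), array([107.58347594,   0.73214354, 131.90067034])) [ 0.00706871  0.72765792  0.68588949 -0.00442762]
-0.02 tip edge 514.8029420277367 bottom front 262.3825801695277
0.02 tip edge 534.3744285342589 bottom front 271.2116863401624
0.06 tip edge 552.2706482927441 bottom front 279.68752773001324
0.1 tip edge 568.487643424878 bottom front 287.7919053860263
```

View pics/w24o.png

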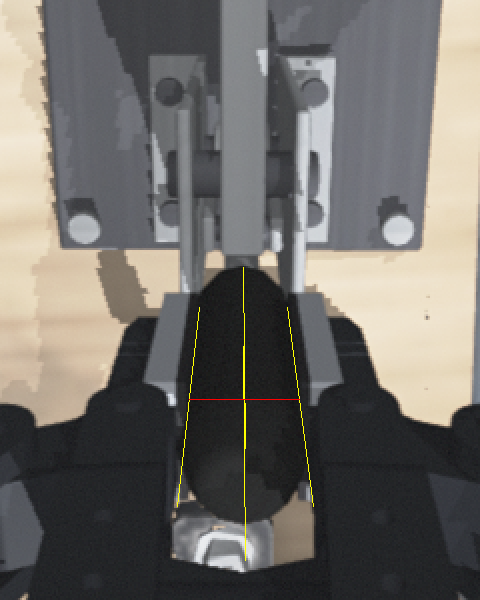

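>>> jog_arm --xyz '[[0.2, 0.0, 0.0], [0.2, 0.0, 0.0], [0.2, 0.0, 0.0], [0, 0, 0]]' --rotation '[[0, 0, 0], [0, 0, 0], [0, 0, 0], [0, 0, 0]]' --grip '[1, 1, 1, 1]'

```text
time_s: 32.1
tool_pos: [0.4258, -0.3396, 0.1321]
tool_rot: [0.012, 0.728, 0.686, -0.008]
ft_force: [-3.5, -41.7, -17.0]
finger_gap: 0.21
```

Run:
```python
from h import *
s=snap("wrist","w25"); print(s["time_s"],s["ft_force"],s["wrist_torque"],s["finger_gap"],th_of(s)); 
w=ld("w25")
for th in (-.04,-.02,.02,.06,.1):
    sn,c=np.sin(th),np.cos(th)
    g=lambda a,d,y=0:inframe(FIX,(89+(20+d)*c+(95+a)*sn)/1000,y,(35-(20+d)*sn+(95+a)*c)/1000)
    X=g(18,0); p=proj(w,X); dep=(w["R"]@X+w["t"])[2]; r=382*.010/dep
    print(th,"tip edge",((p[1]+r)-150+.5)*2,"bottom front",(proj(w,g(-37,-10))[1]-150+.5)*2)
draw("w25",[],"w25o",(200,150,440,450),2)
```

```text
32.1 [ -3.48803083 -41.66657561 -17.01720565] [-6.27368188  0.95982037 -0.03318859] 0.21006297861050452 (np.float64(-0.016857501726963542), np.float64(95.82810645496946), array([107.1580929 ,   0.75158921, 132.09202755]))
-0.04 tip edge 506.9923214360273 bottom front 257.4819215612997
-0.02 tip edge 517.1971903125178 bottom front 261.9876809474682
0.02 tip edge 536.3548489379764 bottom front 270.7423755019016
0.06 tip edge 553.8313358354902 bottom front 279.1383025023995
0.1 tip edge 569.6275700519956 bottom front 287.1578635872843
```

View pics/w25o.png

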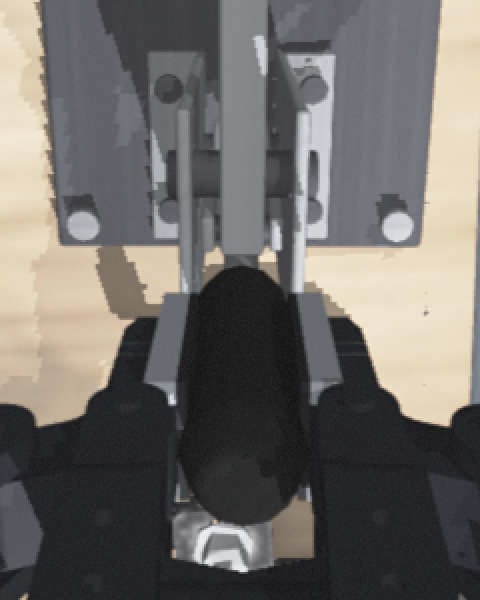

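>>> jog_arm --xyz '[[-0.2, 0.0, 0.0], [-0.2, 0.0, 0.0], [-0.2, 0.0, 0.0], [0, 0, 0]]' --rotation '[[0, 0, 0], [0, 0, 0], [0, 0, 0], [0, 0, 0]]' --grip '[1, 1, 1, 1]'

```text
time_s: 32.55
tool_pos: [0.4258, -0.34, 0.1319]
tool_rot: [0.007, 0.728, 0.686, -0.004]
ft_force: [-2.6, -14.6, -3.5]
finger_gap: 0.212
```

Run:
```python
from h import *
s=robot.read_state(); print(s["time_s"],s["ft_force"],s["wrist_torque"],s["finger_gap"],th_of(s));
```

```text
32.55 [ -2.5516502  -14.60463343  -3.5227178 ] [-3.03324576  0.79620371  0.01157638] 0.21185486576259685 (np.float64(-0.011984779052751221), np.float64(95.7386404042729), array([107.59897946,   0.74916613, 131.91466994]))
```

>>> jog_arm --xyz '[[-0.2, 0.0, 0.0], [0, 0, 0]]' --rotation '[[0, 0, 0], [0, 0, 0]]' --grip '[1, 1]'

```text
time_s: 32.75
tool_pos: [0.4257, -0.3405, 0.1318]
tool_rot: [0.005, 0.728, 0.686, -0.003]
ft_force: [-4.0, -8.4, -0.6]
finger_gap: 0.209
```

>>> jog_arm --xyz '[[0, 0, 0], [0, 0, 0], [0, 0, 0], [0, 0, 0], [0, 0, -1.0], [0, 0, -2.0], [0, 0, -3.0], [0, 0, -4.0], [0, 0, -4.0], [0, 0, -3.0], [0, 0, 0], [0, 0, 0]]' --rotation '[[0, 0, 0], [0, 0, 0], [0, 0, 0], [0, 0, 0], [0, 0, 0], [0, 0, 0], [0, 0, 0], [0, 0, 0], [0, 0, 0], [0, 0, 0], [0, 0, 0], [0, 0, 0]]' --grip '[-1, -1, -1, -1, -1, -1, -1, -1, -1, -1, -1, -1]'

```text
time_s: 33.95
tool_pos: [0.4256, -0.3367, 0.3018]
tool_rot: [0.003, 0.728, 0.686, -0.0]
ft_force: [-0.4, 0.0, -1.0]
finger_gap: 1.003
```

Run:
```python
from h import *
s=snap("wrist","w26"); print(s["time_s"],s["tool_pos"],s["ft_force"],s["finger_gap"]); snap("scene","s26"); snap("top","t26")
draw("w26",fix_polys(*FIX)+clamp_polys(FIX,-.02),"w26o",(140,0,500,420),1.4)
draw("s26",clamp_polys(FIX,-.02),"s26o",(380,230,520,360),4.5)
```

```text
33.95 [ 0.42562816 -0.33665254  0.3017536 ] [-0.39920414  0.02745986 -0.97768686] 1.0025761465329677
```

View pics/w26o.png

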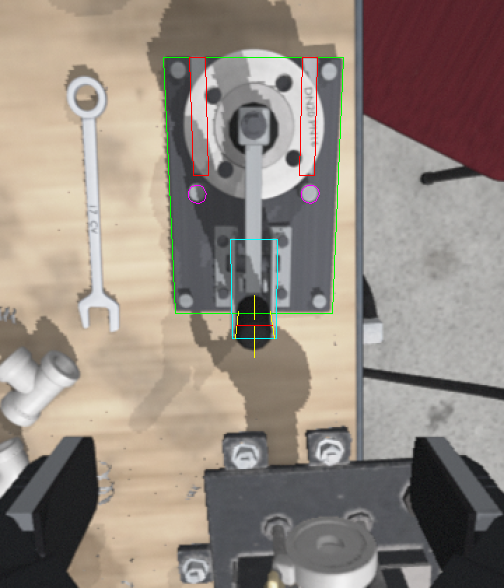

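View pics/s26o.png

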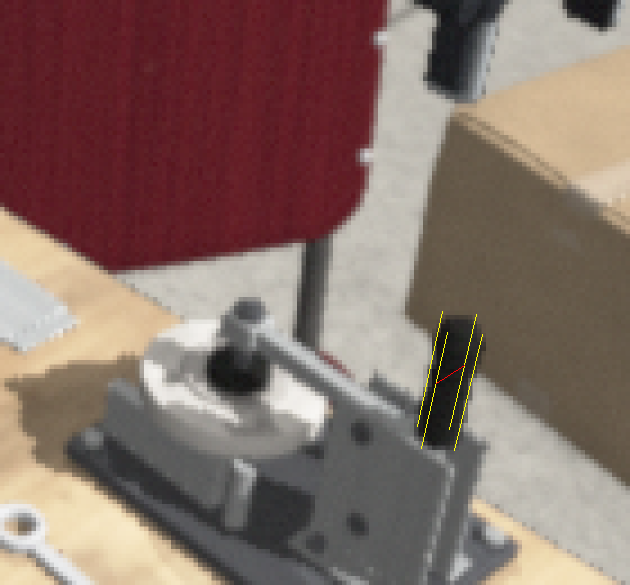

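View pics/t26.png

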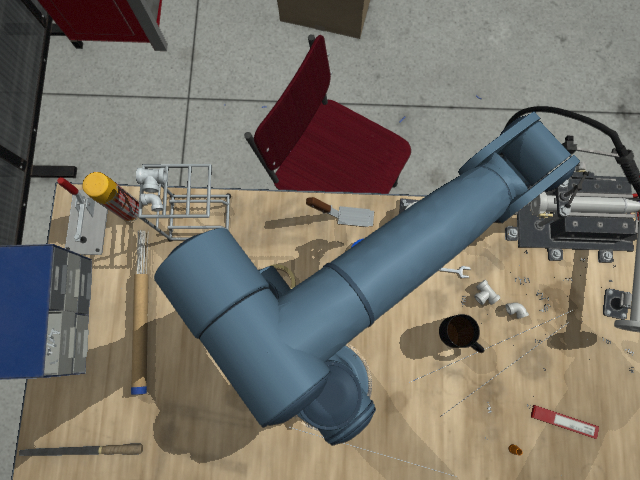

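Run:
```python
from h import *
def c(dx,dy,z): 
    return circ(inframe(FIX,dx/1000,dy/1000,0),z,.045)
draw("w26",[(c(-2.5,0,.055),True,(255,0,255)),(c(-2.5,0,.04),True,(0,255,255)),(c(0,0,.055),True,(0,0,255))],"w26f",(250,20,400,160),5)
b,h=lifter_pts(-93.47,np.array([.4452,-.0157,0])+[.0018,-.0033,0])
draw("t26",[(b,True,(0,0,255)),(h,None,(0,255,0))],"t26q",(300,180,400,250),7)
```

```text
(no output)
```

View pics/w26f.png

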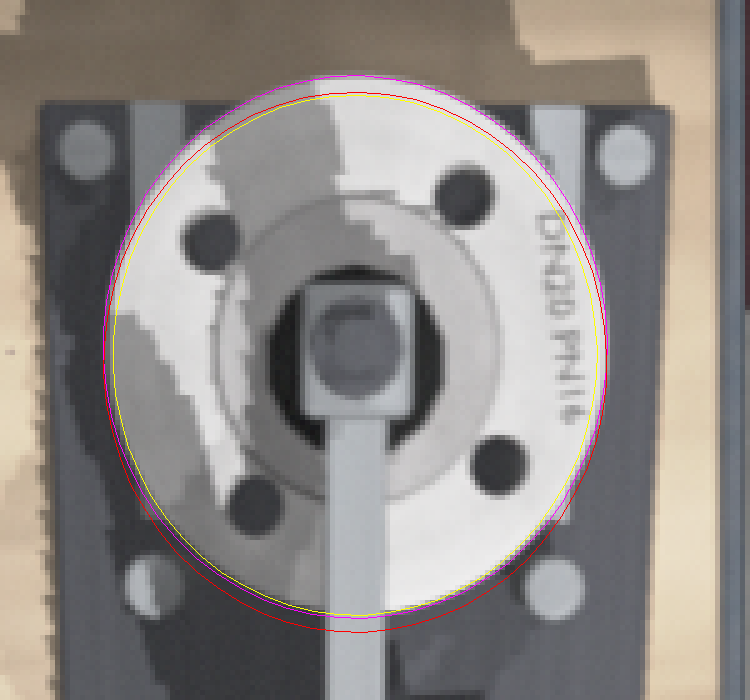

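View pics/t26q.png

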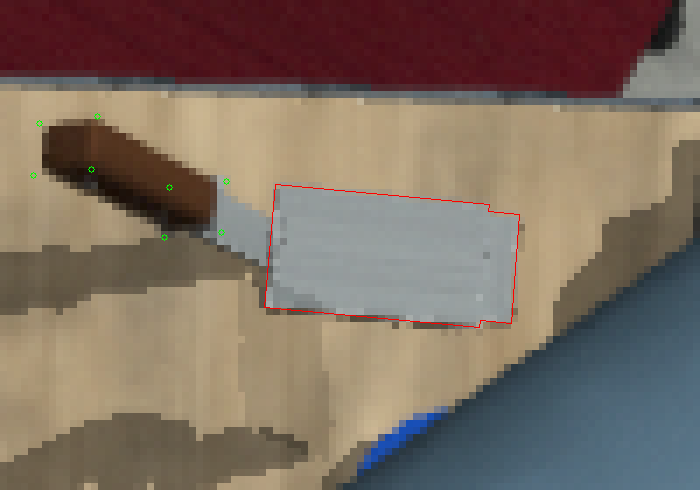

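Run:
```python
from h import *
print(robot.read_state()["time_s"], robot.finish_job())
```

```text
the job is handed in; nothing more can be done
34.1 None
```

The job is done and handed in at 34.1 s; the hand-in reported no verdict.

**What I did:**
- I took the lifter by its handle with the gripper leaning 39°, in line with the handle. I slid the blade between the rack rails and lifted the flange to about 55 mm.
- I backed out, turned half round, set the flange on the rest bars and drew the blade out. The lifter went back flat on the bench between rack and fixture.
- I then gripped the clamp handle and swung it upright until it hit the stop.

**Last checks:**
- **Flange:** lying flat in the scene view. In the wrist view its centre is about 2.5 mm short of the seat's centre (10 mm allowed).
- **Clamp handle:** the outline matches about −0.02 to 0 rad. At the stop the push rose to about 42 N with almost no movement. The handle stayed put after I let go.
- **Foot:** it rests on the flange, but I could not measure its pressing force.
- **Lifter:** unmoved and flat on its blade, about 7 cm clear of the fixture.
- **Spanner and tape rule:** I saw no movement, but did not measure it.

**What went wrong or disagreed:**
- On the first clamp swing the grip slipped at 30 N and left the handle near 0.09 rad, although the arm's own position read slightly past upright. The pictures showed it, and I gripped again at 100 N and finished the swing.
- The top camera and the wrist camera disagreed by about 4 mm on where the fixture is. I aligned the flange by where flange and fixture sat relative to each other in the top view.

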